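# Put the diffractometer sample kit away: ballasted cassettes heavy end low, cups nested

## Task

Put the sample kit away after the measurement: lift each cassette by its swivelling post to see which end is heavy, and lay it in a free channel of the sloped rest with the heavy end at the low end, by the stop. Nest all the white cups upright into one straight stack in the middle of the round rubber pad. Leave the jar, the screwdriver and the parts bin where they are.

Things in the scene. Friction and masses are not known exactly. Their poses are not given: they have to be found in the camera images.
- cassette1: Sample cassette: flat-bottomed bar 120 mm long (its x), 36 wide (its y), 28 tall, about 0.3 kg, aluminium with two identical grey ends, a steel lifting post on top at mid-length. Origin: centre of its underside; z up. One end hides a ballast weight; which end differs from cassette to cassette and cannot be seen
- post1_top (a point): top of the lifting post of cassette1: bar 14 mm along x, 16 along y, 50 long, top 51 mm above its pivot. Axes are the post's, z along it. The pivot, 36 mm above the cassette's underside, lets the post swivel about the cassette's y axis, 0.42 rad either way, light friction. Held by the post and lifted, the cassette swings about 0.42 rad heavy end down within half a second
- cassette2: Sample cassette: flat-bottomed bar 120 mm long (its x), 36 wide (its y), 28 tall, about 0.3 kg, aluminium with two identical grey ends, a steel lifting post on top at mid-length. Origin: centre of its underside; z up. One end hides a ballast weight; which end differs from cassette to cassette and cannot be seen
- post2_top (a point): top of the lifting post of cassette2: bar 14 mm along x, 16 along y, 50 long, top 51 mm above its pivot. Axes are the post's, z along it. The pivot, 36 mm above the cassette's underside, lets the post swivel about the cassette's y axis, 0.42 rad either way, light friction. Held by the post and lifted, the cassette swings about 0.42 rad heavy end down within half a second
- cassette3: Sample cassette: flat-bottomed bar 120 mm long (its x), 36 wide (its y), 28 tall, about 0.3 kg, aluminium with two identical grey ends, a steel lifting post on top at mid-length. Origin: centre of its underside; z up. One end hides a ballast weight; which end differs from cassette to cassette and cannot be seen
- post3_top (a point): top of the lifting post of cassette3: bar 14 mm along x, 16 along y, 50 long, top 51 mm above its pivot. Axes are the post's, z along it. The pivot, 36 mm above the cassette's underside, lets the post swivel about the cassette's y axis, 0.42 rad either way, light friction. Held by the post and lifted, the cassette swings about 0.42 rad heavy end down within half a second
- cup1: White ceramic sample cup, 85 mm tall, 0.11 kg. Origin: centre of its underside, z up. Upper part is a straight collar 60 mm across from 51 mm height to the rim, below it tapers from 51 to 38 mm at the foot. Wall 3 mm, mouth 54 mm across. Nested in another cup it sits 34 mm higher than that cup, collar on rim. All cups alike
- cup2: White ceramic sample cup, 85 mm tall, 0.11 kg. Origin: centre of its underside, z up. Upper part is a straight collar 60 mm across from 51 mm height to the rim, below it tapers from 51 to 38 mm at the foot. Wall 3 mm, mouth 54 mm across. Nested in another cup it sits 34 mm higher than that cup, collar on rim. All cups alike
- cup3: White ceramic sample cup, 85 mm tall, 0.11 kg. Origin: centre of its underside, z up. Upper part is a straight collar 60 mm across from 51 mm height to the rim, below it tapers from 51 to 38 mm at the foot. Wall 3 mm, mouth 54 mm across. Nested in another cup it sits 34 mm higher than that cup, collar on rim. All cups alike
- cup4: White ceramic sample cup, 85 mm tall, 0.11 kg. Origin: centre of its underside, z up. Upper part is a straight collar 60 mm across from 51 mm height to the rim, below it tapers from 51 to 38 mm at the foot. Wall 3 mm, mouth 54 mm across. Nested in another cup it sits 34 mm higher than that cup, collar on rim. All cups alike
- pad: Fixed round black rubber pad, 92 mm across, 6 mm thick, where the stack of cups stands. Origin: centre of its underside
- rack: Fixed aluminium sloped rest with three parallel channels, 142 x 206 mm, falling 0.40 rad towards the rack's own -x. In each channel a cassette rests on two steel supports: a high cross bar and a low ledge with an upright stop behind it. Origin: centre of its base on the bench; x points up the slope as seen from above, z up
- slot1 (a point): channel 1 of the rest: point midway between the supports, level with their tops, where the underside centre of a cassette lies when its lower end is about 6 mm from the stop; 46 mm above the bench. Axes are the rack's (level, not sloped). Channels are 58 mm wide between ribs 14 mm higher than the supports, 66 mm apart
- ledge1: steel low ledge with its stop (16 mm proud) at the lower end of channel 1, part of the rest, does not move. Its origin coincides with slot1. A cassette with its heavy end low puts most of its weight on it
- slot2 (a point): channel 2 of the rest: point midway between the supports, level with their tops, where the underside centre of a cassette lies when its lower end is about 6 mm from the stop; 46 mm above the bench. Axes are the rack's (level, not sloped). Channels are 58 mm wide between ribs 14 mm higher than the supports, 66 mm apart
- ledge2: steel low ledge with its stop (16 mm proud) at the lower end of channel 2, part of the rest, does not move. Its origin coincides with slot2. A cassette with its heavy end low puts most of its weight on it
- slot3 (a point): channel 3 of the rest: point midway between the supports, level with their tops, where the underside centre of a cassette lies when its lower end is about 6 mm from the stop; 46 mm above the bench. Axes are the rack's (level, not sloped). Channels are 58 mm wide between ribs 14 mm higher than the supports, 66 mm apart
- ledge3: steel low ledge with its stop (16 mm proud) at the lower end of channel 3, part of the rest, does not move. Its origin coincides with slot3. A cassette with its heavy end low puts most of its weight on it
- jar: Closed sample jar 60 mm across, 85 mm tall, bystander; origin: centre of its underside
- driver: Black-handled screwdriver lying on the bench, bystander; origin under its middle
- parts_bin: Open grey parts bin 90 x 120 x 45 mm, bystander; origin: centre of its underside

How it is judged:
By the outcome, as a careful person would: the job done as asked, in the order asked, and still so for the second after the job is handed in, with the robot touching nothing.
Of cassette1, cassette2, cassette3 only 2 to 3 are there at a start; the rules pass over those that are not, and their reading is None.
Of cup1, cup2, cup3, cup4 only 3 to 4 are there at a start; the rules pass over those that are not, and their reading is None.
At some moment in a run one of cassette1, cassette2, cassette3 may be knocked a few centimetres aside while the robot is not near it.
It also fails if it takes over 210 s, if anything falls off the work surface, if the arm or the gripper's body presses on something with over 40 N, if the wrist force passes 120 N, or if a joint passes its speed limit or range.

## Robot

A 6-joint arm with a two-finger parallel gripper is mounted at the origin on the work surface. World frame = base frame: x ahead of the robot, y to its left, z up, the work surface at z = 0. Lengths are in m, angles in rad, forces in N, time in s.
With the tool pointing down it reaches from about 0.425 to 0.95 m from the base axis. Payload 3.5 kg.
Tool frame: the origin (TCP) lies at the centre of the arm's flange, where the gripper is bolted on; the fingertips stand 173 mm ahead of it and the grasp point (between the pads) lies 155 mm ahead of it (manip.tip_extent is the distance from the TCP to the fingertips, in m); z points along the fingers, x is the direction in which the jaws open and shut, and the axes are right-handed (so a half turn about z gives the same grasp; the last joint's range is limited). The gripper opens to 85 mm and grips with 20 to 120 N. Pads are 22 mm wide; open, the fingers measure 114 mm over their backs; the gripper's body (76 mm by 85 mm) begins 54 mm behind the grasp point. The pads swing forward as they close: fully open they stand 13 mm farther back than shut.
Start: joints at [-0.15, 0.286, 1.577, -0, 1.279, -0.15], TCP at [0.675, 0, 0.405] pointing down, gripper open.
Joint ranges: [-2.77, 2.77], [-0.9, 2.22], [0.21, 2.48], [-1.53, 4.67], [0.24, 2.81], [-2.84, 2.84]. Speed limits (rad/s): [2.79, 2.79, 3.14, 3.14, 3.14, 3.14].

## Interface

Orientations are given as a 3x3 rotation matrix whose columns are the frame's x, y, z axes.
In Python, from workcell import sensors, cams, ticket, nets, manip gives the robot as it stands.
- The arm moves only by the tool move_arm, never from a script. Its argument "series" is a list of rows, each a list of 3 entries, a list of its own where there are three numbers: the shift along the tool's x, y, z in mm, then the turn, a rotation vector about the tool's x, y, z in rad, then the opening, from -1 (shut) to 1 (fully open), so that 0 is half open. A call has 1 to 8 rows; each row is the pose to reach, as a shift and turn from the pose commanded when the call began, along the tool's axes at that moment; what a row does not reach only later rows make up. A row lasts 1/10 s, in which the tool goes at most 50 mm and 8.59 degrees, less where a joint would pass 70% of its speed; a pose out of reach is approached as far as the arm can. A call with a gripper value outside its range is refused whole. The fingers move at their own pace and stop on an object; the grip force is fixed at half the most. Time passes only in rows, so rows that repeat a pose let the fingers close. It gives the time, the measured TCP pose, the force and the opening at its end, in the units of the state.
- sensors.get_obs(): the state, without advancing time (a new reading comes with each control period).
- cams.camera(name): name is "scene" or "side" or "wrist"; returns a dict with "pixels" (400x640x3 uint8, red, green, blue), "z_map" (400x640 float32, m along the optical axis (not along the pixel's ray), 0 where there is no reading), "vertical_fov" (degrees; the focal length in pixels is half the picture's height over the tangent of half this angle, whatever the lens; pixels are square), "cx", "cy" (the principal point, pixels), "position" and "rotation" of the camera in the world. Camera axes: x right, y up, looking along -z (the intrinsics and any distortion apply to the point x, -y, -z); pixel columns grow to the right and rows downward; lengths in m; the calibration is good to about 2 mm. A picture is of the moment at which its call begins.
- ticket.job_done(): hands the job in, once; it reports no verdict.
Trained networks look in a picture, given as the dict that the camera call returned (one of the last four; its "shot" number tells which), for a name from the list of things; names that differ only in an ending like _2 or _b are one class to them, and where a whole thing is asked for, a point or a joint stands for the part that bears it (a point fixed in the world has none). Each returns a list of dicts, best first, with "confidence" (0 to 1); they miss things now and then, are a little off and sometimes report something else, mostly with a low value. They report only what shows in the picture. A call takes as long as a camera call.
- nets.spot_in(query, picture): "pixel" ([column, row] in pixels, amid what is visible of it).
The state is a dict: "clock": time; "joint_positions": joint angles; "qd": joint speeds; "joint_torque": joint torques, N m; "position": TCP position; "ee_rot": TCP orientation; "force": force on the tool from outside, world axes, zero at the start; "ft_torque": the same for the moment, N m; "opening": finger opening in m.
Only numpy, scipy, OpenCV 4.12 (cv2) and the standard library are available. Lean on these libraries where they do the work, as an engineer would, in place of code of your own. Each camera call takes 0.05 s, during which the arm holds its last target.

## Working session

There is one attempt and no reset: what is moved stays moved. The work goes in short steps, Python scripts to look and compute and a tool call to move; the robot and the scene stay as the last step left them, time stands still between calls to the robot, and variables do not carry over. Pictures are saved under pics/ and viewed, and the job is handed in when it is done.

Besides the shell and the picture viewer there is one more tool, called as a command line: name --argument value ..., lists and objects as JSON in quotes. move_arm: Moves the arm, as the interface text tells. Its arguments: {"type":"object","properties":{"series":{"type":"array"}},"required":["series"]}

```bash
ls; mkdir -p pics
python3 - <<'E'
from workcell import sensors,cams,nets,manip
import cv2,numpy as np
print(sensors.get_obs()); print(manip.tip_extent)
for n in ["scene","side","wrist"]:
    c=cams.camera(n); cv2.imwrite(f"pics/{n}0.png",c["pixels"][:,:,::-1])
    print(n,{k:v for k,v in c.items() if k not in("pixels","z_map")})
    for q in ["cassette1","cup1","pad","rack","jar","driver","parts_bin"]:
        print(q,[(np.round(d["pixel"]).tolist(),round(d["confidence"],2)) for d in nets.spot_in(q,c)])
E
```

```text
pics
{'clock': 0.0, 'joint_positions': array([-1.49971823e-01,  2.87189093e-01,  1.57818830e+00,  1.76368762e-05,
        1.27859955e+00, -1.50000362e-01]), 'qd': array([ 7.87807140e-04, -6.75482564e-04,  2.95078549e-03, -2.69249819e-04,
        1.34032729e-03, -5.40872053e-05]), 'joint_torque': array([-1.79628755e-04, -4.05981302e+01, -2.92628127e+01, -1.54224781e-04,
        5.81841552e-03,  3.74769741e-06]), 'position': array([6.74747069e-01, 8.81278978e-05, 4.03324952e-01]), 'ee_rot': array([[ 9.99997227e-01,  2.29993114e-05, -2.35499763e-03],
       [ 2.38776400e-05, -9.99999930e-01,  3.72936247e-04],
       [-2.35498889e-03, -3.72991445e-04, -9.99997157e-01]]), 'force': array([ 0.30724787, -0.06028029, -0.375715  ]), 'ft_torque': array([-0.05216354,  0.0155487 ,  0.02113048]), 'opening': 0.0855689759880708}
0.1734
scene {'vertical_fov': 48.79198549467566, 'cx': 319.27314629342834, 'cy': 205.62509503054446, 'position': array([1.04173694, 0.70652721, 0.69010838]), 'rotation': array([[-0.87206093, -0.28299769,  0.3992769 ],
       [ 0.48904874, -0.5347039 ,  0.68914663],
       [ 
[... 1093 characters left out ...]
], 0.77), ([327.0, 297.0], 0.5), ([354.0, 182.0], 0.22), ([254.0, 159.0], 0.19)]
wrist {'vertical_fov': 65.22602144444548, 'cx': 316.5577293475482, 'cy': 198.08137104925626, 'position': array([0.67387967, 0.066538  , 0.37508431]), 'rotation': array([[ 9.99999839e-01, -1.84945274e-04,  5.35594746e-04],
       [ 3.68240908e-05,  9.64446621e-01,  2.64277723e-01],
       [-5.65429458e-04, -2.64277661e-01,  9.64446473e-01]]), 'shot': 3}
cassette1 [([267.0, 315.0], 0.78)]
cup1 [([130.0, 385.0], 0.92), ([97.0, 177.0], 0.74)]
pad [([151.0, 73.0], 0.65)]
rack []
jar [([389.0, 127.0], 0.56)]
driver [([386.0, 274.0], 0.9), ([254.0, 344.0], 0.68)]
parts_bin [([148.0, 72.0], 0.31), ([251.0, 344.0], 0.2)]
```

View pics/scene0.png

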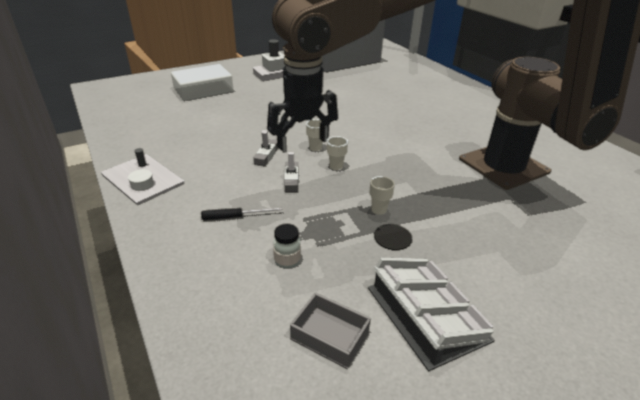

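View pics/side0.png

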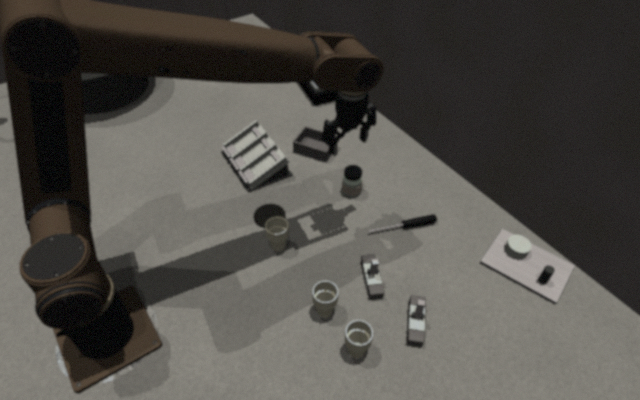

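View pics/wrist0.png

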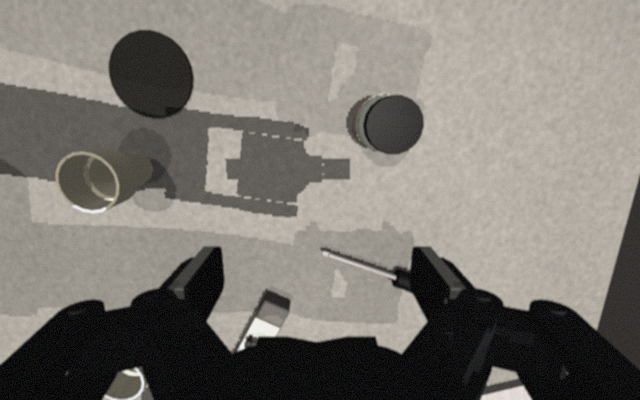

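The two cassettes stand at scene (266,148) and (290,172). Three cups are at (316,135), (337,152) and (381,193). The pad is at (393,237) and the rack at (430,300). Next I'll build a metric top view from the depth data.

```bash
cat > h.py <<'E'
import numpy as np,cv2
from workcell import sensors,cams,nets
def cloud(c):
    H,W=c["z_map"].shape; f=H/2/np.tan(np.radians(c["vertical_fov"])/2)
    u,v=np.meshgrid(np.arange(W),np.arange(H)); z=c["z_map"]
    p=np.stack([(u-c["cx"])/f*z,-(v-c["cy"])/f*z,-z],-1)
    P=p@np.asarray(c["rotation"]).T+c["position"]; P[z<=0]=np.nan
    return P
def px(c,P):
    f=200/np.tan(np.radians(c["vertical_fov"])/2)
    q=(np.atleast_2d(P)-c["position"])@np.asarray(c["rotation"])
    return np.stack([c["cx"]+f*q[:,0]/-q[:,2],c["cy"]-f*q[:,1]/-q[:,2]],-1)
def ray(c,uv,zp):
    f=200/np.tan(np.radians(c["vertical_fov"])/2)
    d=np.asarray(c["rotation"])@np.array([(uv[0]-c["cx"])/f,-(uv[1]-c["cy"])/f,-1])
    return c["position"]+d*(zp-c["position"][2])/d[2]
def save(n,c): cv2.imwrite(f"pics/{n}.png",c["pixels"][:,:,::-1])
def top(c,x0,x1,y0,y1,s,zmin=-1,zmax=0.13):
    """top view: image right=-y, up=+x ; s m per px"""
    P=cloud(c).reshape(-1,3);C=c["pixels"].reshape(-1,3)
    m=np.isfinite(P[:,0])&(P[:,2]<zmax)&(P[:,2]>zmin);P=P[m];C=C[m]
    o=np.argsort(P[:,2]);P=P[o];C=C[o]
    h=int((x1-x0)/s);w=int((y1-y0)/s)
    im=np.zeros((h,w,3),np.uint8);Z=np.full((h,w),np.nan)
    i=((x1-P[:,0])/s).astype(int);j=((y1-P[:,1])/s).astype(int)
    k=(i>=0)&(i<h)&(j>=0)&(j<w)
    im[i[k],j[k]]=C[k];Z[i[k],j[k]]=P[k,2]
    return im,Z
def jet(Z,a,b):
    g=(np.clip((np.nan_to_num(Z,nan=a)-a)/(b-a),0,1)*255).astype(np.uint8)
    return cv2.applyColorMap(g,cv2.COLORMAP_JET)
E
python3 - <<'E'
from h import *
for n in["scene","side"]:
    c=cams.camera(n);im,Z=top(c,0.3,1.1,-0.6,0.6,0.002)
    P=cloud(c);print(n,np.nanmedian(P[:,:,2][P[:,:,2]<.03]))
    J=jet(Z,-0.01,0.12)
    for k in range(0,12): cv2.putText(J,"%.1f"%(0.6-k*.1),(k*50,398),0,.35,(255,255,255),1)
    for k in range(0,8): cv2.putText(J,"%.1f"%(1.1-k*.1),(0,k*50+4),0,.35,(255,255,255),1)
    cv2.imwrite(f"pics/top_{n}.png",J)
    np.savez(f"/tmp/{n}.npz",P=P,pix=c["pixels"])
c=cams.camera("scene")
cv2.imwrite("pics/z.png",cv2.resize(c["pixels"][30:220,90:400,::-1],None,fx=2.5,fy=2.5,interpolation=2))
E
```

```text
scene -0.0020578963019987073
side -0.0018756733400506764
```

View pics/top_scene.png

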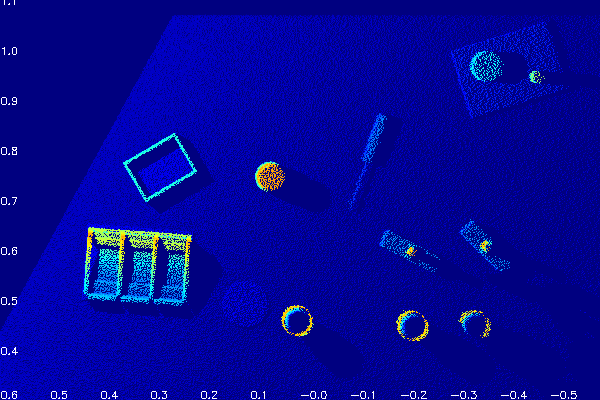

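View pics/top_side.png

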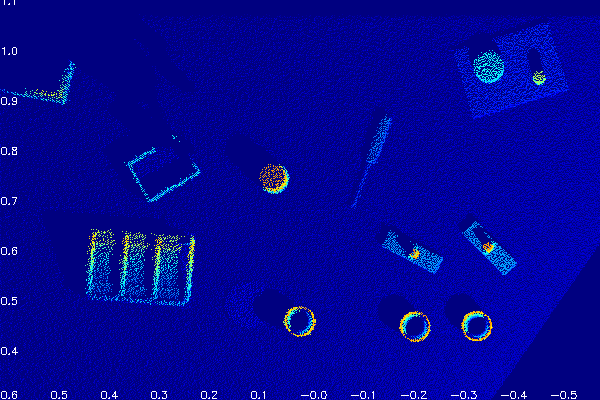

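View pics/z.png

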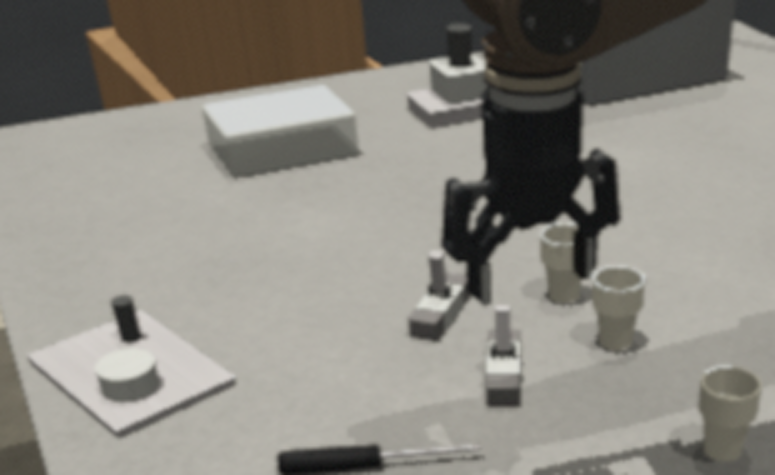

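There are two cassettes, three cups and three empty channels. Next I'll fit precise poses.

```bash
cat > fit.py <<'E'
from h import *
from scipy.optimize import least_squares
def cups(P,guesses):
    out=[]
    for g in guesses:
        m=(np.hypot(P[:,0]-g[0],P[:,1]-g[1])<.05)&(P[:,2]>.07)&(P[:,2]<.10)
        Q=P[m]; 
        if len(Q)<20: out.append(None);continue
        t=np.percentile(Q[:,2],95); Q=Q[Q[:,2]>t-.008]
        s=least_squares(lambda p:np.hypot(Q[:,0]-p[0],Q[:,1]-p[1])-p[2],[g[0],g[1],.029],loss='soft_l1',f_scale=.001).x
        out.append((np.round(s*1000,1),round(t*1000,1),len(Q)))
    return out
def cass(P,g):
    m=(np.hypot(P[:,0]-g[0],P[:,1]-g[1])<.085)&(P[:,2]>.019)&(P[:,2]<.033)
    Q=P[m][:,:2]
    r=cv2.minAreaRect((Q*1000).astype(np.float32))
    m2=(np.hypot(P[:,0]-g[0],P[:,1]-g[1])<.06)&(P[:,2]>.045)&(P[:,2]<.1)
    R=P[m2]; t=R[:,2].max()
    T=R[R[:,2]>t-.006]; 
    return r,len(Q),"post top",np.round(T.mean(0)*1000,1),len(T),round(t*1000,1),"low",np.round(R[R[:,2]<.06].mean(0)*1000,1)
def load(c):
    P=cloud(c).reshape(-1,3); return P[np.isfinite(P[:,0])]
E
python3 - <<'E'
from fit import *
for n in["scene","side"]:
    c=cams.camera(n);P=load(c); print(n)
    z0=np.median(P[(np.abs(P[:,2])<.006)&(P[:,0]>.4)&(P[:,0]<.8)][:,2]);P[:,2]-=z0;print(z0)
    for r in cups(P,[(.46,.035),(.45,-.2),(.45,-.325)]):print(r)
    for g in[(.60,-.19),(.61,-.345)]:print(cass(P,g))
    # pad: dark
    # rack: points z>0.03
    m=(P[:,0]>.47)&(P[:,0]<.67)&(P[:,1]>.2)&(P[:,1]<.48)&(P[:,2]>.012)
    print("rack",cv2.minAreaRect((P[m][:,:2]*1000).astype(np.float32)),m.sum(),P[m][:,2].max())
    pix=c["pixels"].reshape(-1,3).astype(int).sum(1)
    PP=cloud(c).reshape(-1,3);PP[:,2]-=z0
    m=(np.hypot(PP[:,0]-.5,PP[:,1]-.14)<.06)&(PP[:,2]>.003)&(PP[:,2]<.012)
    Q=PP[m]; (x,y),r=cv2.minEnclosingCircle((Q[:,:2]*1000).astype(np.float32)); print("pad",x,y,r,len(Q),Q[:,2].mean())
    print(cv2.fitEllipse(cv2.convexHull((Q[:,:2]*1000).astype(np.float32))))
    im,Z=top(c,.46,.68,.2,.48,.001)
    np.save(f"/tmp/Z{n}.npy",Z); J=jet(Z,0,.1); cv2.imwrite(f"pics/rack_{n}.png",cv2.resize(np.hstack([im[:,:,::-1],J]),None,fx=1.4,fy=1.4))
E
```

```text
scene
-0.0015638929802073709
(array([459. ,   5.9,  28.1]), np.float64(85.5), 109)
(array([ 448.7, -224.6,   27.9]), np.float64(85.1), 90)
(array([ 450. , -348.1,   27.4]), np.float64(85.9), 47)
(((599.9595336914062, -217.23272705078125), (117.48324584960938, 34.8353385925293), 63.0168342590332), 251, 'post top', array([ 596.5, -223.2,   85.7]), 21, np.float64(89.0), 'low', array([ 599.6, -216.8,   52.2]))
(((582.103271484375, -345.60498046875), (121.20906066894531, 108.43600463867188), 42.1353874206543), 246, 'post top', array([ 608.7, -369.1,   84.8]), 24, np.float64(87.2), 'low', array([ 607.1, -369.6,   52.8]))
rack ((565.9467163085938, 324.3429870605469), (208.84832763671875, 145.38491821289062), 85.76828002929688) 6879 0.08613747113201425
pad 492.8601379394531 131.32855224609375 57.19731521606445 651 0.005813236692885766
((489.5826721191406, 131.51077270507812), (90.82559967041016, 114.29161071777344), 38.151912689208984)
side
-0.0017026907535484526
(array([457. ,   0.8,  28.1]), np.float64(86.6), 70)
(array([ 446.8, -230. ,   28. ]), np.float64(86.8), 94)
(array([ 448. , -353.4,   28.2]), np.float64(87.0), 109)
(((597.8092651367188, -220.8326416015625), (113.29999542236328, 37.10684585571289), 61.9470100402832), 429, 'post top', array([ 592.9, -230.2,   86.7]), 29, np.float64(90.0), 'low', array([ 591.3, -229.5,   53.7]))
(((581.042724609375, -344.59771728515625), (118.29483795166016, 135.64736938476562), 34.71723556518555), 581, 'post top', array([ 606.4, -376. ,   86.2]), 41, np.float64(89.1), 'low', array([ 601.2, -381.2,   51.3]))
rack ((564.3683471679688, 320.5430603027344), (217.4526824951172, 141.8661651611328), 86.01717376708984) 2521 0.0870511381561152
pad 497.4723815917969 137.53977966308594 59.273597717285156 384 0.005912598149434054
((498.3144836425781, 138.06077575683594), (113.4194107055664, 117.13455200195312), 64.57626342773438)
```

View pics/rack_scene.png

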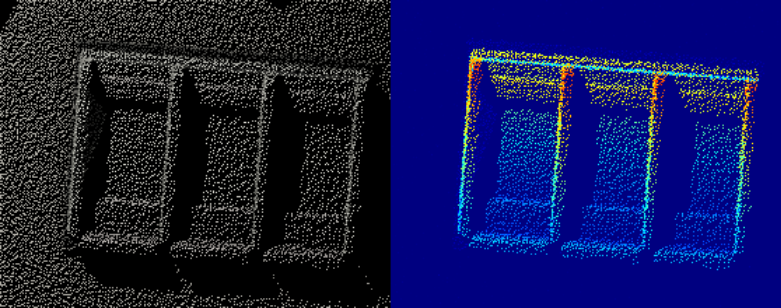

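View pics/rack_side.png

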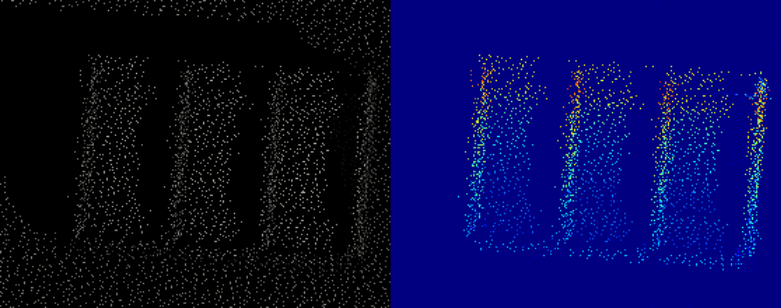

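```bash
cat > plan.py <<'E'
import sys
from h import *
from scipy.spatial.transform import Rotation as Ro
def plan(x,y,z,yawdeg,quiet=False):
    o=sensors.get_obs(); R=np.asarray(o["ee_rot"]); p=np.asarray(o["position"])
    a=np.radians(yawdeg); Rt=np.array([[np.cos(a),np.sin(a),0],[np.sin(a),-np.cos(a),0],[0,0,-1.]])
    s=R.T@(np.array([x,y,z])-p)*1000; w=Ro.from_matrix(R.T@Rt).as_rotvec()
    print("shift",np.round(s,1).tolist(),"turn",np.round(w,3).tolist(),"rows>=",int(np.ceil(max(np.linalg.norm(s)/50,np.degrees(np.linalg.norm(w))/8.59))))
    print("t",round(o["clock"],2),"pos",np.round(p*1000,1),"yaw",round(np.degrees(np.arctan2(R[1,0],R[0,0])),2),"open",round(o["opening"]*1000,1),"F",np.round(o["force"],1))
if __name__=="__main__": plan(*map(float,sys.argv[1:5]))
E
python3 plan.py .659 -.253 .40 62
```

```text
shift [-16.0, 253.0, 4.8] turn [0.0, -0.0, -1.082] rows>= 8
t 1.45 pos [675.    0.  404.8] yaw -0.0 open 85.6 F [0.3 0.9 0.2]
```

move_arm --series '[[[-16,253,5],[0,0,-1.08],1],[[-16,253,5],[0,0,-1.08],1],[[-16,253,5],[0,0,-1.08],1],[[-16,253,5],[0,0,-1.08],1],[[-16,253,5],[0,0,-1.08],1],[[-16,253,5],[0,0,-1.08],1],[[-16,253,5],[0,0,-1.08],1],[[-16,253,5],[0,0,-1.08],1]]'

```text
clock: 2.25
position: [0.6587, -0.2541, 0.3995]
ee_rot: [[0.47, 0.883, -0.0], [0.883, -0.47, 0.0], [0.0, -0.0, -1.0]]
force: [0.6, 0.3, -0.5]
opening: 0.0853
```

move_arm --series '[[[0,0,0],[0,0,0],1],[[0,0,0],[0,0,0],1]]'

```text
clock: 2.45
position: [0.659, -0.2529, 0.3997]
ee_rot: [[0.472, 0.882, -0.0], [0.882, -0.472, 0.0], [0.0, -0.0, -1.0]]
force: [-0.2, -0.1, -0.4]
opening: 0.0851
```

```bash
python3 - <<'E'
from fit import *
c=cams.camera("wrist");save("w1",c);P=load(c)
z0=np.median(P[np.abs(P[:,2])<.006][:,2]);print(z0,c["position"]);P[:,2]-=z0
for g in[(.597,-.22),(.607,-.372)]:
    try:print(cass(P,g))
    except Exception as e:print(e)
    for t in ["cassette1","post1_top"]: pass
for q in["cassette1","cup1"]:print(q,[(d["pixel"],round(d["confidence"],2)) for d in nets.spot_in(q,c)])
E
python3 plan.py .659 -.253 .40 62
```

```text
0.0011980267384825716 [ 0.59885258 -0.22176533  0.37002433]
(((595.9708251953125, -223.29103088378906), (119.96306610107422, 35.715084075927734), 61.85114669799805), 3460, 'post top', array([ 592.9, -228.5,   86.3]), 297, np.float64(88.6), 'low', array([ 598.1, -219.2,   53.6]))
(((604.0078735351562, -377.7342529296875), (119.48616027832031, 36.66419219970703), 44.97997283935547), 3039, 'post top', array([ 606.8, -373.7,   86.2]), 261, np.float64(88.6), 'low', array([ 603.5, -371.2,   52.4]))
cassette1 [([194.9, 184.8], 0.82), ([314.1, 106.1], 0.68)]
cup1 [([102.9, 31.3], 0.78)]
shift [-0.3, 0.1, -0.2] turn [0.0, -0.0, -0.002] rows>= 1
t 2.6 pos [ 659.1 -252.7  399.8] yaw 61.87 open 85.5 F [ 0.  -0.1 -0.8]
```

View pics/w1.png

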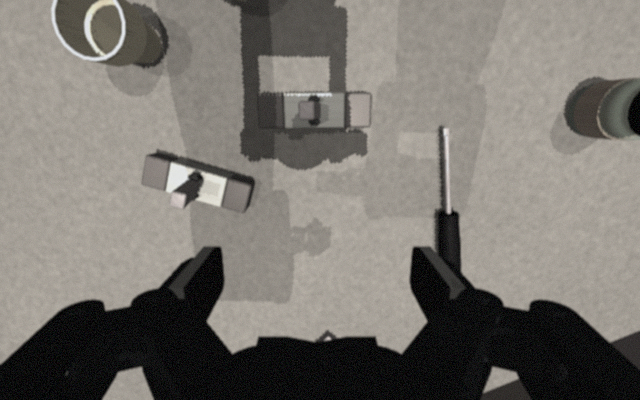

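The wrist view shows cassette A at pixel (315,110) and cassette B at (197,183). The three cameras agree to a few millimetres. Now I'll go and grasp post A.

```bash
python3 plan.py .595 -.2255 .29 62;python3 plan.py .595 -.2255 .226 62
```

```text
shift [-6.2, -69.3, 109.8] turn [0.0, -0.0, -0.002] rows>= 3
t 2.6 pos [ 659.1 -252.7  399.8] yaw 61.87 open 85.5 F [ 0.  -0.1 -0.8]
shift [-6.2, -69.3, 173.8] turn [0.0, -0.0, -0.002] rows>= 4
t 2.6 pos [ 659.1 -252.7  399.8] yaw 61.87 open 85.5 F [ 0.  -0.1 -0.8]
```

move_arm --series '[[[-6,-69,40],[0,0,0],1],[[-6,-69,70],[0,0,0],1],[[-6,-69,110],[0,0,0],1],[[-6,-69,150],[0,0,0],1],[[-6,-69,174],[0,0,0],1],[[-6,-69,174],[0,0,0],1],[[-6,-69,174],[0,0,0],0.3],[[-6,-69,174],[0,0,0],-0.2]]'

```text
clock: 3.4
position: [0.5964, -0.2262, 0.2284]
ee_rot: [[0.471, 0.882, 0.004], [0.882, -0.471, -0.002], [-0.0, 0.004, -1.0]]
force: [0.6, 0.3, 0.9]
opening: 0.0595
```

move_arm --series '[[[0,0,0],[0,0,0],-0.5],[[0,0,0],[0,0,0],-0.7],[[0,0,0],[0,0,0],-1],[[0,0,0],[0,0,0],-1],[[0,0,0],[0,0,0],-1],[[0,0,0],[0,0,0],-1]]'

```text
clock: 4.0
position: [0.5958, -0.2258, 0.2271]
ee_rot: [[0.471, 0.882, 0.002], [0.882, -0.471, -0.001], [0.0, 0.002, -1.0]]
force: [0.2, 1.2, 5.2]
opening: 0.0131
```

```bash
python3 - <<'E'
from h import *
c=cams.camera("side");save("s1",c)
c=cams.camera("scene")
cv2.imwrite("pics/sc1.png",np.hstack([cv2.resize(c["pixels"][60:230,200:380,::-1],None,fx=2.2,fy=2.2)]))
E
python3 plan.py .595 -.2255 .226 62
```

```text
shift [-0.1, -0.9, 1.1] turn [0.002, -0.0, -0.002] rows>= 1
t 4.1 pos [ 595.8 -225.9  227.1] yaw 61.88 open 13.1 F [0.4 1.3 6.1]
```

View pics/sc1.png

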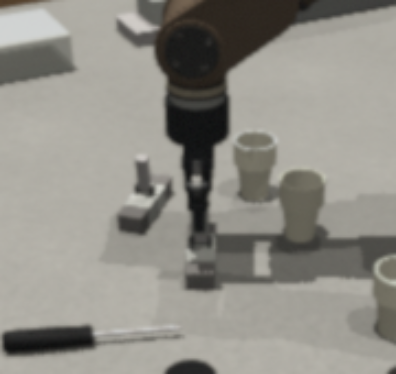

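move_arm --series '[[[0,0,-10],[0,0,0],-1],[[0,0,-35],[0,0,0],-1],[[0,0,-70],[0,0,0],-1],[[0,0,-110],[0,0,0],-1],[[0,0,-150],[0,0,0],-1],[[0,0,-150],[0,0,0],-1],[[0,0,-150],[0,0,0],-1],[[0,0,-150],[0,0,0],-1]]'

```text
clock: 4.9
position: [0.5945, -0.2254, 0.3724]
ee_rot: [[0.471, 0.882, -0.005], [0.882, -0.471, 0.003], [-0.0, -0.006, -1.0]]
force: [-0.1, -0.5, -4.0]
opening: 0.0132
```

move_arm --series '[[[0,0,0],[0,0,0],-1],[[0,0,0],[0,0,0],-1],[[0,0,0],[0,0,0],-1],[[0,0,0],[0,0,0],-1]]'

```text
clock: 5.3
position: [0.5953, -0.2257, 0.3751]
ee_rot: [[0.471, 0.882, -0.001], [0.882, -0.471, 0.0], [-0.0, -0.001, -1.0]]
force: [-0.1, -0.2, -2.5]
opening: 0.0133
```

```bash
cat > lift.py <<'E'
import sys
from h import *
n=sys.argv[1]; o=sensors.get_obs();p=np.asarray(o["position"]);R=np.asarray(o["ee_rot"])
g=p+R[:,2]*.2
ims=[]
for k in("scene","side"):
    c=cams.camera(k);u=px(c,g)[0].astype(int);x0=min(max(u[0]-70,0),500);y0=min(max(u[1]-70,0),260)
    ims.append(cv2.resize(c["pixels"][y0:y0+140,x0:x0+140,::-1],None,fx=2.8,fy=2.8))
    Q=(load(c)-p)@R if False else None
    P=cloud(c).reshape(-1,3);P=P[np.isfinite(P[:,0])];q=(P-p)@R
    m=(np.abs(q[:,0])<.065)&(np.abs(q[:,1])<.025)&(q[:,2]>.18)&(q[:,2]<.27)
    q=q[m]; 
    for a,b in((-.06,-.03),(.03,.06)):
        s=(q[:,0]>a)&(q[:,0]<b);print(k,"tool x in",a,b,"n",s.sum(),"median tool z",np.median(q[s,2]) if s.any() else None)
cv2.imwrite(f"pics/{n}.png",np.hstack(ims))
print(np.round(p*1000,1),"open",o["opening"],np.round(o["force"],1),np.round(o["ft_torque"],2), "t",o["clock"])
E
python3 lift.py l1
```

```text
scene tool x in -0.06 -0.03 n 27 median tool z 0.18454139861073782
scene tool x in 0.03 0.06 n 201 median tool z 0.2239806829536738
side tool x in -0.06 -0.03 n 107 median tool z 0.1851706154347129
side tool x in 0.03 0.06 n 48 median tool z 0.2205337255516333
[ 595.3 -225.7  375.1] open 0.013329683977152038 [-0.1 -0.2 -2.5] [-0.06 -0.02 -0.02] t 5.3
```

View pics/l1.png

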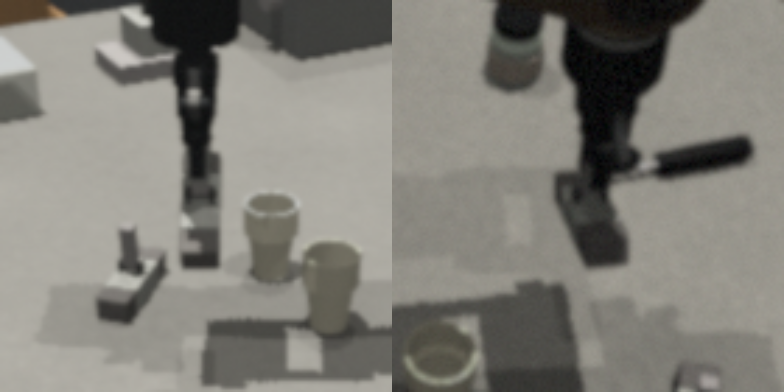

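Cassette A's tool +x end hangs low in both depth views, so that end is heavy. It must go to the rack's −x side, so the tool yaw should be about 176°. I'll carry it over beside the rack and look with the wrist camera.

```bash
python3 plan.py .565 .40 .42 120
```

```text
shift [537.6, -321.7, -44.4] turn [-0.0, -0.0, -1.014] rows>= 13
t 5.4 pos [ 595.3 -225.8  375.6] yaw 61.88 open 13.2 F [-0.4 -0.1 -3.7]
```

move_arm --series '[[[30,-18,-44],[0,0,-0.12],-1],[[65,-39,-44],[0,0,-0.25],-1],[[100,-60,-44],[0,0,-0.37],-1],[[135,-80,-44],[0,0,-0.5],-1],[[170,-101,-44],[0,0,-0.62],-1],[[205,-122,-44],[0,0,-0.75],-1],[[240,-143,-44],[0,0,-0.87],-1],[[270,-161,-44],[0,0,-1.0],-1]]'

```text
clock: 6.2
position: [0.5801, 0.0903, 0.4201]
ee_rot: [[-0.493, 0.87, 0.001], [0.87, 0.493, 0.0], [-0.0, 0.001, -1.0]]
force: [1.3, 0.5, -2.8]
opening: 0.0133
```

```bash
python3 plan.py .565 .40 .42 176
```

```text
shift [277.0, 139.4, 0.2] turn [0.001, 0.001, -0.986] rows>= 7
t 6.2 pos [580.1  90.3 420.1] yaw 119.51 open 13.3 F [ 1.3  0.5 -2.8]
```

move_arm --series '[[[35,18,0],[0,0,-0.13],-1],[[74,37,0],[0,0,-0.26],-1],[[113,57,0],[0,0,-0.4],-1],[[152,77,0],[0,0,-0.53],-1],[[191,96,0],[0,0,-0.67],-1],[[230,116,0],[0,0,-0.8],-1],[[260,131,0],[0,0,-0.93],-1],[[277,139,0],[0,0,-0.99],-1]]'

```text
clock: 7.0
position: [0.5661, 0.4008, 0.4196]
ee_rot: [[-0.998, 0.065, 0.0], [0.065, 0.998, 0.001], [-0.0, 0.001, -1.0]]
force: [0.2, -0.7, -3.6]
opening: 0.0134
```

move_arm --series '[[[0,0,0],[0,0,0],-1],[[0,0,0],[0,0,0],-1],[[0,0,0],[0,0,0],-1]]'

```text
clock: 7.3
position: [0.5672, 0.397, 0.4196]
ee_rot: [[-0.997, 0.073, -0.0], [0.073, 0.997, -0.001], [0.0, -0.001, -1.0]]
force: [0.1, 0.4, -4.0]
opening: 0.0131
```

Run:
```python
from fit import *
c=cams.camera("wrist");save("w2",c)
P=load(c);print(sensors.get_obs()["position"],sensors.get_obs()["ee_rot"][:,0])
z0=np.median(P[np.abs(P[:,2])<.006][:,2]);P[:,2]-=z0;print(z0)
m=(P[:,0]>.47)&(P[:,0]<.67)&(P[:,1]>.19)&(P[:,1]<.48)&(P[:,2]>.012)&(P[:,2]<.1)
print("rack",cv2.minAreaRect((P[m][:,:2]*1000).astype(np.float32)),m.sum(),P[m][:,2].max())
im,Z=top(c,.46,.68,.18,.46,.001);np.save("/tmp/Zw.npy",Z)
cv2.imwrite("pics/rw.png",cv2.resize(np.hstack([im[:,:,::-1],jet(Z,0,.1)]),None,fx=1.4,fy=1.4))
for q in["pad","rack"]:print(q,[(d["pixel"],round(d["confidence"],2)) for d in nets.spot_in(q,c)])
```

```text
[0.56723416 0.39682384 0.41979794] [-9.97312175e-01  7.32694820e-02 -9.57145956e-05]
0.0013677036067601123
rack ((564.3892822265625, 319.20855712890625), (196.74420166015625, 142.8727569580078), 85.71224212646484) 25750 0.08565176198683869
pad []
rack [([309.4, 89.6], 0.59)]
```

View pics/w2.png

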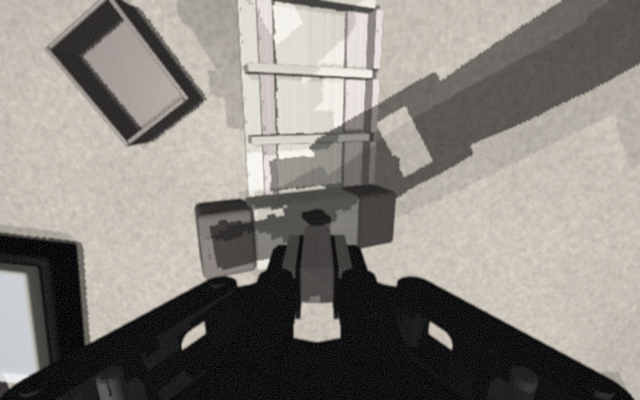

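View pics/rw.png

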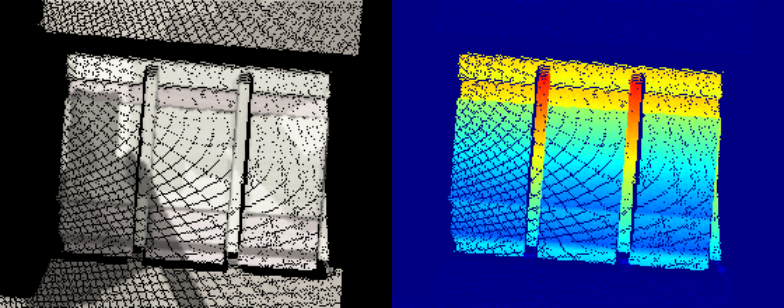

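Run:
```python
from fit import *
c=cams.camera("wrist");P=load(c);P[:,2]-=.0014
s=cams.camera("scene");S=load(s);S[:,2]+=.0016
a=np.radians(-4.2);R=np.array([[np.cos(a),-np.sin(a)],[np.sin(a),np.cos(a)]])
for nm,Q,o,ch in(("wrist",P,(.5645,.3215),0),("wrist",P,(.5645,.3215),-.066),("scene",S,(.566,.3255),0),("scene",S,(.566,.3255),.066)):
    q=(Q[:,:2]-o)@R; m=np.abs(q[:,1]-ch)<.015
    print(nm,ch)
    row=[]
    for x in range(-80,80,4):
        k=m&(q[:,0]*1000>=x)&(q[:,0]*1000<x+4)&(Q[:,2]<.11)
        row.append((x,int(k.sum()),round(float(np.percentile(Q[k,2],85))*1000,1) if k.any() else None))
    print(row)
```

```text
wrist 0
[(-80, 60, 0.8), (-76, 0, None), (-72, 76, 33.6), (-68, 95, 34.9), (-64, 140, 33.1), (-60, 116, 24.0), (-56, 91, 22.9), (-52, 97, 24.6), (-48, 95, 26.2), (-44, 96, 27.9), (-40, 100, 29.5), (-36, 111, 28.1), (-32, 98, 24.3), (-28, 96, 25.8), (-24, 97, 27.6), (-20, 98, 29.3), (-16, 111, 31.4), (-12, 84, 33.0), (-8, 112, 34.4), (-4, 113, 36.3), (0, 86, 37.5), (4, 118, 39.3), (8, 120, 41.2), (12, 120, 42.9), (16, 111, 44.4), (20, 116, 46.2), (24, 116, 48.0), (28, 119, 49.5), (32, 126, 51.3), (36, 155, 61.2), (40, 135, 63.3), (44, 133, 64.9), (48, 116, 66.0), (52, 106, 61.1), (56, 130, 61.4), (60, 135, 63.3), (64, 135, 64.9), (68, 62, 64.4), (72, 0, None), (76, 0, None)]
wrist -0.066
[(-80, 66, 0.7), (-76, 0, None), (-72, 91, 33.5), (-68, 119, 34.8), (-64, 165, 32.5), (-60, 132, 23.2), (-56, 107, 22.6), (-52, 111, 24.6), (-48, 113, 26.6), (-44, 112, 28.0), (-40, 115, 29.4), (-36, 139, 28.1), (-32, 105, 24.1), (-28, 117, 25.8), (-24, 127, 27.7), (-20, 107, 29.5), (-16, 112, 30.9), (-12, 129, 32.5), (-8, 127, 34.4), (-4, 128, 36.1), (0, 130, 38.1), (4, 128, 39.7), (8, 128, 41.4), (1
[... 902 characters left out ...]
 63.3), (72, 32, 7.7), (76, 48, 6.8)]
scene 0.066
[(-80, 0, None), (-76, 0, None), (-72, 12, 34.3), (-68, 32, 34.5), (-64, 58, 33.4), (-60, 56, 26.9), (-56, 17, 22.9), (-52, 22, 24.5), (-48, 21, 26.3), (-44, 16, 28.0), (-40, 21, 29.8), (-36, 60, 29.1), (-32, 19, 25.0), (-28, 16, 25.5), (-24, 17, 27.2), (-20, 20, 29.4), (-16, 18, 30.8), (-12, 15, 33.0), (-8, 18, 34.3), (-4, 18, 35.8), (0, 19, 38.2), (4, 17, 39.4), (8, 18, 41.1), (12, 16, 42.2), (16, 21, 44.5), (20, 20, 46.6), (24, 19, 48.0), (28, 15, 49.2), (32, 0, None), (36, 8, 61.5), (40, 24, 63.3), (44, 25, 64.7), (48, 40, 66.2), (52, 51, 62.9), (56, 22, 61.4), (60, 36, 62.8), (64, 220, 45.6), (68, 93, 63.9), (72, 34, 7.3), (76, 56, 6.3)]
```

Slot origin in rack coordinates is about (0, 0), z = 46 mm. The rack sits at (565, 322) mm with yaw −4.2°. I'll place cassette A in the +y channel.

```bash
python3 plan.py .557 .389 .30 175.8; python3 plan.py .557 .389 .271 175.8
```

```text
shift [9.6, -8.8, 119.9] turn [0.0, 0.0, 0.0] rows>= 3
t 7.55 pos [567.2 397.1 419.9] yaw 175.82 open 13.0 F [ 0.5 -0.1 -3. ]
shift [9.6, -8.8, 148.9] turn [0.0, 0.0, 0.0] rows>= 3
t 7.55 pos [567.2 397.1 419.9] yaw 175.82 open 13.0 F [ 0.5 -0.1 -3. ]
```

move_arm --series '[[[10,-9,30],[0,0,0],-1],[[10,-9,70],[0,0,0],-1],[[10,-9,100],[0,0,0],-1],[[10,-9,115],[0,0,0],-1],[[10,-9,125],[0,0,0],-1],[[10,-9,132],[0,0,0],-1],[[10,-9,138],[0,0,0],-1],[[10,-9,138],[0,0,0],-1]]'

```text
clock: 8.35
position: [0.5565, 0.3897, 0.2821]
ee_rot: [[-0.997, 0.072, 0.001], [0.072, 0.997, 0.0], [-0.001, 0.0, -1.0]]
force: [-0.8, -0.9, -3.7]
opening: 0.0133
```

```bash
python3 lift.py l2; python3 plan.py .557 .389 .271 175.8
```

```text
scene tool x in -0.06 -0.03 n 335 median tool z 0.19332281110465072
scene tool x in 0.03 0.06 n 243 median tool z 0.2282754489636359
side tool x in -0.06 -0.03 n 139 median tool z 0.19442363418766007
side tool x in 0.03 0.06 n 145 median tool z 0.23022144795268304
[556.5 389.7 282.1] open 0.013275763316803564 [-0.8 -0.9 -3.7] [ 0.04 -0.01 -0.  ] t 8.35
shift [-0.4, -0.8, 11.8] turn [0.001, 0.002, 0.002] rows>= 1
t 8.45 pos [556.6 389.8 282.8] yaw 175.9 open 13.1 F [ 0.2  0.1 -3.4]
```

View pics/l2.png

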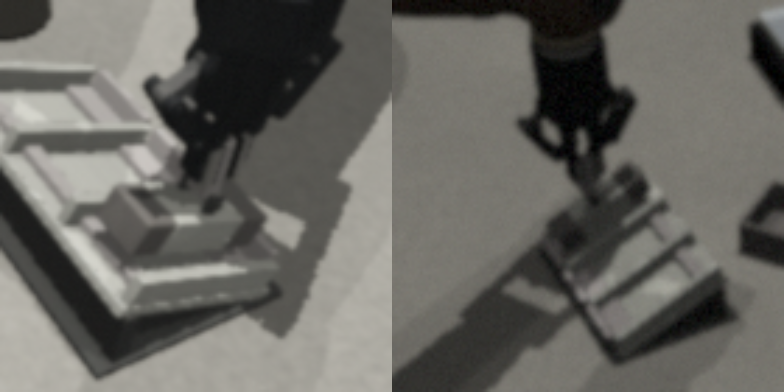

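move_arm --series '[[[0,-1,3],[0,0,0],-1],[[0,-1,6],[0,0,0],-1],[[0,-1,8],[0,0,0],-1],[[0,-1,8],[0,0,0],-1],[[0,-1,8],[0,0,0],-1]]'

```text
clock: 8.95
position: [0.5562, 0.3886, 0.2736]
ee_rot: [[-0.997, 0.072, -0.0], [0.072, 0.997, -0.0], [0.0, -0.0, -1.0]]
force: [0.5, -0.7, -3.0]
opening: 0.0132
```

move_arm --series '[[[0,0,1],[0,0,0],-1],[[0,0,2],[0,0,0],-1],[[0,0,2],[0,0,0],-1],[[0,0,2],[0,0,0],-1]]'

```text
clock: 9.35
position: [0.5562, 0.3886, 0.2717]
ee_rot: [[-0.997, 0.072, -0.0], [0.072, 0.997, -0.0], [0.0, -0.0, -1.0]]
force: [0.7, 0.4, -3.2]
opening: 0.0132
```

move_arm --series '[[[0,0,1],[0,0,0],-1],[[0,0,2],[0,0,0],-1],[[0,0,2],[0,0,0],-1],[[0,0,2],[0,0,0],-1]]'

```text
clock: 9.75
position: [0.5563, 0.3887, 0.27]
ee_rot: [[-0.997, 0.072, 0.0], [0.072, 0.997, 0.0], [-0.0, 0.0, -1.0]]
force: [-0.1, 0.6, -1.9]
opening: 0.0131
```

move_arm --series '[[[0,0,1],[0,0,0],-1],[[0,0,2],[0,0,0],-1],[[0,0,2],[0,0,0],-1],[[0,0,2],[0,0,0],-1]]'

```text
clock: 10.15
position: [0.5566, 0.3887, 0.2691]
ee_rot: [[-0.997, 0.071, 0.001], [0.071, 0.997, 0.0], [-0.001, 0.001, -1.0]]
force: [-0.7, -1.5, 5.8]
opening: 0.013
```

Contact is seated: the force went from −3 to +6 N. Releasing.

move_arm --series '[[[0,0,0],[0,0,0],-0.6],[[0,0,0],[0,0,0],-0.5],[[0,0,0],[0,0,0],-0.35],[[0,0,0],[0,0,0],-0.3],[[0,0,0],[0,0,0],-0.3]]'

```text
clock: 10.65
position: [0.5561, 0.3886, 0.2674]
ee_rot: [[-0.997, 0.072, -0.0], [0.072, 0.997, -0.0], [0.0, -0.0, -1.0]]
force: [0.3, 0.5, -0.7]
opening: 0.0299
```

```bash
python3 lift.py l3
```

```text
scene tool x in -0.06 -0.03 n 278 median tool z 0.18802848137468497
scene tool x in 0.03 0.06 n 198 median tool z 0.22059410884539588
side tool x in -0.06 -0.03 n 105 median tool z 0.1882468689795712
side tool x in 0.03 0.06 n 160 median tool z 0.23349808686271917
[556.1 388.6 267.4] open 0.02988370479932784 [ 0.3  0.5 -0.7] [0.01 0.02 0.04] t 10.65
```

View pics/l3.png

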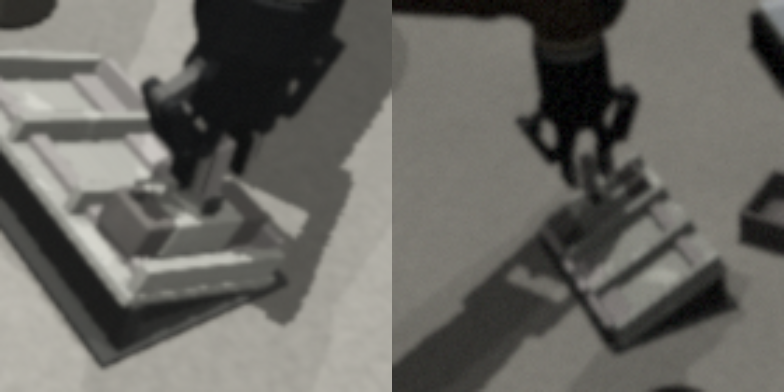

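move_arm --series '[[[0,0,-15],[0,0,0],-0.2],[[0,0,-40],[0,0,0],-0.1],[[0,0,-80],[0,0,0],0.5],[[0,0,-130],[0,0,0],1],[[0,0,-145],[0,0,0],1]]'

```text
clock: 11.25
position: [0.5568, 0.389, 0.422]
ee_rot: [[-0.997, 0.071, 0.012], [0.071, 0.997, 0.006], [-0.011, 0.007, -1.0]]
force: [-0.2, 0.8, 0.8]
opening: 0.0798
```

```bash
cat > both.py <<'E'
import sys
from fit import *
c=cams.camera("scene");a=c["pixels"][:,:,::-1]
d=cams.camera("side");b=d["pixels"][:,:,::-1]
cv2.imwrite(f"pics/{sys.argv[1]}.png",np.vstack([cv2.resize(a[60:360,180:520],(400,353)),np.zeros((4,400,3),np.uint8),]) if 0 else np.hstack([cv2.resize(a[60:380,180:520],(400,376)),cv2.resize(b[90:390,180:500],(400,375)).__class__(0) if 0 else cv2.resize(b[90:391,180:500],(400,376))]))
for k,q in((0,c),(1,d)):
    P=load(q);P[:,2]+=.0016
    for g in[(.597,-.22),(.607,-.375)]:
        try:
            m=(np.hypot(P[:,0]-g[0],P[:,1]-g[1])<.09)&(P[:,2]>.02)&(P[:,2]<.033)
            print(k,cv2.minAreaRect((P[m][:,:2]*1000).astype(np.float32)),m.sum())
        except Exception as e:print(k,e)
E
python3 both.py b1; python3 plan.py .675 -.32 .40 45
```

```text
0 ((0.0, 0.0), (0.0, 0.0), 0.0) 0
0 ((606.3744506835938, -372.147705078125), (125.06542205810547, 36.134300231933594), 44.13543701171875) 244
1 ((0.0, 0.0), (0.0, 0.0), 0.0) 0
1 ((604.262451171875, -379.19378662109375), (122.2215576171875, 36.7545166015625), 45.083255767822266) 577
shift [-168.6, -698.7, 16.7] turn [0.012, -0.001, 2.285] rows>= 16
t 11.35 pos [556.6 388.9 418.8] yaw 175.9 open 85.4 F [-0.  -0.3 -0.3]
```

View pics/b1.png

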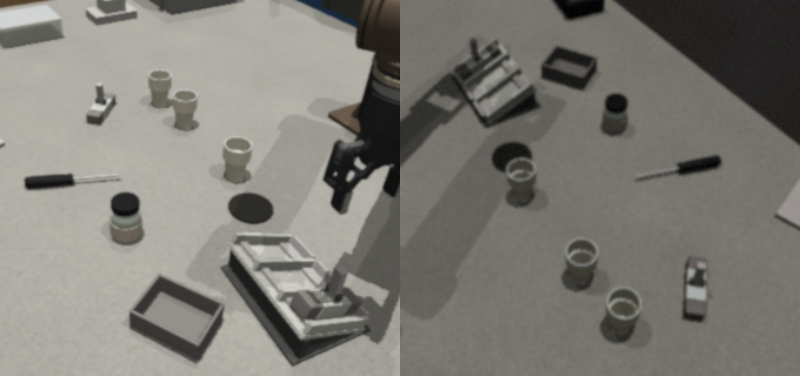

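move_arm --series '[[[-10,-43,0],[0,0,0.14],1],[[-20,-86,0],[0,0,0.28],1],[[-30,-129,0],[0,0,0.42],1],[[-40,-172,0],[0,0,0.56],1],[[-50,-215,0],[0,0,0.7],1],[[-60,-258,0],[0,0,0.84],1],[[-70,-301,0],[0,0,0.98],1],[[-80,-344,0],[0,0,1.12],1]]'

```text
clock: 12.15
position: [0.6109, 0.038, 0.41]
ee_rot: [[-0.365, 0.931, -0.004], [0.931, 0.365, 0.001], [0.002, -0.004, -1.0]]
force: [0.1, 0.6, 0.2]
opening: 0.0853
```

```bash
python3 plan.py .606 -.375 .36 45
```

```text
shift [-382.9, -155.0, 49.8] turn [-0.005, 0.0, 1.159] rows>= 9
t 12.15 pos [610.9  38.  410. ] yaw 111.4 open 85.3 F [0.1 0.6 0.2]
```

move_arm --series '[[[-42,-17,6],[0,0,0.14],1],[[-85,-34,12],[0,0,0.28],1],[[-128,-52,18],[0,0,0.42],1],[[-170,-69,24],[0,0,0.56],1],[[-213,-86,30],[0,0,0.7],1],[[-256,-104,36],[0,0,0.84],1],[[-299,-121,42],[0,0,0.98],1],[[-341,-138,48],[0,0,1.12],1]]'

```text
clock: 12.95
position: [0.6086, -0.3297, 0.3615]
ee_rot: [[0.679, 0.734, -0.004], [0.734, -0.679, 0.003], [-0.0, -0.004, -1.0]]
force: [0.2, -0.3, -0.5]
opening: 0.0856
```

move_arm --series '[[[0,0,0],[0,0,0],1],[[0,0,0],[0,0,0],1]]'

```text
clock: 13.15
position: [0.6086, -0.3289, 0.3615]
ee_rot: [[0.676, 0.737, -0.004], [0.737, -0.676, 0.003], [-0.0, -0.005, -1.0]]
force: [-0.4, 0.7, -0.7]
opening: 0.0855
```

```bash
python3 plan.py .606 -.375 .227 45;python3 both.py b2
```

```text
shift [-35.8, 30.0, 134.4] turn [-0.005, 0.0, 0.043] rows>= 3
t 13.15 pos [ 608.6 -328.9  361.5] yaw 47.49 open 85.5 F [-0.4  0.7 -0.7]
0 ((0.0, 0.0), (0.0, 0.0), 0.0) 0
0 ((584.77734375, -372.77587890625), (122.51473999023438, 35.26610565185547), 53.98701477050781) 209
1 ((0.0, 0.0), (0.0, 0.0), 0.0) 0
1 ((582.877197265625, -378.92718505859375), (120.91348266601562, 36.70989990234375), 55.520965576171875) 610
```

Cassette B was just knocked about 2 cm aside and rotated to roughly 55°. I'll re-measure it.

Run:
```python
from fit import *
c=cams.camera("wrist");save("w3",c);P=load(c);P[:,2]-=.0013
try: print(cass(P,(.583,-.376)))
except Exception as e: print(e)
for n in("scene","side"):
    c=cams.camera(n);P=load(c);P[:,2]+=.0016;print(cass(P,(.583,-.376)))
    cv2.imwrite(f"pics/k_{n}.png",cv2.resize(c["pixels"][80:380,180:480,::-1],None,fx=2,fy=2))
```

```text
(((583.0687255859375, -377.5277404785156), (119.61640930175781, 36.549232482910156), 55.03493118286133), 3621, 'post top', array([ 585.2, -373.1,   86.2]), 320, np.float64(88.4), 'low', array([ 581.1, -371.2,   52.6]))
(((584.1383666992188, -373.4967956542969), (122.64599609375, 35.20280456542969), 54.34817886352539), 213, 'post top', array([ 587.4, -368.5,   84.7]), 20, np.float64(88.0), 'low', array([ 587.8, -367.7,   52.5]))
(((583.396240234375, -378.8927917480469), (120.14875030517578, 36.96027755737305), 55.354949951171875), 616, 'post top', array([ 585.3, -376.1,   86.7]), 37, np.float64(90.7), 'low', array([ 579.8, -380.2,   52.7]))
```

View pics/w3.png

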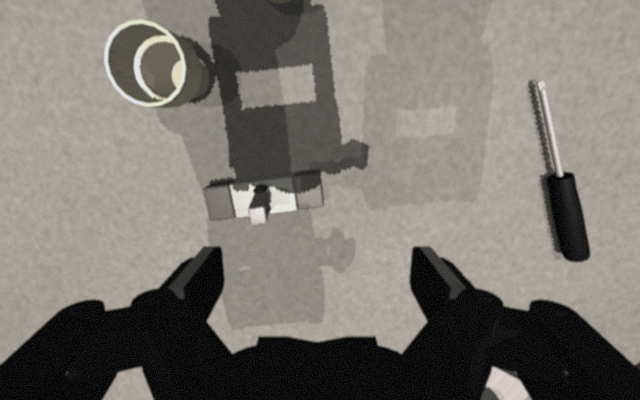

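View pics/k_side.png

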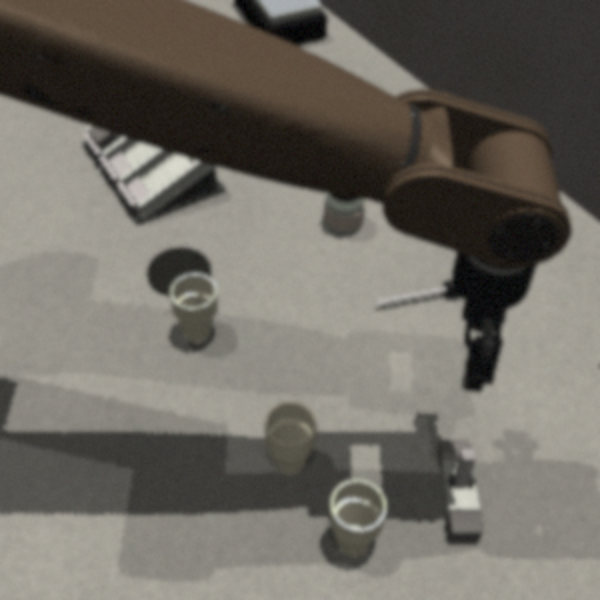

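```bash
python3 plan.py .585 -.3745 .227 55
```

```text
shift [-52.2, 14.1, 137.7] turn [-0.0, -0.0, -0.128] rows>= 3
t 13.4 pos [ 609.7 -326.5  364.7] yaw 47.69 open 85.4 F [-0.2 -0.3  0.7]
```

move_arm --series '[[[-40,11,10],[0,0,-0.08],1],[[-52,14,40],[0,0,-0.13],1],[[-52,14,75],[0,0,-0.13],1],[[-52,14,110],[0,0,-0.13],1],[[-52,14,138],[0,0,-0.13],1],[[-52,14,138],[0,0,-0.13],1],[[-52,14,138],[0,0,-0.13],1]]'

```text
clock: 14.1
position: [0.5851, -0.3751, 0.2271]
ee_rot: [[0.572, 0.82, -0.0], [0.82, -0.572, 0.0], [0.0, -0.0, -1.0]]
force: [1.2, 0.2, 0.3]
opening: 0.0851
```

```bash
python3 plan.py .585 -.3745 .227 55
python3 - <<'E'
from fit import *
c=cams.camera("side");P=load(c);P[:,2]+=.0016;m=(np.hypot(P[:,0]-.584,P[:,1]+.377)<.08)&(P[:,2]>.02)&(P[:,2]<.033)
print(cv2.minAreaRect((P[m][:,:2]*1000).astype(np.float32)))
E
```

```text
shift [0.5, -0.4, 0.1] turn [-0.0, -0.0, 0.001] rows>= 1
t 14.1 pos [ 585.1 -375.1  227.1] yaw 55.08 open 85.1 F [1.2 0.2 0.3]
((583.2460327148438, -379.0134582519531), (122.68997955322266, 36.892295837402344), 55.31043243408203)
```

move_arm --series '[[[0,0,0],[0,0,0],0.3],[[0,0,0],[0,0,0],-0.2],[[0,0,0],[0,0,0],-0.5],[[0,0,0],[0,0,0],-0.7],[[0,0,0],[0,0,0],-1],[[0,0,0],[0,0,0],-1],[[0,0,0],[0,0,0],-1],[[0,0,0],[0,0,0],-1]]'

```text
clock: 14.95
position: [0.5846, -0.3764, 0.2272]
ee_rot: [[0.573, 0.819, -0.0], [0.819, -0.573, -0.001], [-0.001, 0.001, -1.0]]
force: [-1.9, -1.2, 2.7]
opening: 0.0129
```

move_arm --series '[[[0,0,-10],[0,0,0],-1],[[0,0,-35],[0,0,0],-1],[[0,0,-70],[0,0,0],-1],[[0,0,-110],[0,0,0],-1],[[0,0,-150],[0,0,0],-1],[[0,0,-170],[0,0,0],-1],[[0,0,-170],[0,0,0],-1],[[0,0,-170],[0,0,0],-1]]'

```text
clock: 15.75
position: [0.5845, -0.3753, 0.3951]
ee_rot: [[0.573, 0.819, -0.002], [0.819, -0.573, 0.002], [0.001, -0.002, -1.0]]
force: [0.6, 0.3, -4.0]
opening: 0.0129
```

move_arm --series '[[[0,0,0],[0,0,0],-1],[[0,0,0],[0,0,0],-1],[[0,0,0],[0,0,0],-1],[[0,0,0],[0,0,0],-1]]'

```text
clock: 16.15
position: [0.5846, -0.3759, 0.3956]
ee_rot: [[0.574, 0.819, -0.001], [0.819, -0.574, 0.001], [0.0, -0.002, -1.0]]
force: [-1.3, 0.1, -2.9]
opening: 0.0131
```

```bash
python3 lift.py l4
```

```text
scene tool x in -0.06 -0.03 n 45 median tool z 0.18707927751129294
scene tool x in 0.03 0.06 n 173 median tool z 0.22563228391823167
side tool x in -0.06 -0.03 n 146 median tool z 0.18563715339585052
side tool x in 0.03 0.06 n 54 median tool z 0.22056522320087818
[ 584.6 -375.9  395.6] open 0.013051155229640218 [-1.3  0.1 -2.9] [-0.09 -0.02 -0.03] t 16.15
```

View pics/l4.png

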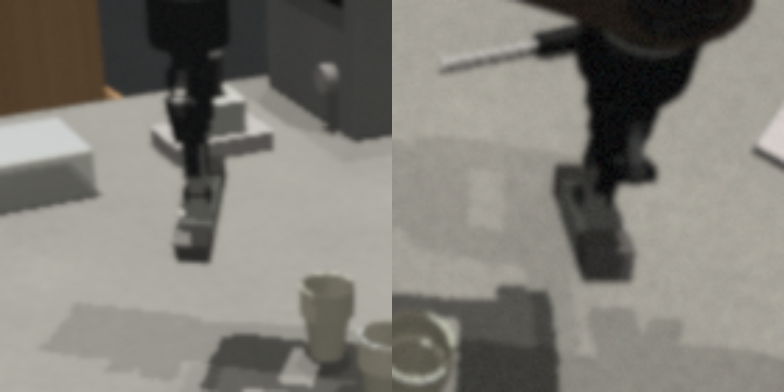

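Cassette B's tool +x end also hangs low. It goes to the −y channel with yaw 175.8°.

```bash
python3 plan.py .5465 .2572 .40 175.8
```

```text
shift [496.7, -394.4, -3.4] turn [-0.0, -0.001, -2.108] rows>= 15
t 16.25 pos [ 584.7 -375.9  396.3] yaw 55.0 open 13.3 F [-0.1 -0.2 -2.6]
```

move_arm --series '[[[25,-20,0],[0,0,-0.12],-1],[[58,-46,0],[0,0,-0.26],-1],[[92,-73,0],[0,0,-0.4],-1],[[126,-100,0],[0,0,-0.54],-1],[[160,-127,0],[0,0,-0.68],-1],[[194,-154,0],[0,0,-0.82],-1],[[228,-181,0],[0,0,-0.96],-1],[[260,-206,0],[0,0,-1.1],-1]]'

```text
clock: 17.05
position: [0.5646, -0.0429, 0.3972]
ee_rot: [[-0.475, 0.88, 0.001], [0.88, 0.475, 0.0], [-0.001, 0.001, -1.0]]
force: [1.9, -0.0, -3.8]
opening: 0.0135
```

```bash
python3 plan.py .5465 .2572 .40 175.8
```

```text
shift [272.7, 126.6, -2.8] turn [0.001, 0.001, -1.003] rows>= 7
t 17.05 pos [564.6 -42.9 397.2] yaw 118.36 open 13.5 F [ 1.9 -0.  -3.8]
```

move_arm --series '[[[35,16,-3],[0,0,-0.13],-1],[[74,34,-3],[0,0,-0.27],-1],[[113,52,-3],[0,0,-0.41],-1],[[152,71,-3],[0,0,-0.55],-1],[[191,89,-3],[0,0,-0.69],-1],[[230,107,-3],[0,0,-0.83],-1],[[260,121,-3],[0,0,-0.95],-1],[[273,127,-3],[0,0,-1.0],-1]]'

```text
clock: 17.85
position: [0.5482, 0.2587, 0.4001]
ee_rot: [[-0.997, 0.076, 0.001], [0.076, 0.997, 0.001], [-0.001, 0.001, -1.0]]
force: [0.2, -1.5, -2.8]
opening: 0.0131
```

move_arm --series '[[[0,0,0],[0,0,0],-1],[[0,0,0],[0,0,0],-1],[[0,0,0],[0,0,0],-1]]'

```text
clock: 18.15
position: [0.5491, 0.2547, 0.3997]
ee_rot: [[-0.996, 0.084, 0.0], [0.084, 0.996, -0.001], [-0.0, -0.001, -1.0]]
force: [0.2, -0.5, -3.2]
opening: 0.013
```

```bash
python3 plan.py .5465 .2572 .282 175.8
```

```text
shift [2.9, 2.4, 117.7] turn [-0.001, 0.0, -0.011] rows>= 3
t 18.15 pos [549.1 254.7 399.7] yaw 175.19 open 13.0 F [ 0.2 -0.5 -3.2]
```

move_arm --series '[[[3,2,30],[0,0,-0.01],-1],[[3,2,70],[0,0,-0.01],-1],[[3,2,100],[0,0,-0.01],-1],[[3,2,112],[0,0,-0.01],-1],[[3,2,118],[0,0,-0.01],-1],[[3,2,118],[0,0,-0.01],-1],[[3,2,118],[0,0,-0.01],-1]]'

```text
clock: 18.85
position: [0.547, 0.2581, 0.2839]
ee_rot: [[-0.997, 0.072, 0.004], [0.072, 0.997, 0.001], [-0.003, 0.001, -1.0]]
force: [0.5, -0.1, -3.1]
opening: 0.0132
```

```bash
python3 lift.py l5;python3 plan.py .5465 .2572 .27 175.8
```

```text
scene tool x in -0.06 -0.03 n 272 median tool z 0.1957823437360627
scene tool x in 0.03 0.06 n 182 median tool z 0.23123034563339379
side tool x in -0.06 -0.03 n 169 median tool z 0.1926829560646343
side tool x in 0.03 0.06 n 175 median tool z 0.236539491323678
[547.  258.1 283.9] open 0.013168307571513676 [ 0.5 -0.1 -3.1] [ 0.01 -0.04  0.04] t 18.85
shift [0.3, -1.1, 14.0] turn [0.001, 0.004, 0.002] rows>= 1
t 18.95 pos [546.8 258.3 284. ] yaw 175.89 open 13.5 F [-0.7  0.8 -3.1]
```

View pics/l5.png

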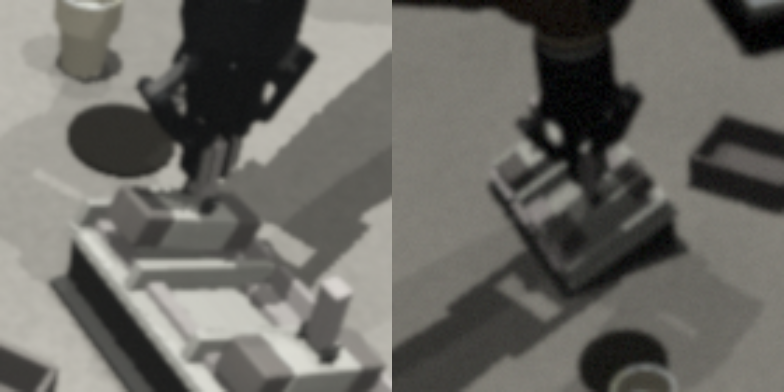

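Cassette B is aligned above the channel. Lowering it now.

move_arm --series '[[[0,-1,4],[0,0,0],-1],[[0,-1,8],[0,0,0],-1],[[0,-1,11],[0,0,0],-1],[[0,-1,13],[0,0,0],-1],[[0,-1,13],[0,0,0],-1],[[0,-1,13],[0,0,0],-1]]'

```text
clock: 19.55
position: [0.5461, 0.2572, 0.2692]
ee_rot: [[-0.997, 0.071, 0.0], [0.071, 0.997, 0.0], [-0.0, 0.0, -1.0]]
force: [-0.6, -0.9, -0.8]
opening: 0.013
```

move_arm --series '[[[0,0,1],[0,0,0],-1],[[0,0,1],[0,0,0],-1],[[0,0,1],[0,0,0],-1]]'

```text
clock: 19.85
position: [0.5462, 0.2573, 0.2691]
ee_rot: [[-0.997, 0.071, 0.0], [0.071, 0.997, -0.0], [-0.0, -0.0, -1.0]]
force: [-2.6, -1.2, 4.7]
opening: 0.0131
```

Contact reached at the same height as cassette A. Releasing and retreating.

move_arm --series '[[[0,0,0],[0,0,0],-0.6],[[0,0,0],[0,0,0],-0.5],[[0,0,0],[0,0,0],-0.35],[[0,0,0],[0,0,0],-0.3],[[0,0,0],[0,0,0],-0.3]]'

```text
clock: 20.35
position: [0.5459, 0.2572, 0.2675]
ee_rot: [[-0.997, 0.072, -0.0], [0.072, 0.997, -0.0], [0.0, -0.0, -1.0]]
force: [0.3, 0.3, -0.1]
opening: 0.0294
```

move_arm --series '[[[0,0,-15],[0,0,0],-0.2],[[0,0,-40],[0,0,0],-0.1],[[0,0,-80],[0,0,0],0.5],[[0,0,-130],[0,0,0],1],[[0,0,-135],[0,0,0],1]]'

```text
clock: 20.85
position: [0.5472, 0.2576, 0.4129]
ee_rot: [[-0.997, 0.071, 0.015], [0.071, 0.997, 0.004], [-0.015, 0.005, -1.0]]
force: [0.6, 0.5, 1.0]
opening: 0.08
```

```bash
python3 - <<'E'
from fit import *
ims=[]
for k in("scene","side"):
    c=cams.camera(k);P=load(c);P[:,2]+=.0016
    for r in cups(P,[(.458,.003),(.448,-.227),(.449,-.35)]):print(k,r)
    u=px(c,[.55,.27,.04])[0].astype(int);x0=max(u[0]-100,0);y0=max(min(u[1]-100,200),0)
    ims.append(cv2.resize(c["pixels"][y0:y0+200,x0:x0+200,::-1],(400,400)))
    # pad edge by ray: dark pixels
    PP=cloud(c);g=c["pixels"].astype(int).sum(2)
    m=(np.hypot(PP[...,0]-.494,PP[...,1]-.135)<.065)&(g<130)&(PP[...,2]<.012)
    cv2.imwrite(f"pics/padm_{k}.png",(m*255).astype(np.uint8))
    n,l,s,ce=cv2.connectedComponentsWithStats(m.astype(np.uint8));i=1+np.argmax(s[1:,4])
    cn=max(cv2.findContours((l==i).astype(np.uint8),0,1)[0],key=len)[:,0,:]
    Q=np.array([ray(c,q,.0045) for q in cn])[:,:2]
    s=least_squares(lambda p:np.hypot(Q[:,0]-p[0],Q[:,1]-p[1])-.0455,[.494,.135],loss='soft_l1',f_scale=.001);print("pad",k,np.round(s.x*1000,1),s.cost,len(Q))
cv2.imwrite("pics/r2.png",np.hstack(ims))
E
python3 plan.py .458 .003 .35 0
```

```text
scene (array([458.7,   5.6,  28.3]), np.float64(85.5), 160)
scene (array([ 448.7, -225.1,   28.3]), np.float64(86.0), 111)
scene (array([ 449.6, -348.3,   28.5]), np.float64(85.6), 100)
pad scene [490.3 110.9] 9.833571425263248e-06 24
side (array([ 4.568e+02, -1.000e-01,  2.830e+01]), np.float64(86.7), 124)
side (array([ 446.7, -230.5,   28.2]), np.float64(86.8), 154)
side (array([ 448. , -353.5,   28.3]), np.float64(87.3), 161)
pad side [488.9  98.7] 0.0006856165522712433 75
shift [70.3, -260.1, 55.9] turn [0.01, -0.003, 3.07] rows>= 21
t 20.95 pos [546.3 257.3 407. ] yaw 175.9 open 85.5 F [-0.   0.5  0. ]
```

View pics/r2.png

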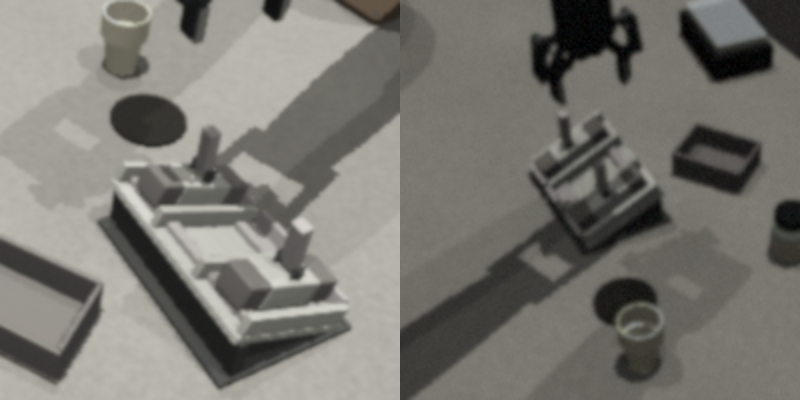

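Both cassettes rest in the outer channels with their posts free. The pad fit is poor, so I'll redo it.

Run:
```python
from fit import *
for k in("scene","side"):
    c=cams.camera(k);g=cv2.GaussianBlur(c["pixels"],(3,3),0).astype(int).sum(2)
    u=px(c,[.495,.135,.006])[0].astype(int);print(k,u,g[u[1],u[0]])
    sub=g[u[1]-40:u[1]+40,u[0]-50:u[0]+50]
    t=(g[u[1],u[0]]+150*1.2)/2; 
    for t in(110,130,150):
        m=(sub<t).astype(np.uint8);n,l=cv2.connectedComponents(m);i=l[40,50]
        if i==0: print("no");continue
        cn=max(cv2.findContours((l==i).astype(np.uint8),0,1)[0],key=len)[:,0,:]+[u[0]-50,u[1]-40]
        cn=cv2.convexHull(cn.astype(np.int32))[:,0,:]
        Q=np.array([ray(c,q,.005) for q in cn])[:,:2]
        s=least_squares(lambda p:np.hypot(Q[:,0]-p[0],Q[:,1]-p[1])-p[2],[.494,.135,.045],loss='soft_l1',f_scale=.001);print(t,np.round(s.x*1000,1),s.cost,len(Q))
```

```text
scene [398 241] 158
no
no
no
side [265 207] 82
110 [489.8 103.3  40.6] 3.7550654042724733e-06 15
130 [489.6 102.9  42.2] 4.6917940907942984e-06 16
150 [490.  103.2  42.9] 3.6021497518962366e-06 15
```

```bash
python3 - <<'E'
from fit import *
for k in("scene","side"):
    c=cams.camera(k);g=cv2.GaussianBlur(c["pixels"],(3,3),0).astype(int).sum(2)
    u=px(c,[.49,.107,.006])[0].astype(int);print(k,u,g[u[1],u[0]])
    sub=g[u[1]-40:u[1]+40,u[0]-50:u[0]+50]
    for t in(120,150,180,210):
        m=(sub<t).astype(np.uint8);n,l=cv2.connectedComponents(m);i=l[40,50]
        if i==0: print("no");continue
        cn=max(cv2.findContours((l==i).astype(np.uint8),0,1)[0],key=len)[:,0,:]+[u[0]-50,u[1]-40]
        Q=np.array([ray(c,q,.005) for q in cn])[:,:2]
        s=least_squares(lambda p:np.hypot(Q[:,0]-p[0],Q[:,1]-p[1])-p[2],[.49,.107,.045],loss='soft_l1',f_scale=.001);print(t,np.round(s.x*1000,1),s.cost,len(Q))
E
python3 plan.py .458 .003 .38 100; python3 plan.py .49 .107 .35 176
```

```text
scene [393 234] 141
no
150 [498.  110.8  37.5] 0.000392105477814404 77
180 [496.3 112.2  40.9] 3.202754893878258e-05 84
210 [495.7 111.9  42.2] 2.9974506107936845e-05 87
side [268 214] 70
120 [489.2 109.3  35.9] 0.0004234656513782407 71
150 [489.3 108.5  37.5] 0.0004426787849985426 75
180 [489.9 108.4  40. ] 0.0004505876167221925 78
210 [490.2 108.3  40.9] 0.00048088281887220265 80
shift [69.0, -259.6, 21.1] turn [-0.004, -0.002, 1.325] rows>= 9
t 21.15 pos [545.5 257.  400.5] yaw 175.9 open 85.6 F [ 0.8 -0.1 -0.8]
shift [44.4, -153.5, 50.9] turn [-0.001, -0.004, -0.002] rows>= 4
t 21.15 pos [545.5 257.  400.5] yaw 175.9 open 85.6 F [ 0.8 -0.1 -0.8]
```

move_arm --series '[[[25,-25,0],[0,0,0],1],[[55,-50,0],[0,0,0],1],[[55,-50,0],[0,0,0],1],[[55,-50,0],[0,0,0],1]]'

```text
clock: 21.55
position: [0.4861, 0.2147, 0.4012]
ee_rot: [[-0.997, 0.077, -0.001], [0.077, 0.997, -0.004], [0.001, -0.004, -1.0]]
force: [0.2, 0.9, 0.9]
opening: 0.0855
```

Run:
```python
from fit import *
c=cams.camera("wrist");save("w4",c);g=cv2.GaussianBlur(c["pixels"],(3,3),0).astype(int).sum(2)
P=load(c);P[:,2]-=.0013;print(cups(P,[(.457,.002)]))
u=px(c,[.493,.108,.006])[0].astype(int);print(u,g[u[1],u[0]])
for t in(100,130,160,200):
    m=(g<t).astype(np.uint8);n,l=cv2.connectedComponents(m);i=l[u[1],u[0]]
    if i==0: print("no");continue
    cn=max(cv2.findContours((l==i).astype(np.uint8),0,1)[0],key=len)[:,0,:]
    Q=np.array([ray(c,q,.0065) for q in cn])[:,:2]
    s=least_squares(lambda p:np.hypot(Q[:,0]-p[0],Q[:,1]-p[1])-p[2],[.493,.108,.045],loss='soft_l1',f_scale=.001);print(t,np.round(s.x*1000,1),s.cost,len(Q))
print(sensors.get_obs()["position"])
```

```text
[None]
[301  77] 119
no
130 [491.  104.9  41.1] 0.0006820916171287659 265
160 [489.9 106.3  43.4] 1.4098036629261073e-05 233
200 [489.8 106.3  43.9] 1.099437361900922e-05 238
[0.48676232 0.21495423 0.40197641]
```

View pics/w4.png

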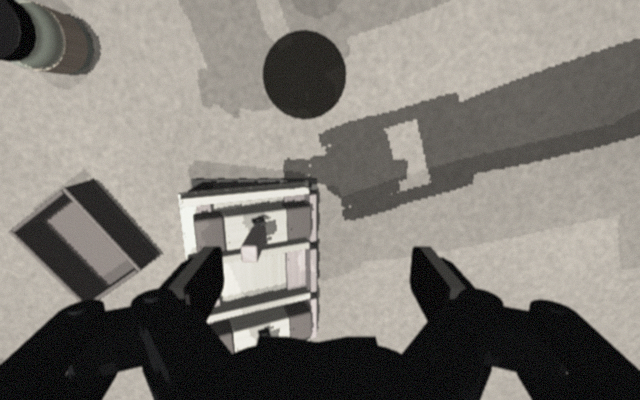

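The pad is at about (490.5, 107). I'll go to cup 1 with the jaws along y, yaw 90°.

```bash
python3 plan.py .4575 .0025 .34 90
```

```text
shift [13.0, -213.8, 62.7] turn [-0.003, 0.003, 1.494] rows>= 10
t 21.6 pos [486.8 215.  402. ] yaw 175.62 open 85.5 F [ 0.6 -0.1  0.1]
```

move_arm --series '[[[2,-30,0],[0,0,0.14],1],[[4,-60,0],[0,0,0.28],1],[[6,-90,0],[0,0,0.43],1],[[8,-120,0],[0,0,0.58],1],[[10,-150,10],[0,0,0.73],1],[[12,-180,20],[0,0,0.88],1],[[13,-205,40],[0,0,1.03],1],[[13,-214,60],[0,0,1.18],1]]'

```text
clock: 22.4
position: [0.4584, 0.0005, 0.3435]
ee_rot: [[-0.302, 0.953, 0.003], [0.953, 0.302, -0.004], [-0.005, 0.001, -1.0]]
force: [0.2, 0.2, 0.1]
opening: 0.0852
```

```bash
python3 plan.py .4575 .0025 .30 90
```

```text
shift [2.4, -0.3, 43.5] turn [0.002, 0.005, 0.306] rows>= 3
t 22.4 pos [458.4   0.5 343.5] yaw 107.56 open 85.2 F [0.2 0.2 0.1]
```

move_arm --series '[[[2,0,10],[0,0,0.14],1],[[2,0,20],[0,0,0.28],1],[[2,0,30],[0,0,0.31],1],[[2,0,43],[0,0,0.31],1],[[2,0,43],[0,0,0.31],1]]'

```text
clock: 22.9
position: [0.4568, 0.0042, 0.2983]
ee_rot: [[-0.006, 1.0, -0.003], [1.0, 0.006, -0.003], [-0.003, -0.003, -1.0]]
force: [-0.1, 0.1, -0.0]
opening: 0.0853
```

```bash
python3 plan.py .4575 .0025 .22 90
python3 - <<'E'
from fit import *
c=cams.camera("wrist");save("w5",c)
P=load(c);P[:,2]-=.0013;print(cups(P,[(.457,.002)]))
E
```

```text
shift [-1.5, 1.0, 78.3] turn [-0.003, 0.003, 0.006] rows>= 2
t 22.9 pos [456.8   4.2 298.3] yaw 90.32 open 85.3 F [-0.1  0.1 -0. ]
[(array([455.8,   2.4,  28. ]), np.float64(85.6), 1886)]
```

View pics/w5.png

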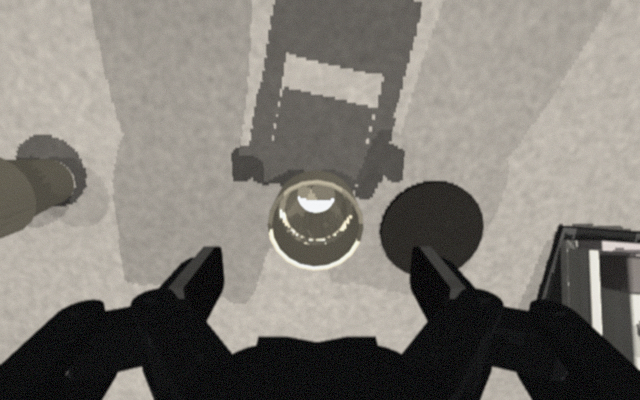

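The cup at (316,224) is centred between the fingers. Descending to grip it.

move_arm --series '[[[-1,0,25],[0,0,0],1],[[-1,0,50],[0,0,0],1],[[-1,0,70],[0,0,0],1],[[-1,0,78],[0,0,0],1],[[-1,0,78],[0,0,0],0.6],[[-1,0,78],[0,0,0],0.3],[[-1,0,78],[0,0,0],-0.2],[[-1,0,78],[0,0,0],-0.2]]'

```text
clock: 23.75
position: [0.4578, 0.0027, 0.224]
ee_rot: [[-0.005, 1.0, 0.004], [1.0, 0.005, -0.004], [-0.004, 0.004, -1.0]]
force: [-0.3, 1.0, 4.0]
opening: 0.0562
```

move_arm --series '[[[0,0,0],[0,0,0],-0.2],[[0,0,0],[0,0,0],-0.2],[[0,0,0],[0,0,0],-0.2]]'

```text
clock: 24.05
position: [0.4579, 0.0026, 0.224]
ee_rot: [[-0.004, 1.0, 0.004], [1.0, 0.005, -0.004], [-0.004, 0.004, -1.0]]
force: [0.5, 1.0, 5.5]
opening: 0.0564
```

```bash
python3 plan.py .4575 .0025 .22 90
```

```text
shift [-0.1, -0.4, 4.0] turn [0.004, 0.004, 0.004] rows>= 1
t 24.05 pos [457.9   2.6 224. ] yaw 90.26 open 56.4 F [0.5 1.  5.5]
```

move_arm --series '[[[0,0,-5],[0,0,0],-0.2],[[0,0,-20],[0,0,0],-0.2],[[0,0,-40],[0,0,0],-0.2],[[0,0,-60],[0,0,0],-0.2],[[0,0,-60],[0,0,0],-0.2],[[0,0,-60],[0,0,0],-0.2]]'

```text
clock: 24.65
position: [0.4565, 0.0031, 0.282]
ee_rot: [[-0.004, 1.0, 0.0], [1.0, 0.004, -0.004], [-0.004, 0.0, -1.0]]
force: [-0.7, -1.0, -1.5]
opening: 0.0566
```

```bash
cat > cupv.py <<'E'
import sys
from h import *
o=sensors.get_obs();p=np.asarray(o["position"]);R=np.asarray(o["ee_rot"]);ims=[]
for k in("scene","side"):
    c=cams.camera(k);u=px(c,p+R[:,2]*.19)[0].astype(int);x0=min(max(u[0]-60,0),520);y0=min(max(u[1]-60,0),280)
    ims.append(cv2.resize(c["pixels"][y0:y0+120,x0:x0+120,::-1],None,fx=3.3,fy=3.3))
    P=cloud(c).reshape(-1,3);P=P[np.isfinite(P[:,0])];q=(P-p)@R
    m=(np.hypot(q[:,0],q[:,1])<.026)&(q[:,2]>.15)&(q[:,2]<.26);print(k,"lowest tool z pct99",np.percentile(q[m,2],99) if m.any() else None,m.sum())
cv2.imwrite(f"pics/{sys.argv[1]}.png",np.hstack(ims))
c=cams.camera("wrist");save(sys.argv[1]+"w",c)
print(np.round(p*1000,1),o["opening"],np.round(o["force"],1),o["clock"])
E
python3 cupv.py c1
```

```text
scene lowest tool z pct99 0.22557367052279076 271
side lowest tool z pct99 0.22534012430230166 201
[456.5   3.1 282. ] 0.056575263114861746 [-0.7 -1.  -1.5] 24.65
```

View pics/c1.png

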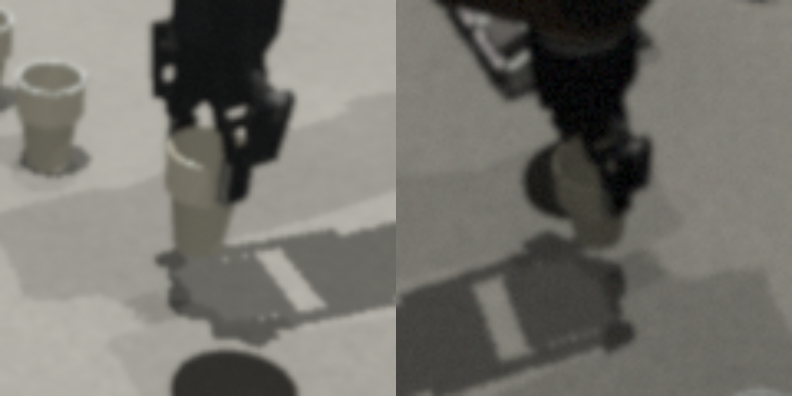

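View pics/c1w.png

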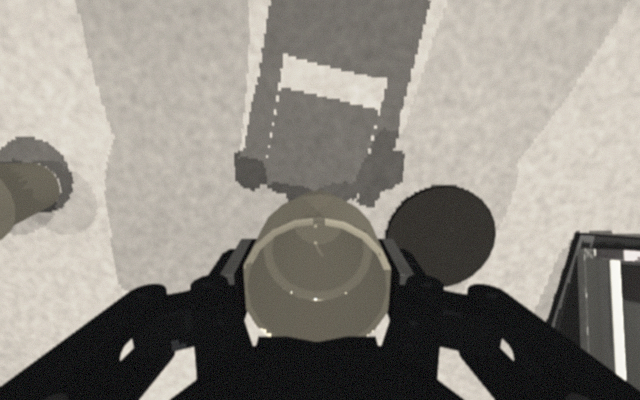

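Cup held upright. Moving it over the pad.

```bash
python3 plan.py .491 .107 .282 90;python3 plan.py .491 .107 .235 90
```

```text
shift [103.7, 35.3, -1.5] turn [-0.002, 0.003, 0.004] rows>= 3
t 24.8 pos [456.2   3.1 280.9] yaw 90.26 open 56.2 F [ 0.8 -0.5 -0.3]
shift [103.8, 35.4, 45.5] turn [-0.002, 0.003, 0.004] rows>= 3
t 24.8 pos [456.2   3.1 280.9] yaw 90.26 open 56.2 F [ 0.8 -0.5 -0.3]
```

move_arm --series '[[[25,9,-5],[0,0,0],-0.2],[[60,20,-5],[0,0,0],-0.2],[[90,31,0],[0,0,0],-0.2],[[104,35,10],[0,0,0],-0.2],[[104,35,30],[0,0,0],-0.2],[[104,35,41],[0,0,0],-0.2],[[104,35,41],[0,0,0],-0.2],[[104,35,41],[0,0,0],-0.2]]'

```text
clock: 25.6
position: [0.4913, 0.1067, 0.2406]
ee_rot: [[-0.004, 1.0, -0.001], [1.0, 0.004, -0.004], [-0.004, -0.001, -1.0]]
force: [0.3, 0.8, -1.3]
opening: 0.0567
```

```bash
python3 plan.py .491 .107 .23 90; python3 cupv.py c2
```

```text
shift [0.4, -0.3, 10.6] turn [-0.001, 0.004, 0.004] rows>= 1
t 25.6 pos [491.3 106.7 240.6] yaw 90.22 open 56.7 F [ 0.3  0.8 -1.3]
scene lowest tool z pct99 0.23860798129734978 460
side lowest tool z pct99 0.23980293046144596 274
[491.3 106.7 240.6] 0.05668819341497123 [ 0.3  0.8 -1.3] 25.6
```

View pics/c2.png

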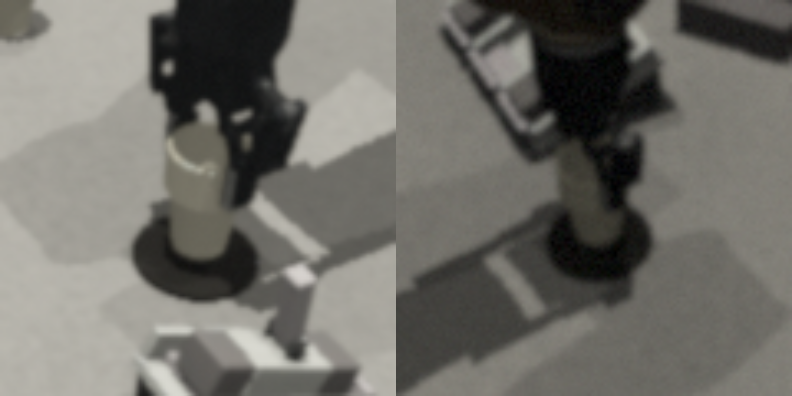

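move_arm --series '[[[1,1,4],[0,0,0],-0.2],[[1,1,8],[0,0,0],-0.2],[[1,1,10],[0,0,0],-0.2],[[1,1,11],[0,0,0],-0.2],[[1,1,11],[0,0,0],-0.2]]'

```text
clock: 26.25
position: [0.4925, 0.108, 0.2301]
ee_rot: [[-0.005, 1.0, 0.001], [1.0, 0.005, -0.004], [-0.004, 0.001, -1.0]]
force: [0.2, 0.2, -0.6]
opening: 0.0566
```

move_arm --series '[[[0,0,1],[0,0,0],-0.2],[[0,0,1],[0,0,0],-0.2]]'

```text
clock: 26.45
position: [0.4929, 0.108, 0.2301]
ee_rot: [[-0.005, 1.0, 0.002], [1.0, 0.005, -0.004], [-0.004, 0.002, -1.0]]
force: [-1.4, -0.8, 5.2]
opening: 0.0565
```

move_arm --series '[[[0,0,0],[0,0,0],0.45],[[0,0,0],[0,0,0],0.55],[[0,0,0],[0,0,0],0.7],[[0,0,0],[0,0,0],1],[[0,0,0],[0,0,0],1],[[0,0,-15],[0,0,0],1],[[0,0,-40],[0,0,0],1],[[0,0,-80],[0,0,0],1]]'

```text
clock: 27.25
position: [0.4913, 0.1082, 0.3073]
ee_rot: [[-0.004, 1.0, -0.006], [1.0, 0.004, -0.004], [-0.004, -0.006, -1.0]]
force: [0.8, -0.3, 0.6]
opening: 0.0857
```

```bash
python3 cupv.py c3
python3 - <<'E'
from fit import *
c=cams.camera("wrist");P=load(c);P[:,2]-=.0013;print("wrist cup on pad",cups(P-[0,0,.006],[(.492,.107)]),sensors.get_obs()["position"],c["position"])
g=cv2.GaussianBlur(c["pixels"],(3,3),0).astype(int).sum(2);print(px(c,[.492,.107,.006]))
E
python3 plan.py .4475 -.228 .36 90
```

```text
scene lowest tool z pct99 0.25382595609632624 269
side lowest tool z pct99 0.2593304897802026 93
[491.3 108.2 307.3] 0.08568108484087143 [ 0.8 -0.3  0.6] 27.25
wrist cup on pad [(array([491.1, 107.8,  28. ]), np.float64(85.6), 1742)] [0.49265994 0.10828926 0.31021332] [0.42565413 0.10745153 0.28217993]
[[316.63458695 185.69227617]]
shift [-336.3, -46.5, -48.7] turn [0.004, 0.004, 0.005] rows>= 7
t 27.45 pos [492.7 108.3 310.2] yaw 90.26 open 85.4 F [ 0.2 -1.1  0. ]
```

View pics/c3w.png

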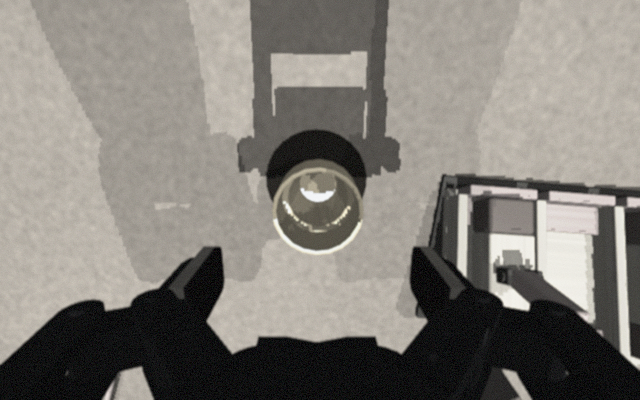

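View pics/c3.png

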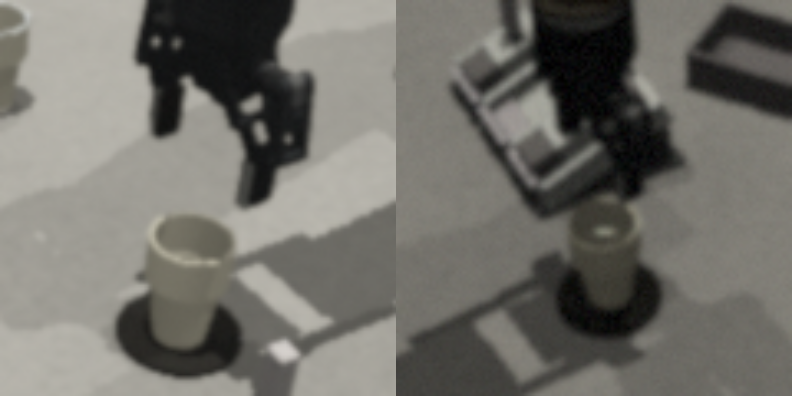

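Cup 1 is centred on the pad. Next is cup 2.

move_arm --series '[[[-25,-3,-30],[0,0,0],1],[[-70,-10,-45],[0,0,0],1],[[-118,-17,-45],[0,0,0],1],[[-166,-23,-45],[0,0,0],1],[[-214,-30,-45],[0,0,0],1],[[-262,-36,-35],[0,0,0],1],[[-310,-43,-20],[0,0,0],1],[[-336,-46,0],[0,0,0],1]]'

```text
clock: 28.25
position: [0.4469, -0.2308, 0.3091]
ee_rot: [[-0.002, 1.0, 0.001], [1.0, 0.002, -0.004], [-0.004, 0.001, -1.0]]
force: [-0.3, 0.6, -0.6]
opening: 0.0853
```

move_arm --series '[[[0,0,0],[0,0,0],1],[[0,0,0],[0,0,0],1]]'

```text
clock: 28.45
position: [0.4472, -0.2279, 0.3082]
ee_rot: [[-0.003, 1.0, -0.003], [1.0, 0.003, -0.0], [-0.0, -0.003, -1.0]]
force: [1.0, 0.0, -0.4]
opening: 0.0855
```

```bash
cat > wc.py <<'E'
import sys
from fit import *
c=cams.camera("wrist");P=load(c);P[:,2]-=.0013+float(sys.argv[3]) if len(sys.argv)>3 else .0013
print("wrist cup",cups(P,[(float(sys.argv[1]),float(sys.argv[2]))]));save("wc",c)
E
python3 wc.py .4475 -.228; python3 plan.py .4475 -.228 .224 90
```

```text
wrist cup [(array([ 445.6, -228.7,   28. ]), np.float64(85.6), 1696)]
shift [-0.5, -0.1, 85.2] turn [-0.001, 0.002, 0.004] rows>= 2
t 28.5 pos [ 447.7 -227.3  309.2] yaw 90.25 open 85.4 F [ 0.8  0.  -1. ]
```

move_arm --series '[[[-1,0,30],[0,0,0],1],[[-1,0,60],[0,0,0],1],[[-1,0,80],[0,0,0],1],[[-1,0,86],[0,0,0],1],[[-1,0,86],[0,0,0],1],[[-1,0,86],[0,0,0],1]]'

```text
clock: 29.1
position: [0.4487, -0.229, 0.2257]
ee_rot: [[-0.006, 1.0, 0.003], [1.0, 0.006, -0.005], [-0.005, 0.003, -1.0]]
force: [-0.3, -0.8, 0.3]
opening: 0.0855
```

move_arm --series '[[[0,0,0],[0,0,0],0.6],[[0,0,0],[0,0,0],0.3],[[0,0,0],[0,0,0],-0.2],[[0,0,0],[0,0,0],-0.2],[[0,0,0],[0,0,0],-0.2],[[0,0,0],[0,0,0],-0.2]]'

```text
clock: 29.7
position: [0.4488, -0.2296, 0.2264]
ee_rot: [[-0.004, 1.0, 0.004], [1.0, 0.004, -0.005], [-0.005, 0.004, -1.0]]
force: [0.4, 1.7, 6.4]
opening: 0.0576
```

move_arm --series '[[[0,0,-5],[0,0,0],-0.2],[[0,0,-25],[0,0,0],-0.2],[[0,0,-60],[0,0,0],-0.2],[[0,0,-100],[0,0,0],-0.2],[[0,0,-135],[0,0,0],-0.2],[[0,0,-135],[0,0,0],-0.2]]'

```text
clock: 30.3
position: [0.4489, -0.2297, 0.3659]
ee_rot: [[-0.004, 1.0, 0.01], [1.0, 0.005, -0.012], [-0.012, 0.01, -1.0]]
force: [0.6, -1.2, -0.8]
opening: 0.0571
```

```bash
python3 cupv.py c4; python3 plan.py .494 .1072 .355 90
```

```text
scene lowest tool z pct99 0.22714656267175737 223
side lowest tool z pct99 0.2289585644615963 278
[ 448.9 -229.7  365.9] 0.057130781982145544 [ 0.6 -1.2 -0.8] 30.3
shift [335.5, 48.1, 2.5] turn [-0.0, 0.003, 0.004] rows>= 7
t 30.45 pos [ 447.4 -228.5  358.5] yaw 90.25 open 57.6 F [ 0.8 -0.2 -0.8]
```

View pics/c4.png

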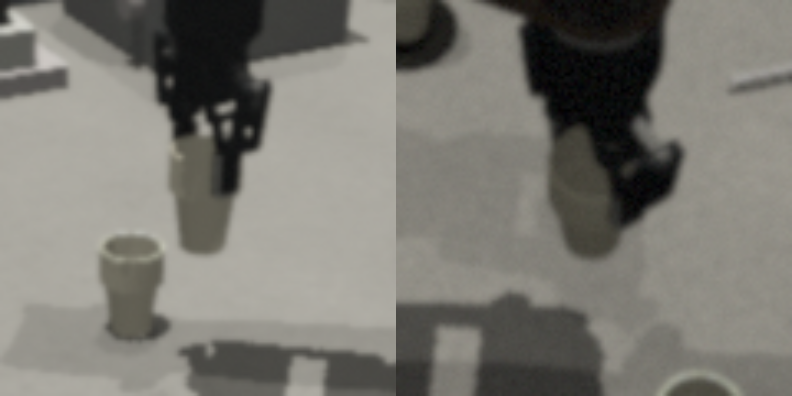

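move_arm --series '[[[25,4,0],[0,0,0],-0.2],[[70,10,0],[0,0,0],-0.2],[[118,17,0],[0,0,0],-0.2],[[166,24,0],[0,0,0],-0.2],[[214,31,0],[0,0,0],-0.2],[[262,38,0],[0,0,0],-0.2],[[305,44,0],[0,0,0],-0.2],[[335,48,0],[0,0,0],-0.2]]'

```text
clock: 31.25
position: [0.4935, 0.109, 0.3555]
ee_rot: [[-0.006, 1.0, -0.004], [1.0, 0.006, -0.003], [-0.003, -0.004, -1.0]]
force: [0.9, 0.2, -1.6]
opening: 0.0572
```

move_arm --series '[[[0,0,10],[0,0,0],-0.2],[[0,0,15],[0,0,0],-0.2],[[0,0,15],[0,0,0],-0.2],[[0,0,15],[0,0,0],-0.2]]'

```text
clock: 31.65
position: [0.4942, 0.1053, 0.3421]
ee_rot: [[-0.003, 1.0, -0.001], [1.0, 0.003, -0.004], [-0.004, -0.001, -1.0]]
force: [-0.6, 0.3, -0.8]
opening: 0.0575
```

```bash
python3 cupv.py c5; python3 plan.py .494 .1072 .2664 90
```

```text
scene lowest tool z pct99 0.25884461600854763 388
side lowest tool z pct99 0.2551335272006614 239
[494.2 105.3 342.1] 0.05749576726606174 [-0.6  0.3 -0.8] 31.65
shift [1.9, -0.6, 77.0] turn [0.001, 0.004, 0.003] rows>= 2
t 31.8 pos [494.5 105.5 343.4] yaw 90.17 open 57.3 F [-0.5 -0.5 -1.3]
```

View pics/c5.png

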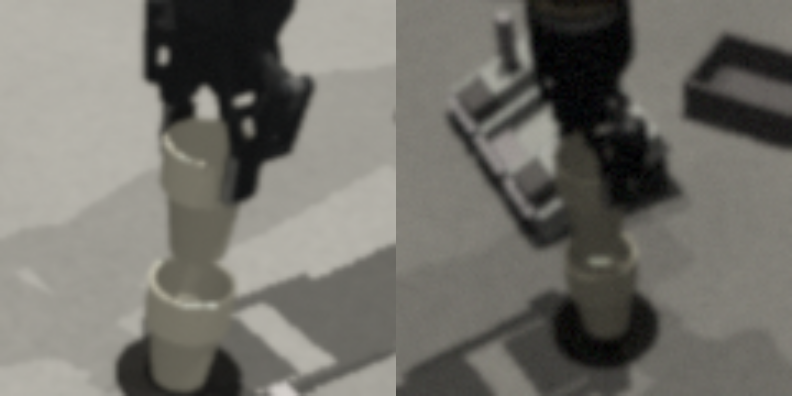

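move_arm --series '[[[2,-1,15],[0,0,0],-0.2],[[2,-1,30],[0,0,0],-0.2],[[2,-1,45],[0,0,0],-0.2],[[2,-1,58],[0,0,0],-0.2],[[2,-1,65],[0,0,0],-0.2],[[2,-1,68],[0,0,0],-0.2],[[2,-1,68],[0,0,0],-0.2]]'

```text
clock: 32.5
position: [0.4936, 0.108, 0.2751]
ee_rot: [[-0.004, 1.0, 0.001], [1.0, 0.004, -0.004], [-0.004, 0.001, -1.0]]
force: [0.2, -1.1, -1.3]
opening: 0.0573
```

```bash
python3 plan.py .494 .1072 .2664 90
```

```text
shift [-0.8, 0.4, 8.7] turn [0.001, 0.004, 0.004] rows>= 1
t 32.5 pos [493.6 108.  275.1] yaw 90.25 open 57.3 F [ 0.2 -1.1 -1.3]
```

No contact yet. I'll continue down to the nested height.

move_arm --series '[[[0,0,3],[0,0,0],-0.2],[[0,0,6],[0,0,0],-0.2],[[0,0,7],[0,0,0],-0.2],[[0,0,7],[0,0,0],-0.2]]'

```text
clock: 32.9
position: [0.4948, 0.1078, 0.271]
ee_rot: [[-0.005, 1.0, 0.005], [1.0, 0.005, -0.005], [-0.005, 0.005, -1.0]]
force: [-1.8, -1.7, 7.3]
opening: 0.0575
```

move_arm --series '[[[0,0,1],[0,0,0],-0.2],[[0,0,2],[0,0,0],-0.2],[[0,0,2],[0,0,0],-0.2],[[0,0,2],[0,0,0],-0.2]]'

```text
clock: 33.3
position: [0.4956, 0.1078, 0.2709]
ee_rot: [[-0.006, 1.0, 0.008], [1.0, 0.006, -0.006], [-0.006, 0.008, -1.0]]
force: [-2.6, -2.6, 14.3]
opening: 0.0574
```

Contact came about 4.5 mm above the nested height. The lateral force points to −x and −y, so I'll nudge the cup that way to centre it.

move_arm --series '[[[0,0,-4],[0,0,0],-0.2],[[-1.5,-2,-4],[0,0,0],-0.2],[[-1.5,-2,-2],[0,0,0],-0.2],[[-1.5,-2,0],[0,0,0],-0.2],[[-1.5,-2,0],[0,0,0],-0.2]]'

```text
clock: 33.8
position: [0.4937, 0.1071, 0.2702]
ee_rot: [[-0.004, 1.0, 0.01], [1.0, 0.004, -0.001], [-0.001, 0.01, -1.0]]
force: [0.5, 2.0, 13.6]
opening: 0.0575
```

```bash
python3 plan.py .494 .1072 .2664 90; python3 cupv.py c6
```

```text
shift [0.1, 0.3, 3.8] turn [0.01, 0.001, 0.004] rows>= 1
t 33.8 pos [493.7 107.1 270.2] yaw 90.22 open 57.5 F [ 0.5  2.  13.6]
scene lowest tool z pct99 0.2594014792137939 262
side lowest tool z pct99 0.25897822401237586 167
[493.7 107.1 270.2] 0.057469364363459695 [ 0.5  2.  13.6] 33.8
```

View pics/c6.png

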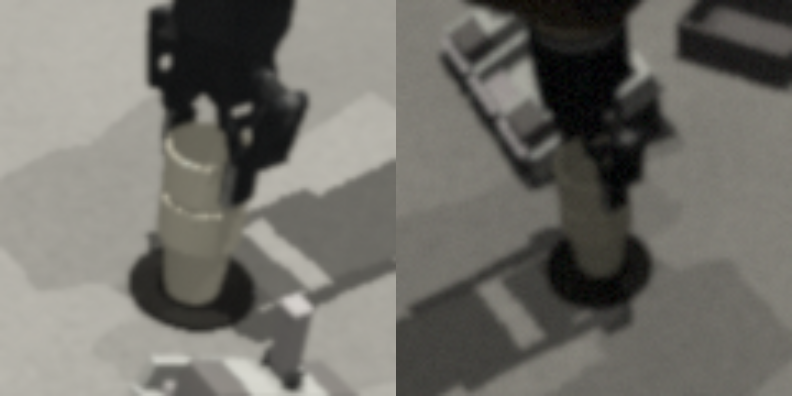

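View pics/c6w.png

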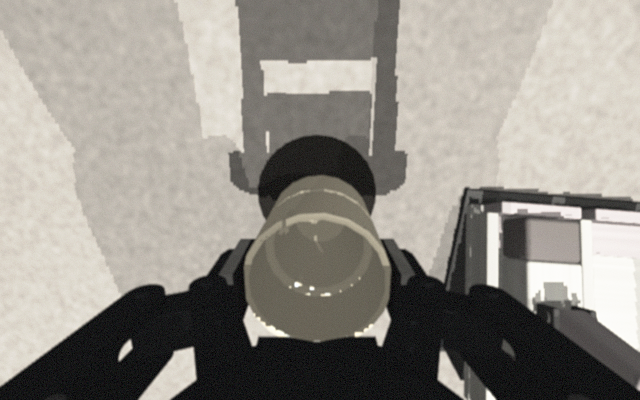

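```bash
cat > rim.py <<'E'
from fit import *
import sys
cx,cy=.4925,.1075
for k in("wrist","scene","side"):
    c=cams.camera(k);P=load(c);P[:,2]+= -.0013 if k=="wrist" else .0016
    r=np.hypot(P[:,0]-cx,P[:,1]-cy);m=(r<.036)&(r>.022)&(P[:,2]<.2)&(P[:,2]>.08)
    h,e=np.histogram(P[m,2],bins=np.arange(.084,.18,.003))
    print(k,[(int(round(a*1000)),int(b)) for a,b in zip(e,h)])
    z=P[m,2]
    for lo,hi in((.112,.135),(.145,.17),(.084,.095)):
        q=P[m&(P[:,2]>lo)&(P[:,2]<hi)]
        if len(q)<25: continue
        t=np.percentile(q[:,2],97);q=q[q[:,2]>t-.005]
        s=least_squares(lambda p:np.hypot(q[:,0]-p[0],q[:,1]-p[1])-p[2],[cx,cy,.029],loss='soft_l1',f_scale=.001).x
        print("  ",lo,"top",round(t*1000,1),np.round(s*1000,1),len(q))
E
python3 rim.py
```

```text
wrist [(84, 140), (87, 288), (90, 527), (93, 1548), (96, 759), (99, 599), (102, 656), (105, 768), (108, 788), (111, 858), (114, 891), (117, 998), (120, 1021), (123, 1123), (126, 2579), (129, 1242), (132, 335), (135, 390), (138, 447), (141, 83), (144, 120), (147, 178), (150, 238), (153, 285), (156, 157), (159, 7), (162, 142), (165, 503), (168, 697), (171, 847), (174, 916)]
   0.112 top 132.6 [492.  106.4  28.3] 3282
   0.145 top 169.7 [1962.8  112.7 1486.4] 990
   0.084 top 94.9 [489.5 107.5  25.7] 1459
scene [(84, 28), (87, 38), (90, 45), (93, 16), (96, 27), (99, 40), (102, 37), (105, 35), (108, 42), (111, 38), (114, 33), (117, 47), (120, 42), (123, 40), (126, 51), (129, 32), (132, 12), (135, 15), (138, 12), (141, 8), (144, 11), (147, 13), (150, 12), (153, 9), (156, 7), (159, 6), (162, 9), (165, 18), (168, 35), (171, 23), (174, 15)]
   0.112 top 132.9 [494.2 109.3  29.4] 69
   0.145 top 169.9 [497.9 112.1  28.5] 39
   0.084 top 94.3 [494.8 109.9  28. ] 72
side [(84, 16), (87, 19), (90, 21), (93, 12), (96, 22), (99, 21), (102, 18), (105, 12), (108, 21), (111, 13), (114, 17), (117, 17), (120, 19), (123, 19), (126, 25), (129, 19), (132, 7), (135, 8), (138, 3), (141, 4), (144, 6), (147, 4), (150, 5), (153, 1), (156, 1), (159, 3), (162, 7), (165, 9), (168, 13), (171, 7), (174, 3)]
   0.112 top 133.5 [492.9 104.9  28.3] 31
   0.145 top 169.4 [479.1 103.   27.8] 21
   0.084 top 93.8 [491.6 105.2  27.4] 38
```

It's about 4 mm short of seating, with very little clearance left. I'll relieve the pressure and let it drop and self-centre.

move_arm --series '[[[0,0,-2],[0,0,0],-0.2],[[0,0,-2],[0,0,0],0.42],[[0,0,-2],[0,0,0],0.46],[[0,0,-2],[0,0,0],0.5],[[0,0,-2],[0,0,0],0.55],[[0,0,-2],[0,0,0],0.6],[[0,0,-2],[0,0,0],0.6]]'

```text
clock: 34.8
position: [0.4913, 0.1066, 0.2678]
ee_rot: [[-0.004, 1.0, 0.0], [1.0, 0.004, -0.004], [-0.004, 0.0, -1.0]]
force: [-0.3, -0.5, -0.6]
opening: 0.0683
```

```bash
python3 rim.py; python3 plan.py .494 .1072 .2664 90; python3 cupv.py c7
```

```text
wrist [(84, 267), (87, 361), (90, 468), (93, 1504), (96, 656), (99, 649), (102, 715), (105, 784), (108, 797), (111, 919), (114, 907), (117, 1016), (120, 978), (123, 869), (126, 2400), (129, 729), (132, 140), (135, 108), (138, 159), (141, 9), (144, 0), (147, 17), (150, 55), (153, 86), (156, 13), (159, 15), (162, 191), (165, 403), (168, 660), (171, 804), (174, 960)]
   0.112 top 130.3 [491.5 109.6  28.2] 3451
   0.145 top 169.8 [600.2 106.9 129.6] 788
   0.084 top 94.9 [489.4 108.1  26.1] 1424
scene [(84, 31), (87, 42), (90, 32), (93, 13), (96, 37), (99, 40), (102, 37), (105, 35), (108, 37), (111, 43), (114, 32), (117, 48), (120, 41), (123, 52), (126, 56), (129, 23), (132, 8), (135, 7), (138, 8), (141, 0), (144, 3), (147, 5), (150, 5), (153, 3), (156, 9), (159, 5), (162, 8), (165, 14), (168, 23), (171, 17), (174, 15)]
   0.112 top 130.9 [494.1 110.8  28.9] 88
   0.145 top 169.8 [496.8 110.6  28.9] 29
   0.084 top 94.0 [494.2 111.3  28.3] 54
side [(84, 16), (87, 20), (90, 21), (93, 18), (96, 13), (99, 24), (102, 11), (105, 18), (108, 12), (111, 18), (114, 18), (117, 21), (120, 15), (123, 21), (126, 23), (129, 22), (132, 6), (135, 8), (138, 3), (141, 3), (144, 1), (147, 3), (150, 0), (153, 1), (156, 0), (159, 4), (162, 5), (165, 4), (168, 7), (171, 3), (174, 7)]
   0.112 top 132.5 [492.8 107.3  28.8] 42
   0.084 top 94.9 [492.4 106.5  27.2] 37
shift [0.6, 2.6, 1.7] turn [0.001, 0.004, 0.004] rows>= 1
t 34.95 pos [491.4 106.6 268.1] yaw 90.25 open 68.3 F [-0.2  0.6 -0.7]
scene lowest tool z pct99 0.25920159112816366 238
side lowest tool z pct99 0.25909949578985975 227
[491.4 106.6 268.1] 0.06830508350106174 [-0.2  0.6 -0.7] 34.95
```

View pics/c7.png

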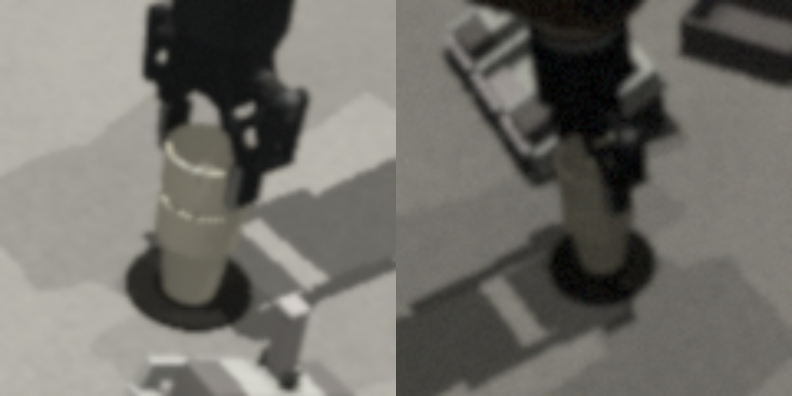

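move_arm --series '[[[0,0,0],[0,0,0],1],[[0,0,0],[0,0,0],1],[[0,0,-15],[0,0,0],1],[[0,0,-40],[0,0,0],1],[[0,0,-80],[0,0,0],1],[[0,0,-90],[0,0,0],1]]'

```text
clock: 35.7
position: [0.4925, 0.107, 0.3629]
ee_rot: [[-0.005, 1.0, 0.009], [1.0, 0.005, -0.004], [-0.004, 0.009, -1.0]]
force: [0.5, 0.2, 0.8]
opening: 0.0854
```

```bash
python3 rim.py | grep -v '\[('; python3 cupv.py c8;python3 plan.py .4488 -.351 .315 90
```

```text
0.112 top 129.6 [491.8 109.3  28.1] 1297
   0.084 top 94.9 [490.4 108.3  25.5] 555
   0.112 top 129.7 [494.3 112.1  28.4] 129
   0.084 top 94.5 [493.9 112.   28.1] 54
   0.112 top 131.2 [492.9 106.6  28.2] 69
   0.084 top 94.9 [492.4 106.5  27.6] 50
scene lowest tool z pct99 0.2595749994194128 222
side lowest tool z pct99 0.2588912440362827 33
[491.3 107.  358.3] 0.08532425438290293 [-0.2  0.3  0.1] 35.85
shift [-457.6, -43.8, 42.7] turn [-0.003, 0.004, 0.004] rows>= 10
t 36.0 pos [490.7 106.9 355.9] yaw 90.25 open 85.4 F [-0.4  0.2 -0.5]
```

View pics/c8.png

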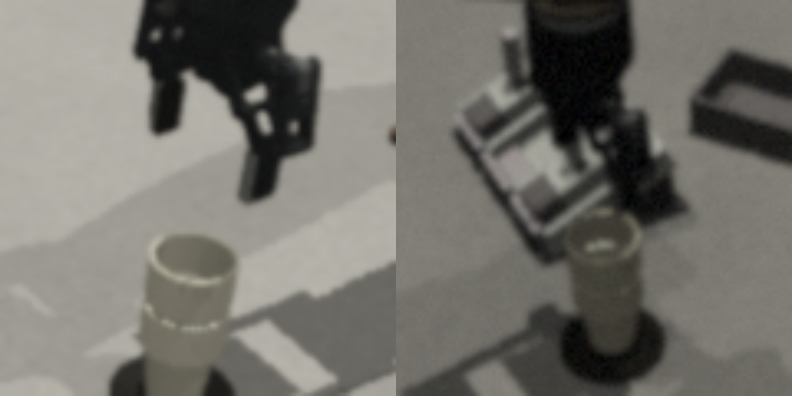

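View pics/c8w.png

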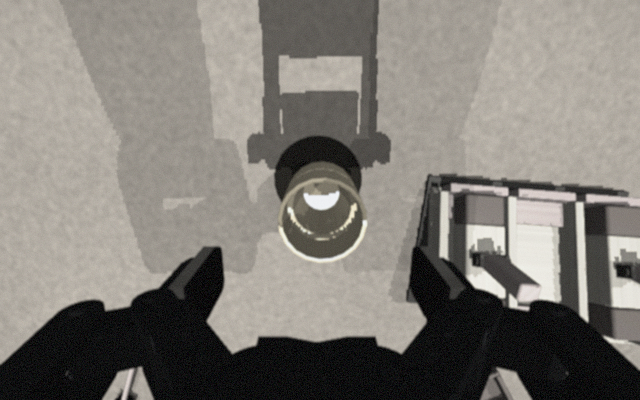

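```bash
cat > rim2.py <<'E'
from fit import *
import sys
# per-azimuth top of rim, stack at pad
H=[float(a) for a in sys.argv[1:]]  # expected rim z
for k in("scene","side","wrist"):
    c=cams.camera(k);P=load(c)
    cx,cy={"scene":(.4942,.112),"side":(.4929,.1066),"wrist":(.4918,.1093)}[k]
    b=np.median(P[(np.hypot(P[:,0]-cx,P[:,1]-cy)>.06)&(np.hypot(P[:,0]-cx,P[:,1]-cy)<.09)&(np.abs(P[:,2])<.005),2]) if k!="x" else 0
    P[:,2]-=b
    d=P[:,:2]-[cx,cy];r=np.hypot(*d.T);a=np.degrees(np.arctan2(d[:,1],d[:,0]))
    m=(r<.033)&(r>.0255)&(P[:,2]>H[0]-.01)&(P[:,2]<H[0]+.015)
    out=[]
    for s in range(-180,180,45):
        q=m&(a>=s)&(a<s+45)
        out.append((s,int(q.sum()),round(float(np.percentile(P[q,2],90))*1000,1) if q.sum()>4 else None))
    print(k,round(b*1000,1),out)
E
python3 rim2.py .125
python3 - <<'E'
from h import *
c=cams.camera("scene");u=px(c,[.4935,.11,.09])[0].astype(int)
cv2.imwrite("pics/zz.png",cv2.resize(c["pixels"][u[1]-40:u[1]+40,u[0]-40:u[0]+40,::-1],None,fx=7,fy=7,interpolation=cv2.INTER_CUBIC))
for z,l in((.006,'foot'),(.057,'collar'),(.091,'rim1'),(.125,'rim2')):
    print(l,px(c,[.4935,.11,z]),u)
E
```

```text
scene -1.6 [(-180, 47, 128.6), (-135, 46, 128.6), (-90, 27, 129.5), (-45, 26, 129.3), (0, 51, 128.2), (45, 54, 128.6), (90, 32, 129.1), (135, 24, 129.2)]
side -1.6 [(-180, 27, 129.8), (-135, 35, 128.7), (-90, 28, 129.7), (-45, 9, 129.7), (0, 20, 127.6), (45, 33, 128.5), (90, 25, 129.4), (135, 11, 127.8)]
wrist 1.2 [(-180, 264, 129.3), (-135, 175, 129.4), (-90, 258, 129.2), (-45, 351, 129.0), (0, 347, 129.0), (45, 276, 129.3), (90, 180, 129.5), (135, 253, 129.4)]
foot [[392.67937177 235.45632786]] [397 207]
collar [[395.3245822  218.68400659]] [397 207]
rim1 [[397.17940267 206.92326178]] [397 207]
rim2 [[399.11271226 194.66484587]] [397 207]
```

View pics/zz.png

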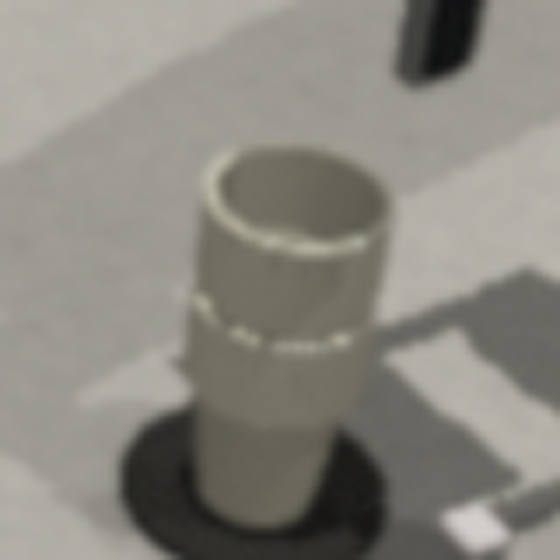

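The rims are level and concentric, but the upper one reads about 129 mm where I expected about 125. I'll press gently on the rim with both fingertips to seat it.

```bash
python3 plan.py .4925 .1075 .305 90
```

```text
shift [0.8, 1.5, 51.8] turn [-0.002, 0.004, 0.004] rows>= 2
t 36.2 pos [491.1 106.9 356.8] yaw 90.25 open 85.4 F [-0.2  0.7  0. ]
```

move_arm --series '[[[1,1,10],[0,0.004,0],0.15],[[1,1,20],[0,0.004,0],0.15],[[1,1,35],[0,0.004,0],0.15],[[1,1,47],[0,0.004,0],0.15],[[1,1,52],[0,0.004,0],0.15],[[1,1,52],[0,0.004,0],0.15]]'

```text
clock: 36.8
position: [0.492, 0.1078, 0.3047]
ee_rot: [[-0.004, 1.0, -0.002], [1.0, 0.004, 0.0], [0.0, -0.002, -1.0]]
force: [-0.2, -0.1, 0.3]
opening: 0.0493
```

move_arm --series '[[[0,0,2],[0,0,0],0.15],[[0,0,4],[0,0,0],0.15],[[0,0,6],[0,0,0],0.15],[[0,0,6],[0,0,0],0.15]]'

```text
clock: 37.2
position: [0.4924, 0.1078, 0.3001]
ee_rot: [[-0.004, 1.0, 0.001], [1.0, 0.004, 0.0], [0.0, 0.001, -1.0]]
force: [-0.4, -0.2, -0.2]
opening: 0.0493
```

```bash
python3 cupv.py c9
```

```text
scene lowest tool z pct99 0.2588118038689757 278
side lowest tool z pct99 0.25928924527885416 134
[492.4 107.8 300.1] 0.04926192824868041 [-0.4 -0.2 -0.2] 37.2
```

View pics/c9w.png

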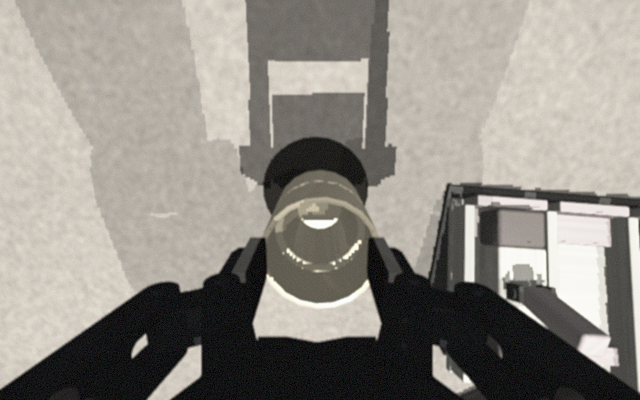

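move_arm --series '[[[0,0,2],[0,0,0],0.15],[[0,0,4],[0,0,0],0.15],[[0,0,4],[0,0,0],0.15]]'

```text
clock: 37.65
position: [0.4939, 0.1079, 0.2996]
ee_rot: [[-0.005, 1.0, 0.006], [1.0, 0.004, 0.001], [0.001, 0.006, -1.0]]
force: [-1.5, -1.0, 11.1]
opening: 0.0489
```

move_arm --series '[[[0,0,1],[0,0,0],0.15],[[0,0,2],[0,0,0],0.15],[[0,0,2],[0,0,0],0.15]]'

```text
clock: 37.95
position: [0.4947, 0.1079, 0.2996]
ee_rot: [[-0.005, 1.0, 0.01], [1.0, 0.005, 0.001], [0.001, 0.01, -1.0]]
force: [-2.9, 0.5, 17.0]
opening: 0.0492
```

move_arm --series '[[[0,0,1],[0,0,0],0.15],[[0,0,2],[0,0,0],0.15],[[0,0,2],[0,0,0],0.15]]'

```text
clock: 38.25
position: [0.4956, 0.1079, 0.2995]
ee_rot: [[-0.005, 1.0, 0.013], [1.0, 0.005, 0.001], [0.001, 0.013, -1.0]]
force: [-3.3, 0.5, 23.3]
opening: 0.0492
```

move_arm --series '[[[0,0,-10],[0,0,0],0.15],[[0,0,-30],[0,0,0],0.5],[[0,0,-60],[0,0,0],1],[[0,0,-60],[0,0,0],1],[[0,0,-60],[0,0,0],1]]'

```text
clock: 38.75
position: [0.4923, 0.1078, 0.3524]
ee_rot: [[-0.005, 1.0, 0.002], [1.0, 0.005, 0.0], [0.0, 0.002, -1.0]]
force: [-0.3, -0.1, -0.1]
opening: 0.0855
```

```bash
python3 rim2.py .125
python3 - <<'E'
from fit import *
# vertical profile of outer surfaces, front sides: per z bin, outer radius from stack axis (fit), scene & side & wrist
for k in("scene","side"):
    c=cams.camera(k);P=load(c);P[:,2]+=.0016
    cx,cy={"scene":(.4942,.112),"side":(.4929,.1066)}[k]
    v=np.array(c["position"][:2])-[cx,cy];v/=np.hypot(*v)
    d=P[:,:2]-[cx,cy];al=d@v;la=d@[-v[1],v[0]]
    out=[]
    for z in range(4,132,4):
        m=(np.abs(la)<.012)&(al>0)&(al<.04)&(P[:,2]*1000>=z)&(P[:,2]*1000<z+4)
        out.append((z,int(m.sum()),round(float(np.median(np.hypot(al[m],la[m])))*1000,1) if m.sum()>2 else None))
    print(k,out)
E
python3 cupv.py c10
```

```text
scene -1.7 [(-180, 52, 128.4), (-135, 50, 127.8), (-90, 24, 129.1), (-45, 25, 129.2), (0, 52, 128.3), (45, 59, 128.5), (90, 31, 128.9), (135, 25, 129.6)]
side -1.9 [(-180, 24, 129.1), (-135, 26, 129.7), (-90, 26, 128.6), (-45, 16, 130.6), (0, 16, 128.3), (45, 31, 129.8), (90, 22, 130.6), (135, 12, 130.4)]
wrist 1.2 [(-180, 274, 129.1), (-135, 189, 129.3), (-90, 278, 129.2), (-45, 366, 129.0), (0, 368, 129.1), (45, 291, 129.2), (90, 192, 129.4), (135, 272, 129.1)]
scene [(4, 63, 28.1), (8, 18, 19.5), (12, 10, 20.1), (16, 13, 20.2), (20, 14, 19.6), (24, 12, 21.2), (28, 13, 21.6), (32, 13, 21.3), (36, 13, 22.6), (40, 11, 22.3), (44, 13, 24.2), (48, 15, 23.7), (52, 4, 25.4), (56, 9, 28.8), (60, 15, 28.8), (64, 16, 28.6), (68, 12, 29.5), (72, 20, 28.6), (76, 15, 29.3), (80, 14, 29.4), (84, 17, 29.6), (88, 24, 28.9), (92, 6, 28.2), (96, 15, 29.8), (100, 17, 29.1), (104, 17, 29.1), (108, 15, 29.3), (112, 15, 29.0), (116, 19, 30.2), (120, 17, 30.2), (124, 19, 28.8), (128, 7, 28.9)]
side [(4, 35, 27.5), (8, 18, 19.6), (12, 7, 19.3), (16, 8, 18.3), (20, 6, 18.2), (24, 7, 19.7), (28, 2, None), (32, 9, 21.4), (36, 5, 21.8), (40, 9, 22.1), (44, 7, 22.0), (48, 6, 22.6), (52, 1, None), (56, 8, 27.2), (60, 7, 27.4), (64, 9, 28.4), (68, 9, 27.9), (72, 8, 28.7), (76, 9, 27.8), (80, 12, 27.8), (84, 12, 27.0), (88, 9, 26.0), (92, 3, 27.4), (96, 11, 27.9), (100, 8, 27.3), (104, 10, 28.0), (108, 13, 27.9), (112, 6, 29.2), (116, 11, 27.4), (120, 8, 28.6), (124, 13, 27.3), (128, 6, 28.8)]
scene lowest tool z pct99 0.25807097541528834 284
side lowest tool z pct99 0.259853743234701 51
[492.  107.7 350.5] 0.08553772762191875 [ 0.6 -0.2  0.4] 39.0
```

View pics/c10.png

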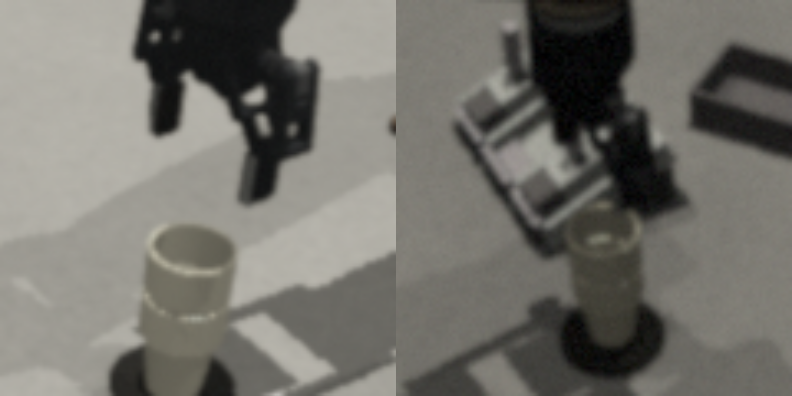

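The gap between the collars is still about 3.5 mm, and level all round. I'll grip the upper cup and wiggle it, with twist and slight lateral motion, to see whether it seats.

```bash
python3 plan.py .4925 .1078 .269 90
```

```text
shift [0.0, 0.3, 82.3] turn [-0.001, -0.0, 0.004] rows>= 2
t 39.15 pos [492.2 107.7 351.3] yaw 90.26 open 85.5 F [-0.3 -0.6  0.1]
```

move_arm --series '[[[0,0,30],[0,0,0],1],[[0,0,55],[0,0,0],1],[[0,0,75],[0,0,0],1],[[0,0,82],[0,0,0],1],[[0,0,82],[0,0,0],0.6],[[0,0,82],[0,0,0],0.3],[[0,0,82],[0,0,0],-0.2],[[0,0,82],[0,0,0],-0.2]]'

```text
clock: 39.95
position: [0.4931, 0.1079, 0.2717]
ee_rot: [[-0.005, 1.0, 0.004], [1.0, 0.005, 0.001], [0.001, 0.004, -1.0]]
force: [0.1, 0.3, 2.7]
opening: 0.0572
```

move_arm --series '[[[0,0,0],[0,0,0],-0.2],[[0,0,0],[0,0,0],-0.2]]'

```text
clock: 40.15
position: [0.4931, 0.1079, 0.2716]
ee_rot: [[-0.004, 1.0, 0.004], [1.0, 0.004, 0.001], [0.001, 0.004, -1.0]]
force: [0.6, 0.5, 6.3]
opening: 0.0576
```

move_arm --series '[[[0,0,0],[0,0,0.05],-0.2],[[0,0,0.5],[0,0,0.1],-0.2],[[0,0,1],[0,0,0.15],-0.2],[[0,0,1],[0,0,0.2],-0.2],[[0,0,1],[0,0,0.25],-0.2],[[0,0,1],[0,0,0.3],-0.2],[[0,0,1],[0,0,0.3],-0.2]]'

```text
clock: 40.85
position: [0.4938, 0.1074, 0.2716]
ee_rot: [[0.291, 0.957, 0.006], [0.957, -0.291, -0.001], [0.0, 0.006, -1.0]]
force: [0.4, -1.9, 7.1]
opening: 0.0572
```

move_arm --series '[[[0,0,-2],[0,0,-0.1],-0.2],[[0,0,-4],[0,0,-0.2],-0.2],[[0,0,-4],[0,0,-0.3],-0.2],[[0,0,-4],[0,0,-0.3],-0.2],[[0,0,-4],[0,0,-0.3],-0.2]]'

```text
clock: 41.35
position: [0.4919, 0.1077, 0.2722]
ee_rot: [[-0.002, 1.0, -0.001], [1.0, 0.002, 0.0], [0.0, -0.001, -1.0]]
force: [-0.9, 0.5, -1.9]
opening: 0.0572
```

move_arm --series '[[[0,2,0],[0,0,0],-0.2],[[0,4,0],[0,0,0],-0.2],[[0,4,0],[0,0,0],-0.2]]'

```text
clock: 41.65
position: [0.4967, 0.1078, 0.2731]
ee_rot: [[-0.004, 1.0, 0.001], [1.0, 0.004, 0.0], [0.0, 0.001, -1.0]]
force: [0.1, -0.0, -2.4]
opening: 0.0571
```

move_arm --series '[[[0,-4,0],[0,0,0],-0.2],[[0,-8,0],[0,0,0],-0.2],[[0,-8,0],[0,0,0],-0.2]]'

```text
clock: 41.95
position: [0.4877, 0.1078, 0.2728]
ee_rot: [[-0.005, 1.0, -0.0], [1.0, 0.005, 0.0], [0.0, -0.0, -1.0]]
force: [-0.7, 0.7, -2.6]
opening: 0.0574
```

move_arm --series '[[[0,4,0],[0,0,0],-0.2],[[4,4,0],[0,0,0],-0.2],[[4,4,0],[0,0,0],-0.2]]'

```text
clock: 42.25
position: [0.4926, 0.1121, 0.2732]
ee_rot: [[-0.005, 1.0, 0.001], [1.0, 0.005, 0.001], [0.001, 0.001, -1.0]]
force: [0.0, -0.1, -2.3]
opening: 0.0574
```

move_arm --series '[[[-4,0,0],[0,0,0],-0.2],[[-8,0,0],[0,0,0],-0.2],[[-8,0,0],[0,0,0],-0.2]]'

```text
clock: 42.55
position: [0.4924, 0.1033, 0.2731]
ee_rot: [[-0.004, 1.0, 0.001], [1.0, 0.004, 0.0], [0.0, 0.001, -1.0]]
force: [-0.9, 0.7, -2.3]
opening: 0.0577
```

```bash
python3 cupv.py c11
```

```text
scene lowest tool z pct99 0.2589937632643334 309
side lowest tool z pct99 0.25948768734687355 179
[492.4 103.3 273.1] 0.05767653788637235 [-0.9  0.7 -2.3] 42.55
```

View pics/c11.png

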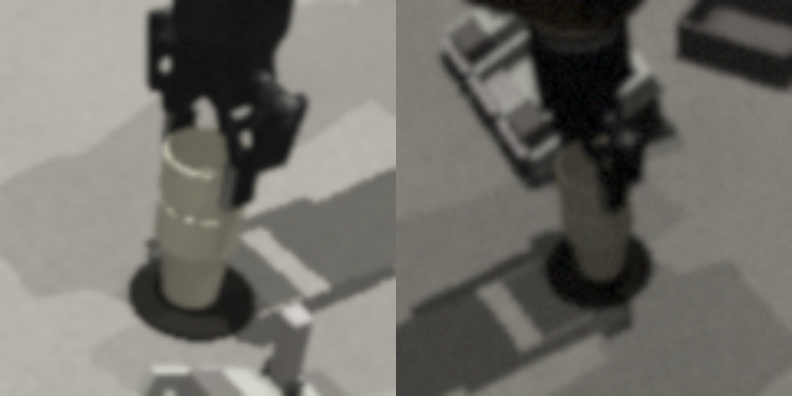

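The force reads as the weight of two cups, so the lower cup appears to be coming along. I'll lift slightly to check.

move_arm --series '[[[4,0,-5],[0,0,0],-0.2],[[4,0,-15],[0,0,0],-0.2],[[4,0,-25],[0,0,0],-0.2],[[4,0,-25],[0,0,0],-0.2]]'

```text
clock: 43.1
position: [0.4932, 0.1079, 0.3008]
ee_rot: [[-0.005, 1.0, 0.006], [1.0, 0.005, 0.0], [0.0, 0.006, -1.0]]
force: [1.0, 0.7, -1.6]
opening: 0.0572
```

```bash
python3 cupv.py c12
python3 - <<'E'
from h import *
c=cams.camera("side");u=px(c,[.4925,.1078,.09])[0].astype(int)
d=cams.camera("scene");v=px(d,[.4925,.1078,.09])[0].astype(int)
f=lambda c,u:cv2.resize(c["pixels"][u[1]-35:u[1]+40,u[0]-35:u[0]+35,::-1],None,fx=5.5,fy=5.5,interpolation=2)
cv2.imwrite("pics/z2.png",np.hstack([f(d,v),f(c,u)]))
E
```

```text
scene lowest tool z pct99 0.2584585138517762 293
side lowest tool z pct99 0.2582060498783149 172
[493.2 107.9 300.8] 0.057237425967762906 [ 1.   0.7 -1.6] 43.1
```

View pics/z2.png

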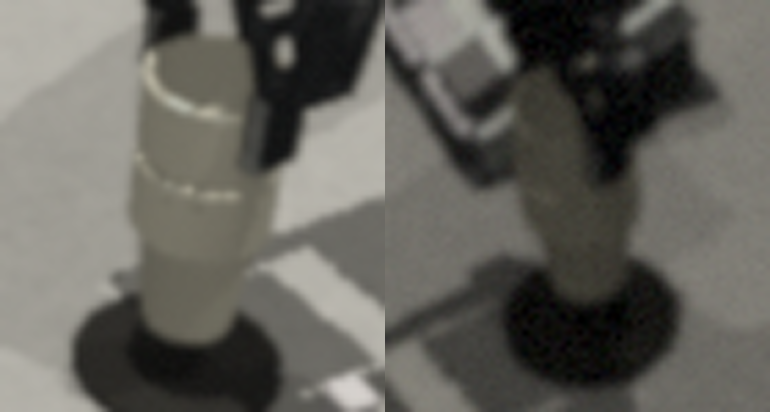

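The two cups are lightly wedged together 3.5 mm short of seating. I'll set the pair back on the pad and press with a twist, so the pad's friction holds the lower cup while the upper one turns.

move_arm --series '[[[0,0,10],[0,0,0],-0.2],[[0,0,20],[0,0,0],-0.2],[[0,0,27],[0,0,0],-0.2],[[0,0,30],[0,0,0],-0.2],[[0,0,32],[0,0,0],-0.2],[[0,0,34],[0,0,0],-0.2],[[0,0,34],[0,0,0],-0.2]]'

```text
clock: 44.05
position: [0.4965, 0.1078, 0.2716]
ee_rot: [[-0.005, 1.0, 0.014], [1.0, 0.005, -0.0], [-0.0, 0.014, -1.0]]
force: [-3.6, -0.6, 25.6]
opening: 0.0575
```

move_arm --series '[[[0,0,1],[0,0,0.07],-0.2],[[0,0,2],[0,0,0.15],-0.2],[[0,0,2],[0,0,0.22],-0.2],[[0,0,2],[0,0,0.3],-0.2],[[0,0,2],[0,0,0.37],-0.2],[[0,0,2],[0,0,0.45],-0.2],[[0,0,2],[0,0,0.45],-0.2]]'

```text
clock: 44.75
position: [0.4974, 0.1083, 0.2713]
ee_rot: [[0.432, 0.902, 0.019], [0.902, -0.432, 0.002], [0.01, 0.016, -1.0]]
force: [-3.0, 2.6, 30.4]
opening: 0.0573
```

Run:
```python
from workcell import sensors
o=sensors.get_obs();print(o["ft_torque"],o["force"],o["position"])
```

```text
[0.30967409 0.40304067 0.04232777] [-3.04599531  2.57834343 30.37308403] [0.49737805 0.10833749 0.27131632]
```

move_arm --series '[[[0,0,0],[0,0,-0.15],-0.2],[[0,0,0],[0,0,-0.3],-0.2],[[0,0,0],[0,0,-0.45],-0.2]]'

```text
clock: 45.05
position: [0.4972, 0.1078, 0.2711]
ee_rot: [[-0.011, 1.0, 0.017], [1.0, 0.011, -0.0], [-0.0, 0.017, -1.0]]
force: [-4.5, -1.2, 30.3]
opening: 0.0574
```

Run:
```python
from workcell import sensors
o=sensors.get_obs();print(o["ft_torque"],o["force"],o["position"],o["ee_rot"])
```

```text
[-0.42708942  0.56555299 -0.19036233] [-4.46854683 -1.23470756 30.28489496] [0.49717883 0.10782318 0.27105397] [[-1.06041143e-02  9.99797761e-01  1.70877348e-02]
 [ 9.99943713e-01  1.06085594e-02 -1.69503440e-04]
 [-3.50745409e-04  1.70849755e-02 -9.99853980e-01]]
```

move_arm --series '[[[0,0,0],[0,0,-0.15],-0.2],[[0,0,0],[0,0,-0.3],-0.2],[[0,0,0],[0,0,-0.45],-0.2]]'

```text
clock: 45.35
position: [0.4974, 0.1076, 0.2709]
ee_rot: [[-0.444, 0.896, 0.019], [0.896, 0.444, -0.0], [-0.009, 0.017, -1.0]]
force: [-0.5, -0.9, 26.4]
opening: 0.0573
```

Run:
```python
from workcell import sensors
o=sensors.get_obs();print(o["ft_torque"],o["force"],o["position"],o["ee_rot"])
```

```text
[-0.33540985  0.062592   -0.21503797] [-0.52610251 -0.86475127 26.44072518] [0.49741481 0.10755696 0.27093489] [[-4.43975009e-01  8.95836781e-01  1.90434454e-02]
 [ 8.95995227e-01  4.44063436e-01 -4.65799819e-04]
 [-8.87377844e-03  1.68560327e-02 -9.99818549e-01]]
```

move_arm --series '[[[0,0,-4],[0,0,0.14],-0.2],[[0,0,-7],[0,0,0.28],-0.2],[[0,0,-8],[0,0,0.42],-0.2],[[0,0,-8],[0,0,0.46],-0.2],[[0,0,-8],[0,0,0.46],-0.2]]'

```text
clock: 45.85
position: [0.4937, 0.1074, 0.2715]
ee_rot: [[0.005, 1.0, 0.005], [1.0, -0.005, -0.001], [-0.001, 0.005, -1.0]]
force: [1.2, -2.4, 6.5]
opening: 0.0573
```

```bash
python3 plan.py .4925 .1075 .271 90
```

```text
shift [0.1, -1.2, 0.5] turn [0.005, 0.001, -0.005] rows>= 1
t 45.85 pos [493.7 107.4 271.5] yaw 89.74 open 57.3 F [ 1.2 -2.4  6.5]
```

move_arm --series '[[[0,0,-3],[0,0,0],-0.2],[[0,0,-6],[0,0,0],-0.2],[[0,0,-6],[0,0,0],-0.2],[[0,0,-6],[0,0,0],-0.2]]'

```text
clock: 46.25
position: [0.4919, 0.1079, 0.2753]
ee_rot: [[0.005, 1.0, -0.001], [1.0, -0.005, 0.001], [0.001, -0.001, -1.0]]
force: [0.3, 0.3, -2.5]
opening: 0.0573
```

Run:
```python
from h import *
for i in range(2):
    o=sensors.get_obs();print(o["force"],o["position"])
    d=cams.camera("scene")
c=cams.camera("side")
u=px(c,[.4925,.1078,.09])[0].astype(int);v=px(d,[.4925,.1078,.09])[0].astype(int)
f=lambda c,u:cv2.resize(c["pixels"][u[1]-35:u[1]+40,u[0]-35:u[0]+35,::-1],None,fx=5.5,fy=5.5,interpolation=2)
cv2.imwrite("pics/z3.png",np.hstack([f(d,v),f(c,u)]))
```

```text
[ 0.34812886  0.28840084 -2.45034497] [0.49191299 0.1079197  0.27528936]
[-0.13590922 -0.17456199 -1.93836026] [0.4919849  0.10789587 0.27538912]
```

View pics/z3.png

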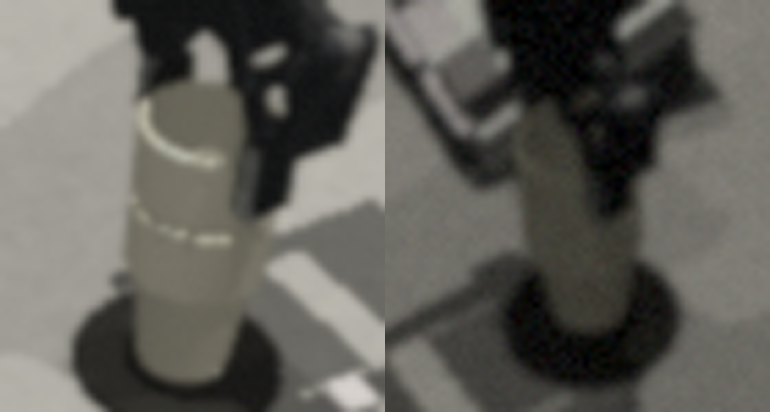

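move_arm --series '[[[0,0,2],[0,0,0],-0.2],[[0,0,4],[0,0,0],-0.2],[[0,0,4.5],[0,0,0],-0.2],[[0,0,4.5],[0,0,0],0.42],[[0,0,4.5],[0,0,0],0.5],[[0,0,4.5],[0,0,0],0.6],[[0,0,4.5],[0,0,0],1],[[0,0,4.5],[0,0,0],1]]'

```text
clock: 47.2
position: [0.4925, 0.1078, 0.2718]
ee_rot: [[0.006, 1.0, 0.001], [1.0, -0.006, 0.0], [0.0, 0.001, -1.0]]
force: [-0.7, -0.1, -0.2]
opening: 0.0856
```

move_arm --series '[[[0,0,-15],[0,0,0],1],[[0,0,-50],[0,0,0],1],[[0,0,-85],[0,0,0],1],[[0,0,-85],[0,0,0],1]]'

```text
clock: 47.6
position: [0.4939, 0.1078, 0.3627]
ee_rot: [[0.005, 1.0, 0.012], [1.0, -0.005, 0.001], [0.001, 0.012, -1.0]]
force: [1.7, 1.0, 0.6]
opening: 0.0852
```

```bash
python3 rim2.py .125; python3 rim.py | grep -v '\[('; python3 plan.py .4488 -.351 .315 90
```

```text
scene -1.6 [(-180, 48, 127.5), (-135, 47, 128.2), (-90, 26, 128.4), (-45, 27, 128.7), (0, 49, 128.0), (45, 52, 127.8), (90, 30, 128.6), (135, 24, 129.3)]
side -1.7 [(-180, 24, 128.2), (-135, 36, 128.5), (-90, 20, 130.1), (-45, 11, 129.2), (0, 25, 127.8), (45, 30, 128.0), (90, 24, 126.8), (135, 10, 128.7)]
wrist 1.2 [(-180, 255, 128.8), (-135, 180, 128.9), (-90, 257, 128.7), (-45, 336, 128.5), (0, 325, 128.7), (45, 252, 128.8), (90, 173, 129.2), (135, 243, 128.9)]
   0.112 top 129.1 [491.4 108.7  28.1] 1387
   0.084 top 94.9 [490.  108.1  25.7] 723
   0.112 top 129.3 [493.9 111.7  28.4] 121
   0.084 top 94.5 [493.5 111.6  28.3] 55
   0.112 top 129.8 [492.4 106.2  28.3] 78
   0.084 top 94.5 [491.2 105.9  27.4] 61
shift [-459.0, -40.4, 39.8] turn [-0.002, -0.0, -0.006] rows>= 10
t 47.9 pos [491.9 107.7 354.9] yaw 89.68 open 85.5 F [ 0.2 -1.5 -0.1]
```

Pressing sank it about 0.4 mm, and the stack is straight and level. Going for cup 3.

move_arm --series '[[[-30,-3,-10],[0,0,0],1],[[-78,-7,-10],[0,0,0],1],[[-126,-11,-10],[0,0,0],1],[[-174,-15,-10],[0,0,0],1],[[-222,-19,-10],[0,0,0],1],[[-270,-24,-10],[0,0,0],1],[[-318,-28,0],[0,0,0],1],[[-366,-32,10],[0,0,0],1]]'

```text
clock: 48.7
position: [0.4576, -0.2599, 0.3454]
ee_rot: [[0.006, 1.0, 0.0], [1.0, -0.006, 0.001], [0.001, 0.0, -1.0]]
force: [0.9, 0.5, 0.2]
opening: 0.0853
```

```bash
python3 plan.py .4488 -.351 .31 90
```

```text
shift [-91.1, -8.2, 35.3] turn [0.0, -0.001, -0.006] rows>= 2
t 48.7 pos [ 457.6 -259.9  345.4] yaw 89.66 open 85.3 F [0.9 0.5 0.2]
```

move_arm --series '[[[-45,-4,10],[0,0,0],1],[[-80,-7,25],[0,0,0],1],[[-91,-8,35],[0,0,0],1],[[-91,-8,35],[0,0,0],1],[[-91,-8,35],[0,0,0],1],[[-91,-8,35],[0,0,0],1]]'

```text
clock: 49.3
position: [0.4503, -0.3477, 0.3118]
ee_rot: [[0.004, 1.0, 0.001], [1.0, -0.004, 0.001], [0.001, 0.001, -1.0]]
force: [-0.3, 0.3, 1.0]
opening: 0.0848
```

```bash
python3 wc.py .4488 -.351; python3 plan.py .4505 -.351 .2235 90
```

```text
wrist cup [(array([ 447. , -352.1,   28. ]), np.float64(85.6), 1640)]
shift [-3.3, -0.0, 88.6] turn [0.002, 0.0, -0.004] rows>= 2
t 49.35 pos [ 450.4 -347.7  312.1] yaw 89.8 open 85.6 F [-0.4  0.3 -0.2]
```

move_arm --series '[[[-4,-1,30],[0,0,0],1],[[-4,-1,60],[0,0,0],1],[[-4,-1,80],[0,0,0],1],[[-4,-1,88],[0,0,0],1],[[-4,-1,88],[0,0,0],1],[[-4,-1,88],[0,0,0],1]]'

```text
clock: 49.95
position: [0.4495, -0.353, 0.2248]
ee_rot: [[0.005, 1.0, 0.002], [1.0, -0.005, -0.001], [-0.001, 0.002, -1.0]]
force: [0.2, -0.3, 0.4]
opening: 0.0852
```

move_arm --series '[[[0,0,0],[0,0,0],0.6],[[0,0,0],[0,0,0],0.3],[[0,0,0],[0,0,0],-0.2],[[0,0,0],[0,0,0],-0.2],[[0,0,0],[0,0,0],-0.2],[[0,0,0],[0,0,0],-0.2]]'

```text
clock: 50.55
position: [0.4496, -0.3534, 0.2257]
ee_rot: [[0.006, 1.0, 0.003], [1.0, -0.006, -0.001], [-0.001, 0.003, -1.0]]
force: [-0.7, 1.3, 5.7]
opening: 0.0571
```

move_arm --series '[[[0,0,-5],[0,0,0],-0.2],[[0,0,-25],[0,0,0],-0.2],[[0,0,-60],[0,0,0],-0.2],[[0,0,-105],[0,0,0],-0.2],[[0,0,-155],[0,0,0],-0.2],[[0,0,-165],[0,0,0],-0.2],[[0,0,-165],[0,0,0],-0.2]]'

```text
clock: 51.25
position: [0.449, -0.3534, 0.3918]
ee_rot: [[0.006, 1.0, 0.005], [1.0, -0.006, -0.004], [-0.004, 0.005, -1.0]]
force: [0.2, 0.1, -1.4]
opening: 0.0566
```

```bash
python3 plan.py .494 .108 .39 90; python3 cupv.py c13
```

```text
shift [461.6, 42.4, -0.1] turn [0.005, 0.004, -0.006] rows>= 10
t 51.25 pos [ 449.  -353.4  391.8] yaw 89.68 open 56.6 F [ 0.2  0.1 -1.4]
scene lowest tool z pct99 0.22727179885298546 204
side lowest tool z pct99 0.22686007450666684 358
[ 449.  -353.4  391.8] 0.0565507287681495 [ 0.2  0.1 -1.4] 51.25
```

move_arm --series '[[[30,3,0],[0,0,0],-0.2],[[76,7,0],[0,0,0],-0.2],[[123,11,0],[0,0,0],-0.2],[[170,16,0],[0,0,0],-0.2],[[217,20,0],[0,0,0],-0.2],[[264,24,0],[0,0,0],-0.2],[[311,29,0],[0,0,0],-0.2],[[358,33,0],[0,0,0],-0.2]]'

```text
clock: 52.2
position: [0.483, 0.0067, 0.3857]
ee_rot: [[0.006, 1.0, -0.004], [1.0, -0.006, 0.001], [0.001, -0.004, -1.0]]
force: [0.9, -0.6, -0.8]
opening: 0.0568
```

```bash
python3 plan.py .4938 .1076 .38 90
```

```text
shift [100.9, 10.2, 5.8] turn [-0.004, -0.001, -0.006] rows>= 3
t 52.2 pos [483.    6.7 385.7] yaw 89.66 open 56.8 F [ 0.9 -0.6 -0.8]
```

move_arm --series '[[[45,5,2],[0,0,0],-0.2],[[85,9,4],[0,0,0],-0.2],[[101,10,6],[0,0,0],-0.2],[[101,10,6],[0,0,0],-0.2],[[101,10,6],[0,0,0],-0.2],[[101,10,6],[0,0,0],-0.2]]'

```text
clock: 52.8
position: [0.4942, 0.1049, 0.3814]
ee_rot: [[0.007, 1.0, -0.001], [1.0, -0.007, -0.0], [-0.0, -0.001, -1.0]]
force: [-0.5, -0.1, -1.3]
opening: 0.0571
```

```bash
python3 cupv.py c14; python3 plan.py .4938 .1076 .31 90
```

```text
scene lowest tool z pct99 0.2596137666668424 426
side lowest tool z pct99 0.2590622728240066 239
[494.2 104.9 381.4] 0.05707786517334575 [-0.5 -0.1 -1.3] 52.8
shift [2.8, -0.6, 72.4] turn [0.0, -0.0, -0.007] rows>= 2
t 52.95 pos [494.4 104.7 382.4] yaw 89.58 open 57.2 F [-0.   0.1 -0.9]
```

View pics/c14.png

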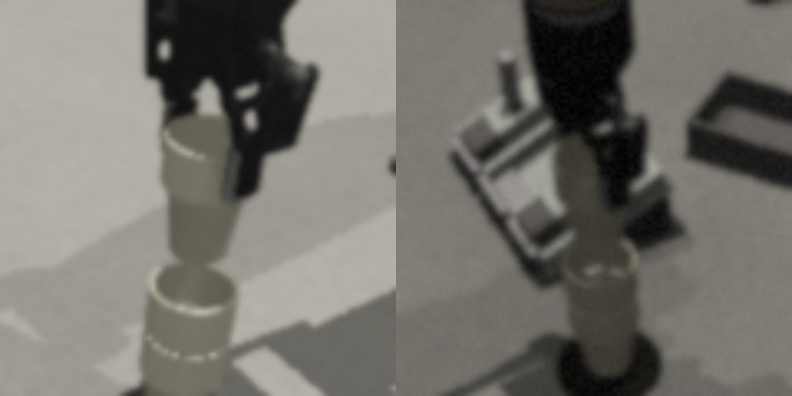

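move_arm --series '[[[3,-1,15],[0,0,0],-0.2],[[3,-1,30],[0,0,0],-0.2],[[3,-1,45],[0,0,0],-0.2],[[3,-1,58],[0,0,0],-0.2],[[3,-1,66],[0,0,0],-0.2],[[3,-1,70],[0,0,0],-0.2],[[3,-1,70],[0,0,0],-0.2],[[3,-1,70],[0,0,0],-0.2]]'

```text
clock: 53.75
position: [0.4936, 0.1087, 0.313]
ee_rot: [[0.005, 1.0, 0.001], [1.0, -0.005, 0.0], [0.0, 0.001, -1.0]]
force: [-0.6, -0.7, -0.5]
opening: 0.0572
```

move_arm --series '[[[0,0,1],[0,0,0],-0.2],[[0,0,2],[0,0,0],-0.2],[[0,0,3],[0,0,0],-0.2],[[0,0,3],[0,0,0],-0.2]]'

```text
clock: 54.15
position: [0.4934, 0.1088, 0.3097]
ee_rot: [[0.005, 1.0, 0.001], [1.0, -0.005, 0.0], [0.0, 0.001, -1.0]]
force: [-0.6, -0.5, 0.1]
opening: 0.0566
```

move_arm --series '[[[0,0,1],[0,0,0],-0.2],[[0,0,1],[0,0,0],-0.2],[[0,0,1],[0,0,0],-0.2]]'

```text
clock: 54.45
position: [0.4935, 0.1087, 0.3088]
ee_rot: [[0.005, 1.0, 0.001], [1.0, -0.005, 0.0], [0.0, 0.001, -1.0]]
force: [-0.6, -1.1, 0.7]
opening: 0.0571
```

move_arm --series '[[[0,0,1],[0,0,0],-0.2],[[0,0,1],[0,0,0],-0.2],[[0,0,1],[0,0,0],-0.2]]'

```text
clock: 54.75
position: [0.4936, 0.1087, 0.3081]
ee_rot: [[0.005, 1.0, 0.002], [1.0, -0.005, 0.0], [0.0, 0.002, -1.0]]
force: [0.3, -1.7, 2.5]
opening: 0.057
```

```bash
python3 plan.py .4938 .1076 .302 90
```

```text
shift [-1.1, 0.2, 6.1] turn [0.002, -0.0, -0.005] rows>= 1
t 54.75 pos [493.6 108.7 308.1] yaw 89.69 open 57.0 F [ 0.3 -1.7  2.5]
```

Light contact with a −y force, so I'll shift −y to centre it rather than press.

move_arm --series '[[[-1.5,0,-1],[0,0,0],-0.2],[[-1.5,0,-1],[0,0,0],-0.2],[[-1.5,0,1],[0,0,0],-0.2],[[-1.5,0,1],[0,0,0],-0.2]]'

```text
clock: 55.15
position: [0.4937, 0.1074, 0.3072]
ee_rot: [[0.006, 1.0, 0.002], [1.0, -0.006, 0.001], [0.001, 0.002, -1.0]]
force: [0.4, -0.7, 3.4]
opening: 0.0567
```

move_arm --series '[[[0,0,1],[0,0,0],-0.2],[[0,0,1],[0,0,0],-0.2],[[0,0,1],[0,0,0],-0.2]]'

```text
clock: 55.45
position: [0.494, 0.1074, 0.3071]
ee_rot: [[0.005, 1.0, 0.003], [1.0, -0.006, 0.001], [0.001, 0.003, -1.0]]
force: [-0.3, 0.4, 6.6]
opening: 0.0567
```

move_arm --series '[[[0,0,-4],[0,0,0.1],-0.2],[[0,0,-6],[0,0,0.2],-0.2],[[0,0,-6],[0,0,0.2],-0.2],[[0,0,-4],[0,0,0.2],-0.2],[[0,0,-2],[0,0,0.2],-0.2],[[0,0,-1],[0,0,0.2],-0.2],[[0,0,-1],[0,0,0.2],-0.2]]'

```text
clock: 56.15
position: [0.4937, 0.1072, 0.3072]
ee_rot: [[0.203, 0.979, 0.002], [0.979, -0.203, -0.0], [0.0, 0.002, -1.0]]
force: [-1.1, -0.8, 1.5]
opening: 0.0567
```

move_arm --series '[[[0,0,1],[0,0,0],-0.2],[[0,0,1],[0,0,0],-0.2],[[0,0,1],[0,0,0],-0.2]]'

```text
clock: 56.45
position: [0.494, 0.1072, 0.3071]
ee_rot: [[0.204, 0.979, 0.003], [0.979, -0.204, -0.0], [0.0, 0.003, -1.0]]
force: [-1.7, -0.9, 5.4]
opening: 0.0568
```

move_arm --series '[[[0,0,-4],[0,0,0.1],-0.2],[[0,0,-6],[0,0,0.2],-0.2],[[0,0,-6],[0,0,0.2],-0.2],[[0,0,-4],[0,0,0.2],-0.2],[[0,0,-2],[0,0,0.2],-0.2],[[0,0,0],[0,0,0.2],-0.2],[[0,0,0],[0,0,0.2],-0.2]]'

```text
clock: 57.15
position: [0.4941, 0.1071, 0.3071]
ee_rot: [[0.393, 0.919, 0.003], [0.919, -0.393, -0.0], [0.001, 0.003, -1.0]]
force: [-2.6, -0.4, 3.8]
opening: 0.0567
```

move_arm --series '[[[0,0,-4],[0,0,0.1],-0.2],[[0,0,-6],[0,0,0.15],-0.2],[[0,0,-6],[0,0,0.15],-0.2],[[0,0,-4],[0,0,0.15],-0.2],[[0,0,-2],[0,0,0.15],-0.2],[[0,0,0],[0,0,0.15],-0.2],[[0,0,0],[0,0,0.15],-0.2]]'

```text
clock: 57.85
position: [0.494, 0.1071, 0.3071]
ee_rot: [[0.527, 0.85, 0.002], [0.85, -0.527, -0.001], [0.001, 0.002, -1.0]]
force: [-1.4, -0.5, 5.4]
opening: 0.0571
```

The stopping height doesn't depend on twist, but the x force stays negative. I'll try −x centring offsets.

move_arm --series '[[[0,0,-2],[0,0,0],-0.2],[[-1,-1.7,-2],[0,0,0],-0.2],[[-1,-1.7,0],[0,0,0],-0.2],[[-1,-1.7,1],[0,0,0],-0.2],[[-1,-1.7,1],[0,0,0],-0.2]]'

```text
clock: 58.35
position: [0.4922, 0.1072, 0.3069]
ee_rot: [[0.527, 0.85, 0.003], [0.85, -0.527, -0.001], [0.001, 0.003, -1.0]]
force: [-1.7, -1.8, 7.9]
opening: 0.0568
```

move_arm --series '[[[0,0,-2],[0,0,0],-0.2],[[-1,-1.7,-2],[0,0,0],-0.2],[[-1,-1.7,0],[0,0,0],-0.2],[[-1,-1.7,1],[0,0,0],-0.2],[[-1,-1.7,1],[0,0,0],-0.2]]'

```text
clock: 58.85
position: [0.4907, 0.1073, 0.3067]
ee_rot: [[0.527, 0.85, 0.006], [0.85, -0.527, -0.0], [0.003, 0.005, -1.0]]
force: [-0.4, -0.9, 10.5]
opening: 0.0574
```

The stop height is the same for every yaw and x offset, so this is a repeatable seat. I'll release and inspect straightness.

move_arm --series '[[[0,0,-2],[0,0,0],-0.2],[[0,0,-3],[0,0,0],0.42],[[0,0,-3],[0,0,0],0.5],[[0,0,-3],[0,0,0],0.6],[[0,0,-3],[0,0,0],1],[[0,0,-3],[0,0,0],1]]'

```text
clock: 59.45
position: [0.4893, 0.1074, 0.3062]
ee_rot: [[0.527, 0.85, 0.0], [0.85, -0.527, 0.0], [0.0, -0.0, -1.0]]
force: [-0.1, -0.1, -0.1]
opening: 0.085
```

move_arm --series '[[[0,0,-15],[0,0,0],1],[[0,0,-45],[0,0,0],1],[[0,0,-80],[0,0,0],1],[[0,0,-80],[0,0,0],1]]'

```text
clock: 59.85
position: [0.4907, 0.1074, 0.3923]
ee_rot: [[0.527, 0.85, 0.011], [0.85, -0.527, 0.001], [0.006, 0.009, -1.0]]
force: [0.6, -1.0, 0.4]
opening: 0.0855
```

```bash
cat > st.py <<'E'
from fit import *
import sys
ims=[]
for k in("scene","side","wrist"):
    c=cams.camera(k);P=load(c);P[:,2]-={"scene":-.0016,"side":-.0017,"wrist":.0012}[k]
    g={"scene":(.494,.1115),"side":(.4925,.1065),"wrist":(.4915,.1085)}[k]
    r=np.hypot(P[:,0]-g[0],P[:,1]-g[1])
    q=P[(r<.045)&(P[:,2]>.15)&(P[:,2]<.175)]
    if len(q)>30:
        t=np.percentile(q[:,2],95);q=q[q[:,2]>t-.006]
        s=least_squares(lambda p:np.hypot(q[:,0]-p[0],q[:,1]-p[1])-p[2],[*g,.029],loss='soft_l1',f_scale=.001).x
        print(k,"top rim z",round(t*1000,1),np.round(s*1000,1),len(q))
        A=np.c_[q[:,0]-s[0],q[:,1]-s[1],np.ones(len(q))];print("   tilt",np.round(np.linalg.lstsq(A,q[:,2],rcond=None)[0],3))
    v=np.array(c["position"][:2])-g;v/=np.hypot(*v)
    for lo,hi in((.01,.045),(.065,.088),(.1,.122),(.138,.158)):
        q=P[(r<.038)&(r>.012)&(P[:,2]>lo)&(P[:,2]<hi)]; q=q[((q[:,:2]-g)@v)>0]
        if len(q)<20 or k=="wrist": continue
        if lo<.05: f=lambda p:np.hypot(q[:,0]-p[0],q[:,1]-p[1])-(.019+.1275*(q[:,2]-.006))
        else: f=lambda p:np.hypot(q[:,0]-p[0],q[:,1]-p[1])-.0295
        s=least_squares(f,g,loss='soft_l1',f_scale=.001).x;print("   ",k,lo,np.round(s*1000,1),len(q))
    if k!="wrist":
        u=px(c,[.4925,.1078,.09])[0].astype(int)
        ims.append(cv2.resize(c["pixels"][u[1]-45:u[1]+45,u[0]-40:u[0]+40,::-1],None,fx=5,fy=5,interpolation=2))
cv2.imwrite(f"pics/{sys.argv[1]}.png",np.hstack(ims));save(sys.argv[1]+"w",c)
E
python3 st.py s5
```

```text
scene top rim z 167.4 [491.6 110.   28.5] 170
   tilt [0.003 0.02  0.165]
    scene 0.01 [491.6 110.7] 180
    scene 0.065 [491.6 111. ] 216
    scene 0.1 [491.6 110.9] 216
    scene 0.138 [491.2 109.8] 215
side top rim z 167.8 [490.  105.2  28.3] 90
   tilt [0.001 0.001 0.166]
    side 0.01 [491.7 107.9] 107
    side 0.065 [491.7 108. ] 124
    side 0.1 [491.3 107.6] 129
    side 0.138 [490.6 106.7] 122
wrist top rim z 167.8 [489.  107.5  28. ] 1575
   tilt [-0.001  0.022  0.166]
```

View pics/s5.png

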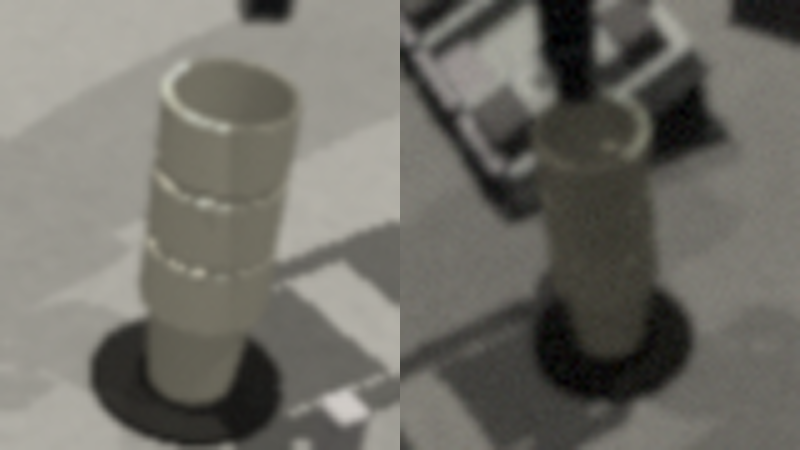

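View pics/s5w.png

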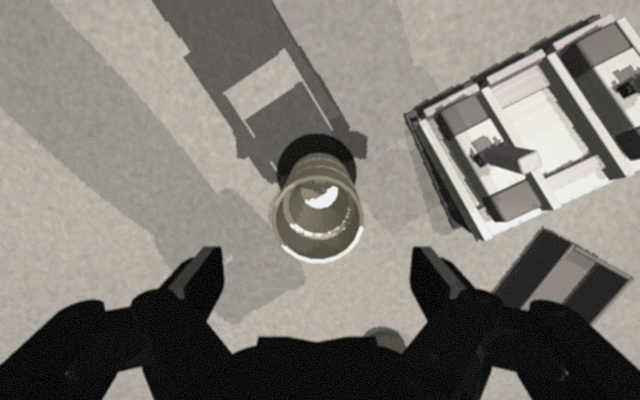

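The top cup rests about 4 mm high with a slight 0.02 rad tilt. I'll put the fingers around it as a loose cage and jiggle so that it settles under its own weight.

```bash
python3 plan.py .491 .1075 .308 58.2
```

```text
shift [1.1, 1.5, 78.0] turn [-0.0, -0.0, -0.0] rows>= 2
t 60.0 pos [489.1 107.3 386. ] yaw 58.17 open 85.4 F [-0.6 -0.6  0.3]
```

move_arm --series '[[[1,1,30],[0,0,0],1],[[1,1,60],[0,0,0],1],[[1,1,76],[0,0,0],1],[[1,1,78],[0,0,0],1],[[1,1,78],[0,0,0],0.6],[[1,1,78],[0,0,0],0.5],[[1,1,78],[0,0,0],0.5],[[1,1,78],[0,0,0],0.5]]'

```text
clock: 60.8
position: [0.4911, 0.1077, 0.3097]
ee_rot: [[0.527, 0.85, 0.003], [0.85, -0.527, 0.0], [0.002, 0.002, -1.0]]
force: [-0.2, -0.2, 0.3]
opening: 0.0642
```

move_arm --series '[[[3,0,0],[0,0,0],0.5],[[3,0,0],[0,0,0],0.5],[[-3,0,0],[0,0,0],0.5],[[-3,0,0],[0,0,0],0.5],[[3,0,0],[0,0,0],0.5],[[3,0,0],[0,0,0],0.5],[[-3,0,0],[0,0,0],0.5],[[0,0,0],[0,0,0],0.5]]'

```text
clock: 61.6
position: [0.4905, 0.1073, 0.3084]
ee_rot: [[0.528, 0.849, 0.0], [0.849, -0.528, 0.0], [0.0, 0.0, -1.0]]
force: [-0.2, -0.5, -0.4]
opening: 0.0638
```

```bash
python3 st.py s6; python3 plan.py .491 .1075 .308 58.2
```

```text
scene top rim z 172.1 [486.  118.4  38.3] 77
   tilt [-0.008  0.003  0.17 ]
    scene 0.01 [491.2 110.7] 177
    scene 0.065 [491.7 111.1] 218
    scene 0.1 [491.6 110.7] 215
    scene 0.138 [491.8 111.1] 165
side top rim z 168.3 [489.9 104.7  28.6] 55
   tilt [0.007 0.006 0.166]
    side 0.01 [491.5 108. ] 103
    side 0.065 [491.5 107.9] 136
    side 0.1 [491.5 107.6] 134
    side 0.138 [491.2 106.9] 72
wrist top rim z 171.0 [489.5 108.   28.9] 4178
   tilt [-0.001  0.007  0.168]
shift [-0.1, 0.2, 0.6] turn [0.001, -0.001, -0.0] rows>= 1
t 61.75 pos [490.8 107.7 308.6] yaw 58.17 open 64.2 F [-0.6 -0.1 -0.1]
```

move_arm --series '[[[4,0,0],[0,0,0],0.5],[[-4,0,0],[0,0,0],0.5],[[4,0,0],[0,0,0],0.5],[[-4,0,0],[0,0,0],0.5],[[4,0,0],[0,0,0],0.5],[[-4,0,0],[0,0,0],0.5],[[0,0,0],[0,0,0],0.5],[[0,0,0],[0,0,0],1]]'

```text
clock: 62.55
position: [0.4909, 0.1078, 0.3086]
ee_rot: [[0.527, 0.85, 0.001], [0.85, -0.527, 0.0], [0.001, 0.001, -1.0]]
force: [0.3, 0.4, 0.3]
opening: 0.0768
```

move_arm --series '[[[0,0,0],[0,0,0],1],[[0,0,-20],[0,0,0],1],[[0,0,-50],[0,0,0],1],[[0,0,-80],[0,0,0],1],[[0,0,-80],[0,0,0],1]]'

```text
clock: 63.05
position: [0.4919, 0.1077, 0.3939]
ee_rot: [[0.527, 0.85, 0.01], [0.85, -0.527, 0.001], [0.006, 0.009, -1.0]]
force: [0.1, -0.2, 0.7]
opening: 0.0853
```

```bash
python3 st.py s7
```

```text
scene top rim z 167.2 [492.1 111.9  28.1] 173
   tilt [-0.003  0.006  0.165]
    scene 0.01 [491.6 110.8] 178
    scene 0.065 [491.9 111.5] 212
    scene 0.1 [492.  111.6] 215
    scene 0.138 [491.3 111. ] 219
side top rim z 167.7 [490.1 104.1  28.3] 89
   tilt [ 0.002 -0.001  0.166]
    side 0.01 [491.5 108. ] 107
    side 0.065 [491.2 107.3] 132
    side 0.1 [491.3 107. ] 125
    side 0.138 [490.5 106.2] 111
wrist top rim z 167.7 [489.3 108.7  28. ] 1563
   tilt [-0.001  0.014  0.166]
```

View pics/s7.png

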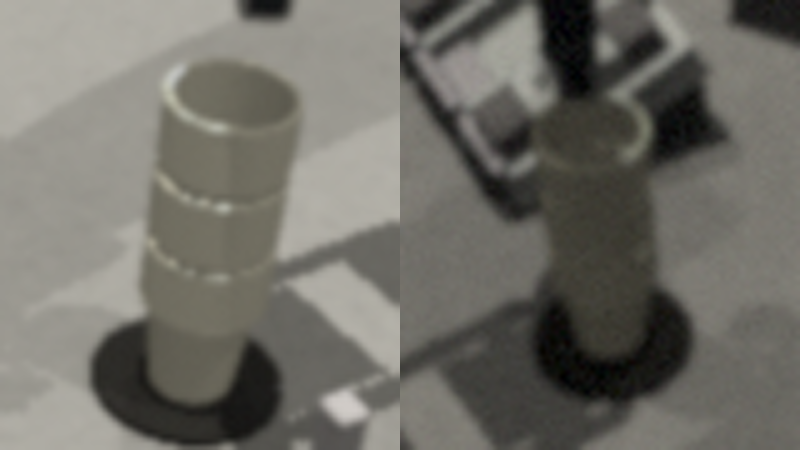

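I'll grip the top cup once more and press moderately while oscillating the twist.

```bash
python3 plan.py .491 .1078 .307 58.2
```

```text
shift [0.4, 0.4, 81.0] turn [-0.0, -0.0, -0.0] rows>= 2
t 63.2 pos [490.5 107.6 388. ] yaw 58.17 open 85.4 F [ 0.2 -0.9 -0.8]
```

move_arm --series '[[[0,0,30],[0,0,0],1],[[0,0,60],[0,0,0],1],[[0,0,77],[0,0,0],1],[[0,0,80],[0,0,0],1],[[0,0,80],[0,0,0],0.6],[[0,0,80],[0,0,0],0.3],[[0,0,80],[0,0,0],-0.2],[[0,0,80],[0,0,0],-0.2]]'

```text
clock: 64.0
position: [0.4912, 0.1077, 0.3097]
ee_rot: [[0.527, 0.85, 0.003], [0.85, -0.527, 0.0], [0.002, 0.002, -1.0]]
force: [-0.5, 0.1, 0.9]
opening: 0.0569
```

move_arm --series '[[[0,0,2],[0,0,0.12],-0.2],[[0,0,3],[0,0,0.24],-0.2],[[0,0,4],[0,0,0.12],-0.2],[[0,0,4],[0,0,0],-0.2],[[0,0,4],[0,0,-0.12],-0.2],[[0,0,4],[0,0,-0.24],-0.2],[[0,0,4],[0,0,-0.12],-0.2],[[0,0,4],[0,0,0],-0.2]]'

```text
clock: 64.8
position: [0.4926, 0.1077, 0.3089]
ee_rot: [[0.531, 0.847, 0.009], [0.847, -0.531, 0.0], [0.005, 0.008, -1.0]]
force: [-0.6, -0.1, 9.8]
opening: 0.0569
```

Run:
```python
from h import *
o=sensors.get_obs();print(o["ft_torque"],o["force"],o["position"])
```

```text
[-0.09107001  0.12694375  0.07683586] [-0.59439408 -0.1379842   9.84491656] [0.49258675 0.10773372 0.30886469]
```

move_arm --series '[[[0,0,2],[0,0,0.12],-0.2],[[0,0,4],[0,0,0.24],-0.2],[[0,0,5],[0,0,0.12],-0.2],[[0,0,5],[0,0,0],-0.2],[[0,0,5],[0,0,-0.12],-0.2],[[0,0,5],[0,0,-0.24],-0.2],[[0,0,5],[0,0,-0.12],-0.2],[[0,0,5],[0,0,0],-0.2]]'

```text
clock: 65.6
position: [0.4944, 0.1077, 0.3077]
ee_rot: [[0.53, 0.848, 0.017], [0.848, -0.53, -0.0], [0.009, 0.014, -1.0]]
force: [0.1, -0.4, 20.1]
opening: 0.0569
```

move_arm --series '[[[0,0,1],[0,0,0.12],-0.2],[[0,0,1],[0,0,0.24],-0.2],[[0,0,1],[0,0,0.12],-0.2],[[0,0,1],[0,0,0],-0.2],[[0,0,1],[0,0,-0.12],-0.2],[[0,0,1],[0,0,-0.24],-0.2],[[0,0,1],[0,0,-0.12],-0.2],[[0,0,1],[0,0,0],-0.2]]'

```text
clock: 66.4
position: [0.4949, 0.1077, 0.3077]
ee_rot: [[0.53, 0.848, 0.019], [0.848, -0.53, -0.0], [0.01, 0.016, -1.0]]
force: [0.1, -1.0, 22.4]
opening: 0.0572
```

move_arm --series '[[[-1,-1.7,0],[0.008,-0.005,0],-0.2],[[-2,-3.4,0],[0.016,-0.01,0],-0.2],[[-2,-3.4,0],[0.016,-0.01,0],-0.2],[[-2,-3.4,0],[0.016,-0.01,0],-0.2]]'

```text
clock: 66.8
position: [0.4916, 0.1082, 0.3077]
ee_rot: [[0.528, 0.849, 0.005], [0.849, -0.528, 0.003], [0.006, 0.003, -1.0]]
force: [3.8, 0.7, 18.3]
opening: 0.057
```

move_arm --series '[[[0,0,0],[0,0,0.12],-0.2],[[0,0,0],[0,0,0.24],-0.2],[[0,0,0],[0,0,0.12],-0.2],[[0,0,0],[0,0,0],-0.2],[[0,0,0],[0,0,-0.12],-0.2],[[0,0,0],[0,0,-0.24],-0.2],[[0,0,0],[0,0,-0.12],-0.2],[[0,0,0],[0,0,0],-0.2]]'

```text
clock: 67.6
position: [0.491, 0.1078, 0.3072]
ee_rot: [[0.531, 0.848, 0.001], [0.848, -0.531, -0.0], [-0.0, 0.001, -1.0]]
force: [1.3, -1.4, 20.8]
opening: 0.0567
```

move_arm --series '[[[1,1.7,-4],[-0.008,0.005,0],-0.2],[[2,3.4,-7],[-0.016,0.01,0],-0.2],[[2,3.4,-7],[-0.016,0.01,0],-0.2],[[2,3.4,-7],[-0.016,0.01,0],0.45],[[2,3.4,-7],[-0.016,0.01,0],0.6],[[2,3.4,-7],[-0.016,0.01,0],1],[[2,3.4,-7],[-0.016,0.01,0],1]]'

```text
clock: 68.3
position: [0.4907, 0.1077, 0.3048]
ee_rot: [[0.527, 0.85, -0.0], [0.85, -0.527, 0.001], [0.0, -0.001, -1.0]]
force: [-0.4, 0.2, 0.4]
opening: 0.0856
```

move_arm --series '[[[0,0,-15],[0,0,0],1],[[0,0,-45],[0,0,0],1],[[0,0,-80],[0,0,0],1],[[0,0,-80],[0,0,0],1]]'

```text
clock: 68.7
position: [0.4922, 0.1078, 0.391]
ee_rot: [[0.527, 0.85, 0.011], [0.85, -0.527, 0.001], [0.006, 0.009, -1.0]]
force: [0.2, -0.0, 0.0]
opening: 0.0857
```

```bash
python3 st.py s8; python3 rim2.py .128; python3 rim2.py .162
```

```text
scene top rim z 165.0 [493.5 111.6  28.2] 161
   tilt [-0.002  0.009  0.163]
    scene 0.01 [492.8 110.7] 185
    scene 0.065 [493.2 111.2] 217
    scene 0.1 [492.9 110.7] 218
    scene 0.138 [492.9 110.8] 214
side top rim z 165.4 [491.9 106.   28.2] 88
   tilt [0.005 0.005 0.163]
    side 0.01 [493.3 108.1] 107
    side 0.065 [493.2 107.4] 125
    side 0.1 [493.  107.6] 129
    side 0.138 [492.7 107.4] 122
wrist top rim z 165.1 [491.  108.5  28. ] 1590
   tilt [-0.007  0.011  0.164]
scene -1.6 [(-180, 34, 141.8), (-135, 39, 142.2), (-90, 1, None), (-45, 37, 140.8), (0, 80, 140.1), (45, 87, 140.7), (90, 41, 137.7), (135, 2, None)]
side -1.8 [(-180, 46, 141.1), (-135, 56, 141.0), (-90, 36, 141.1), (-45, 5, 141.5), (0, 19, 140.5), (45, 31, 142.3), (90, 17, 141.8), (135, 8, 139.3)]
wrist 1.2 [(-180, 61, 140.2), (-135, 151, 140.2), (-90, 242, 141.1), (-45, 246, 141.8), (0, 162, 141.5), (45, 47, 142.0), (90, 112, 140.4), (135, 176, 140.9)]
scene -1.6 [(-180, 52, 164.5), (-135, 53, 163.6), (-90, 22, 164.3), (-45, 24, 165.0), (0, 49, 164.2), (45, 47, 164.8), (90, 31, 165.0), (135, 19, 164.5)]
side -1.7 [(-180, 28, 164.0), (-135, 30, 163.6), (-90, 24, 165.4), (-45, 10, 166.8), (0, 22, 164.9), (45, 7, 160.9), (90, 18, 163.8), (135, 14, 165.8)]
wrist 1.2 [(-180, 204, 164.9), (-135, 253, 164.7), (-90, 345, 164.6), (-45, 371, 164.7), (0, 302, 164.9), (45, 188, 165.2), (90, 232, 165.1), (135, 283, 164.9)]
```

View pics/s8.png

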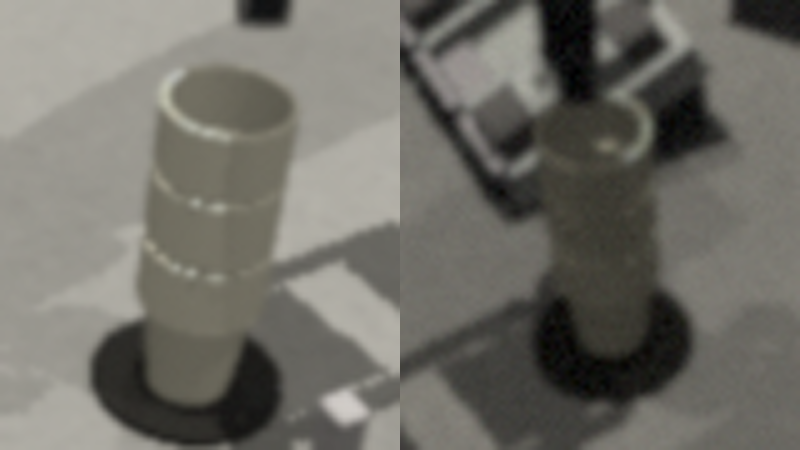

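Pressing and twisting sank it 2.6 mm, so that works. Repeating with the arm's deflection compensated.

```bash
python3 plan.py .492 .1078 .305 58.2
```

```text
shift [0.9, 1.1, 79.4] turn [-0.001, 0.0, -0.001] rows>= 2
t 69.15 pos [490.7 107.6 384.4] yaw 58.17 open 85.4 F [-1.  -0.3 -0.5]
```

move_arm --series '[[[1,1,30],[0,0,0],1],[[1,1,60],[0,0,0],1],[[1,1,77],[0,0,0],1],[[1,1,80],[0,0,0],1],[[1,1,80],[0,0,0],0.6],[[1,1,80],[0,0,0],0.3],[[1,1,80],[0,0,0],-0.2],[[1,1,80],[0,0,0],-0.2]]'

```text
clock: 69.95
position: [0.493, 0.1081, 0.3074]
ee_rot: [[0.527, 0.85, 0.004], [0.85, -0.527, 0.001], [0.003, 0.003, -1.0]]
force: [-1.2, 0.6, 4.6]
opening: 0.0571
```

move_arm --series '[[[-0.5,-0.8,2],[0.004,-0.002,0.1],-0.2],[[-1,-1.6,4],[0.008,-0.004,0.2],-0.2],[[-1.5,-2.4,6],[0.012,-0.007,0.1],-0.2],[[-2,-3.4,9],[0.016,-0.01,0],-0.2],[[-2,-3.4,9],[0.016,-0.01,-0.12],-0.2],[[-2,-3.4,9],[0.016,-0.01,-0.24],-0.2],[[-2,-3.4,9],[0.016,-0.01,-0.12],-0.2],[[-2,-3.4,9],[0.016,-0.01,0],-0.2]]'

```text
clock: 70.75
position: [0.4928, 0.1082, 0.3062]
ee_rot: [[0.53, 0.848, 0.002], [0.848, -0.53, 0.0], [0.001, 0.002, -1.0]]
force: [-0.5, -0.1, 25.0]
opening: 0.0571
```

move_arm --series '[[[-0.5,-0.8,2],[0.004,-0.002,0.1],-0.2],[[-0.7,-1.2,3],[0.006,-0.003,0.2],-0.2],[[-0.7,-1.2,3],[0.006,-0.003,0.1],-0.2],[[-0.7,-1.2,3],[0.006,-0.003,0],-0.2],[[-0.7,-1.2,3],[0.006,-0.003,-0.12],-0.2],[[-0.7,-1.2,3],[0.006,-0.003,-0.24],-0.2],[[-0.7,-1.2,3],[0.006,-0.003,-0.12],-0.2],[[-0.7,-1.2,3],[0.006,-0.003,0],-0.2]]'

```text
clock: 71.55
position: [0.4928, 0.1082, 0.306]
ee_rot: [[0.53, 0.848, 0.001], [0.848, -0.53, 0.001], [0.001, 0.0, -1.0]]
force: [0.1, 0.4, 32.8]
opening: 0.0569
```

move_arm --series '[[[2,0,0],[0,0,0.1],-0.2],[[0,2,0],[0,0,0.2],-0.2],[[-2,0,0],[0,0,0.1],-0.2],[[0,-2,0],[0,0,0],-0.2],[[2,0,0],[0,0,-0.1],-0.2],[[0,2,0],[0,0,-0.2],-0.2],[[-2,0,0],[0,0,-0.1],-0.2],[[0,0,0],[0,0,0],-0.2]]'

```text
clock: 72.35
position: [0.4926, 0.1081, 0.3058]
ee_rot: [[0.529, 0.848, 0.001], [0.848, -0.529, 0.0], [0.001, 0.001, -1.0]]
force: [0.0, -2.8, 32.9]
opening: 0.0569
```

move_arm --series '[[[3,0,0],[0,0,0],-0.2],[[0,3,0],[0,0,0],-0.2],[[-3,0,0],[0,0,0],-0.2],[[0,-3,0],[0,0,0],-0.2],[[3,0,0],[0,0,0],-0.2],[[0,3,0],[0,0,0],-0.2],[[-3,0,0],[0,0,0],-0.2],[[0,0,0],[0,0,0],-0.2]]'

```text
clock: 73.15
position: [0.4925, 0.1081, 0.3057]
ee_rot: [[0.528, 0.849, 0.001], [0.849, -0.528, 0.001], [0.002, 0.0, -1.0]]
force: [-0.4, -3.1, 33.2]
opening: 0.0568
```

Converging. I'll unload, release and measure.

move_arm --series '[[[1.3,2.2,-6],[-0.011,0.006,0],-0.2],[[2.7,4.5,-12],[-0.022,0.013,0],-0.2],[[2.7,4.5,-12],[-0.022,0.013,0],-0.2],[[2.7,4.5,-12],[-0.022,0.013,0],0.45],[[2.7,4.5,-12],[-0.022,0.013,0],0.6],[[2.7,4.5,-12],[-0.022,0.013,0],1],[[2.7,4.5,-12],[-0.022,0.013,0],1]]'

```text
clock: 73.85
position: [0.4922, 0.108, 0.3047]
ee_rot: [[0.527, 0.85, -0.001], [0.85, -0.527, 0.0], [0.0, -0.001, -1.0]]
force: [0.4, 0.3, -0.1]
opening: 0.0851
```

move_arm --series '[[[0,0,-15],[0,0,0],1],[[0,0,-45],[0,0,0],1],[[0,0,-80],[0,0,0],1],[[0,0,-80],[0,0,0],1]]'

```text
clock: 74.25
position: [0.4937, 0.1081, 0.391]
ee_rot: [[0.527, 0.85, 0.011], [0.85, -0.527, 0.001], [0.006, 0.009, -1.0]]
force: [0.0, -0.0, -0.4]
opening: 0.0855
```

```bash
python3 st.py s9
```

```text
scene top rim z 163.6 [493.8 110.5  28.5] 165
   tilt [0.002 0.013 0.161]
    scene 0.01 [493. 110.] 179
    scene 0.065 [493.4 110.2] 220
    scene 0.1 [493.4 110.3] 217
    scene 0.138 [493.1 109.6] 214
side top rim z 164.2 [492.3 105.6  28.2] 90
   tilt [-0.006  0.01   0.162]
    side 0.01 [493.3 107.5] 105
    side 0.065 [493.1 107. ] 127
    side 0.1 [493.1 107. ] 130
    side 0.138 [492.7 106.5] 123
wrist top rim z 163.8 [491.1 107.8  28. ] 1542
   tilt [-0.006  0.013  0.162]
```

View pics/s9.png

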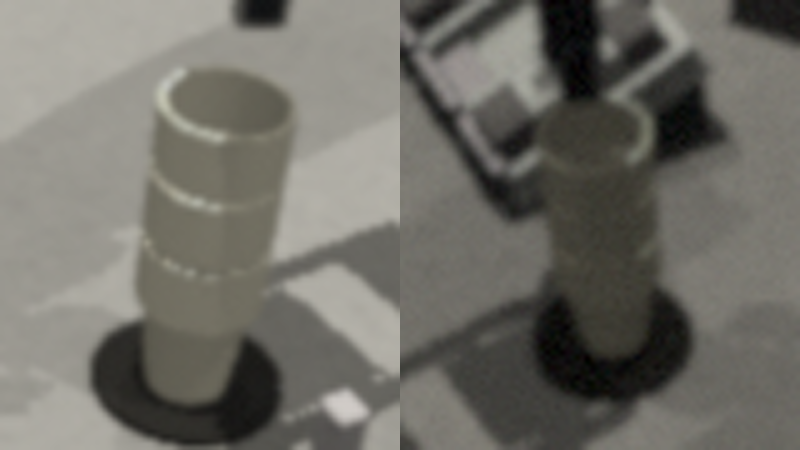

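Now 163.8 mm against about 159.6 fully seated, so roughly 2 mm per joint remains. One more round.

```bash
python3 plan.py .492 .1078 .301 58.2
```

```text
shift [-0.3, 0.0, 83.8] turn [-0.0, -0.0, -0.0] rows>= 2
t 74.4 pos [492.1 108.  384.8] yaw 58.17 open 85.3 F [0.2 0.  0. ]
```

move_arm --series '[[[0,0,30],[0,0,0],1],[[0,0,60],[0,0,0],1],[[0,0,79],[0,0,0],1],[[0,0,83],[0,0,0],1],[[0,0,83],[0,0,0],0.6],[[0,0,83],[0,0,0],0.3],[[0,0,83],[0,0,0],-0.2],[[0,0,83],[0,0,0],-0.2]]'

```text
clock: 75.2
position: [0.493, 0.108, 0.3037]
ee_rot: [[0.527, 0.85, 0.004], [0.85, -0.527, 0.0], [0.002, 0.003, -1.0]]
force: [-0.2, 0.3, 2.3]
opening: 0.0573
```

move_arm --series '[[[-1,-1.6,4],[0.008,-0.004,0.12],-0.2],[[-2,-3.2,8],[0.016,-0.009,0.24],-0.2],[[-2.7,-4.5,12],[0.022,-0.013,0.36],-0.2],[[-2.7,-4.5,12],[0.022,-0.013,0.24],-0.2],[[-2.7,-4.5,12],[0.022,-0.013,0.12],-0.2],[[-2.7,-4.5,12],[0.022,-0.013,0],-0.2],[[-2.7,-4.5,12],[0.022,-0.013,-0.12],-0.2],[[-2.7,-4.5,12],[0.022,-0.013,-0.24],-0.2]]'

```text
clock: 76.0
position: [0.4933, 0.1083, 0.3032]
ee_rot: [[0.308, 0.951, 0.002], [0.951, -0.308, -0.0], [0.0, 0.002, -1.0]]
force: [0.3, -0.1, 32.8]
opening: 0.0568
```

move_arm --series '[[[0,0,1],[0,0,0.12],-0.2],[[0,0,1],[0,0,0.24],-0.2],[[0,0,1],[0,0,0.36],-0.2],[[3,0,1],[0,0,0.48],-0.2],[[0,3,1],[0,0,0.36],-0.2],[[-3,0,1],[0,0,0.24],-0.2],[[0,-3,1],[0,0,0.24],-0.2],[[0,0,1],[0,0,0.24],-0.2]]'

```text
clock: 76.8
position: [0.4936, 0.1081, 0.3031]
ee_rot: [[0.526, 0.85, 0.004], [0.85, -0.526, -0.004], [-0.001, 0.005, -1.0]]
force: [-0.8, -2.8, 35.4]
opening: 0.0568
```

move_arm --series '[[[3,0,0],[0,0,0],-0.2],[[0,3,0],[0,0,0],-0.2],[[-3,0,0],[0,0,0],-0.2],[[0,-3,0],[0,0,0],-0.2],[[3,0,0],[0,0,0],-0.2],[[0,3,0],[0,0,0],-0.2],[[-3,0,0],[0,0,0],-0.2],[[0,0,0],[0,0,0],-0.2]]'

```text
clock: 77.6
position: [0.4935, 0.1081, 0.303]
ee_rot: [[0.527, 0.85, 0.004], [0.85, -0.527, -0.003], [-0.0, 0.005, -1.0]]
force: [-1.8, -4.1, 35.9]
opening: 0.0571
```

move_arm --series '[[[1.3,2.2,-6],[-0.011,0.006,0],-0.2],[[2.7,4.5,-12],[-0.022,0.013,0],-0.2],[[2.7,4.5,-12],[-0.022,0.013,0],-0.2],[[2.7,4.5,-12],[-0.022,0.013,0],0.45],[[2.7,4.5,-12],[-0.022,0.013,0],0.6],[[2.7,4.5,-12],[-0.022,0.013,0],1],[[2.7,4.5,-12],[-0.022,0.013,0],1]]'

```text
clock: 78.3
position: [0.4924, 0.1081, 0.3004]
ee_rot: [[0.527, 0.85, -0.001], [0.85, -0.527, -0.003], [-0.003, 0.001, -1.0]]
force: [-0.1, 0.5, -0.4]
opening: 0.0853
```

move_arm --series '[[[0,0,-15],[0,0,0],1],[[0,0,-45],[0,0,0],1],[[0,0,-85],[0,0,0],1],[[0,0,-120],[0,0,0],1],[[0,0,-120],[0,0,0],1]]'

```text
clock: 78.8
position: [0.4937, 0.1085, 0.4274]
ee_rot: [[0.527, 0.85, 0.012], [0.85, -0.527, -0.002], [0.004, 0.011, -1.0]]
force: [0.2, -0.8, -0.2]
opening: 0.0854
```

```bash
python3 st.py s10; python3 plan.py .55 -.2 .42 58.2
```

```text
scene top rim z 163.4 [496.7 109.1  28.3] 168
   tilt [-0.     0.004  0.161]
    scene 0.01 [495.9 109. ] 182
    scene 0.065 [496.3 109.1] 211
    scene 0.1 [496.3 109. ] 222
    scene 0.138 [496.  108.6] 214
side top rim z 164.2 [495.1 104.3  28.3] 95
   tilt [-0.022  0.003  0.162]
    side 0.01 [495.9 106.2] 108
    side 0.065 [495.9 106. ] 118
    side 0.1 [496.1 105.6] 128
    side 0.138 [495.6 105.5] 130
wrist top rim z 163.7 [494.  106.5  28.1] 1082
   tilt [-0.003  0.015  0.162]
shift [-231.6, 211.6, 1.1] turn [0.001, 0.003, -0.0] rows>= 7
t 78.95 pos [492.3 108.4 420.3] yaw 58.18 open 85.2 F [ 0.6  0.2 -0.5]
```

move_arm --series '[[[-30,27,0],[0,0,0],1],[[-66,60,0],[0,0,0],1],[[-102,93,0],[0,0,0],1],[[-138,126,0],[0,0,0],1],[[-174,159,0],[0,0,0],1],[[-205,190,0],[0,0,0],1],[[-232,212,0],[0,0,0],1],[[-232,212,0],[0,0,0],1]]'

```text
clock: 79.75
position: [0.5502, -0.2043, 0.4191]
ee_rot: [[0.531, 0.847, -0.003], [0.847, -0.531, -0.001], [-0.003, -0.002, -1.0]]
force: [-0.0, 0.2, -0.6]
opening: 0.0852
```

```bash
python3 - <<'E'
from fit import *
ims=[]
for k in("scene","side"):
    c=cams.camera(k);save("fin_"+k,c);g=cv2.GaussianBlur(c["pixels"],(3,3),0).astype(float).sum(2)
    ctr=np.array([.494,.108]); 
    # radial edge search: pad top edge at z=.006, radius .046
    Q=[]
    for a in np.radians(np.arange(0,360,6)):
        rr=np.arange(.034,.060,.0005);pts=np.c_[ctr[0]+rr*np.cos(a),ctr[1]+rr*np.sin(a),np.full(len(rr),.005)]
        uv=px(c,pts).astype(np.float32);v=cv2.remap(g.astype(np.float32),uv[:,:1],uv[:,1:],1)[:,0]
        d=v[4:]-v[:-4];i=np.argmax(d)
        if d[i]>40 and v[i]<170: Q.append([*(pts[i+2,:2]),np.degrees(a)])
    Q=np.array(Q);s=least_squares(lambda p:np.hypot(Q[:,0]-p[0],Q[:,1]-p[1])-.046,ctr,loss='soft_l1',f_scale=.001)
    s2=least_squares(lambda p:np.hypot(Q[:,0]-p[0],Q[:,1]-p[1])-p[2],[*ctr,.046],loss='soft_l1',f_scale=.001)
    print(k,"pad",np.round(s.x*1000,1),np.round(s2.x*1000,1),len(Q),np.round(np.std(np.hypot(*(Q[:,:2]-s2.x[:2]).T))*1000,1))
    u=px(c,[.4925,.1078,.06])[0].astype(int)
    ims.append(cv2.resize(c["pixels"][u[1]-45:u[1]+45,u[0]-40:u[0]+40,::-1],None,fx=5,fy=5,interpolation=2))
cv2.imwrite("pics/s11.png",np.hstack(ims))
E
python3 st.py s12 | grep 0.01
```

```text
scene 0.01 [496.1 109. ] 181
   tilt [-0.009  0.013  0.162]
    side 0.01 [496.  106.3] 106Traceback (most recent call last):
  File "<stdin>", line 13, in <module>
    return func(*args, **kwargs)
    vector_fun = VectorFunction(
        fun_wrapped,
    ...<6 lines>...
        workers=workers
    )
    self._update_fun()
    ~~~~~~~~~~~~~~~~^^
    self.f = self.fun_wrapped(xp_copy(self.x))
             ~~~~~~~~~~~~~~~~^^^^^^^^^^^^^^^^^
    return np.atleast_1d(self.fun(x))
                         ~~~~~~~~^^^
    return self.f(x, *self.args, **self.kwargs)
           ~~~~~~^^^^^^^^^^^^^^^^^^^^^^^^^^^^^^
  File "<stdin>", line 13, in <lambda>
IndexError: too many indices for array: array is 1-dimensional, but 2 were indexed
```

View pics/fin_scene.png

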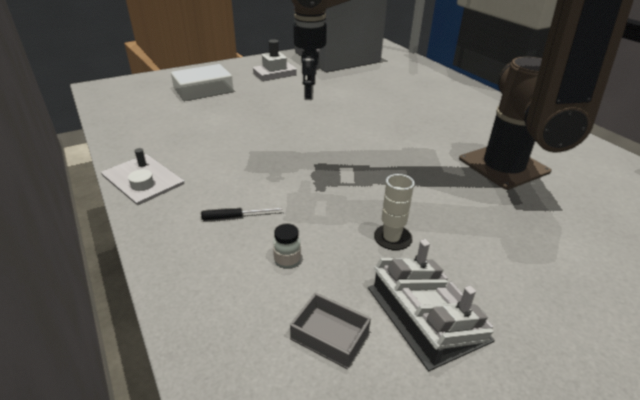

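```bash
cat > padfit.py <<'E'
from fit import *
ims=[]
for k in("scene","side"):
    c=cams.camera(k);g=c["pixels"].astype(float).sum(2)
    ctr=np.array([.494,.108]);Q=[]
    for a in np.radians(np.arange(0,360,6)):
        rr=np.arange(.030,.062,.0005);pts=np.c_[ctr[0]+rr*np.cos(a),ctr[1]+rr*np.sin(a),np.full(len(rr),.005)]
        uv=px(c,pts).astype(np.float32);v=cv2.remap(g.astype(np.float32),uv[:,:1].copy(),uv[:,1:].copy(),1)[:,0]
        d=v[5:]-v[:-5];i=int(np.argmax(d))
        if d[i]>45: Q.append([pts[i+2,0],pts[i+2,1],np.degrees(a),d[i]])
    Q=np.array(Q);print(k,len(Q))
    if len(Q)<8: continue
    s=least_squares(lambda p:np.hypot(Q[:,0]-p[0],Q[:,1]-p[1])-p[2],[*ctr,.046],loss='soft_l1',f_scale=.0008)
    print("  pad",np.round(s.x*1000,1),np.round(np.median(np.abs(np.hypot(*(Q[:,:2]-s.x[:2]).T)-s.x[2]))*1000,1))
    u=px(c,[.4925,.1078,.06])[0].astype(int)
    ims.append(cv2.resize(c["pixels"][u[1]-45:u[1]+45,u[0]-40:u[0]+40,::-1],None,fx=5,fy=5,interpolation=2))
cv2.imwrite("pics/s11.png",np.hstack(ims))
E
python3 padfit.py
```

```text
scene 50
  pad [495.1 112.1  45.7] 0.7
side 47
  pad [489.5 103.3  44.9] 0.6
```

View pics/s11.png

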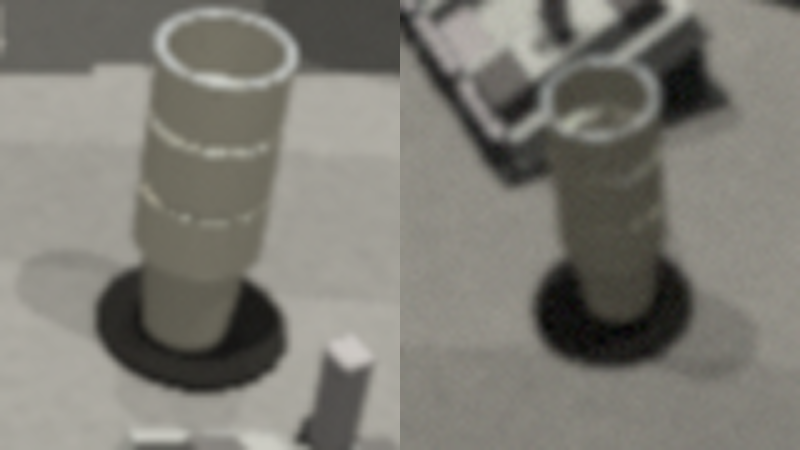

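Run:
```python
from fit import *
ims=[]
a=np.radians(-4.2);R=np.array([[np.cos(a),-np.sin(a)],[np.sin(a),np.cos(a)]])
for k in("scene","side"):
    c=cams.camera(k);u=px(c,[.56,.32,.06])[0].astype(int)
    ims.append(cv2.resize(c["pixels"][max(u[1]-50,0):u[1]+60,u[0]-55:u[0]+55,::-1],(400,400),interpolation=2))
    P=load(c);P[:,2]+=.0016
    q=(P[:,:2]-((.566,.3255) if k=="scene" else (.564,.320)))@R
    for ch in(.066,0,-.066):
        m=(np.abs(q[:,1]-ch)<.014)&(P[:,2]<.11)&(P[:,2]>.03)
        o=[]
        for x in(-55,-45,-35,25,35,45):
            s=m&(np.abs(q[:,0]*1000-x)<4);o.append((x,round(float(np.median(P[s,2]))*1000,1) if s.sum()>3 else None))
        print(k,ch,o)
cv2.imwrite("pics/rf.png",np.hstack(ims))
```

```text
scene 0.066 [(-55, 51.5), (-45, 56.0), (-35, 59.5), (25, 85.7), (35, 90.4), (45, 89.8)]
scene 0 [(-55, None), (-45, None), (-35, 30.6), (25, 46.4), (35, None), (45, 64.1)]
scene -0.066 [(-55, 51.9), (-45, 56.4), (-35, 59.9), (25, 86.1), (35, 89.9), (45, 88.4)]
side 0.066 [(-55, 50.1), (-45, 54.2), (-35, 60.1), (25, None), (35, None), (45, None)]
side 0 [(-55, None), (-45, None), (-35, None), (25, 45.7), (35, 50.5), (45, 62.7)]
side -0.066 [(-55, 50.7), (-45, 54.3), (-35, 58.8), (25, 84.7), (35, 88.2), (45, 91.7)]
```

View pics/rf.png

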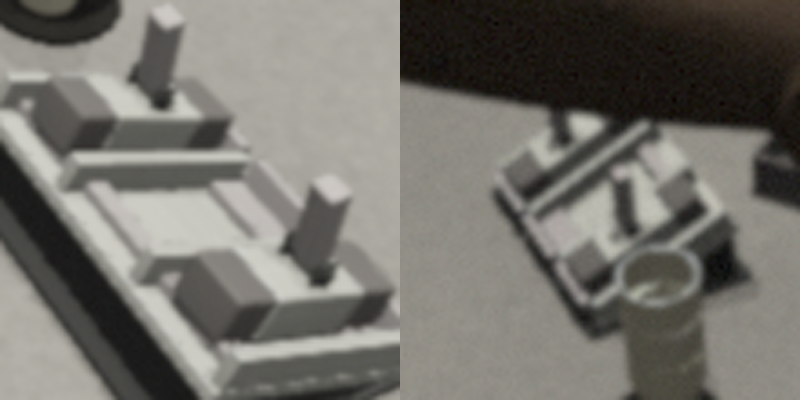

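Both cassettes lie flush on the supports at the right slope, and the stack stands straight on the pad. Handing in.

move_arm --series '[[[0,0,0],[0,0,0],1],[[0,0,0],[0,0,0],1],[[0,0,0],[0,0,0],1],[[0,0,0],[0,0,0],1]]'

```text
clock: 80.55
position: [0.5504, -0.2004, 0.4223]
ee_rot: [[0.527, 0.85, 0.001], [0.85, -0.527, -0.003], [-0.002, 0.002, -1.0]]
force: [-0.3, 0.7, 0.4]
opening: 0.0855
```

Run:
```python
from workcell import ticket,sensors
o=sensors.get_obs();print(o["clock"],o["force"])
print(ticket.job_done())
```

```text
80.55 [-0.29638501  0.67776191  0.40082297]
the job is handed in; nothing more can be done
None
```

The sample kit is put away and the job is handed in at about 80 s, but the cup stack sits slightly high and a little off the centre of the pad.

- **Cassettes:** Two cassettes were present. I lifted each by its post and laid it heavy end down by the stop in the two outer channels. One was knocked about 2 cm aside during the run, so I found it again before gripping it. At the last check both lay flush on the supports at about 0.40 rad, with their posts free.
- **Cups:** Three cups were present, now stacked upright on the pad in a straight, nearly vertical stack (about 0.015 rad of tilt or less).
- **Checks that fell short:** The cups wedged while nesting. After pressing and twisting, the top rim is at about 164 mm instead of about 159 mm, so each joint is still roughly 2 mm open. That pressing also moved the stack to about 4 mm off the pad's centre. The three cameras disagree by a few millimetres on this.
- **Bystanders:** I did not touch the jar, screwdriver or parts bin.

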